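# Load, index and reset a charging carousel of wireless ultrasound scanners

### The job

Put every wireless scanner that lies on the table flat into its own nest of the charging carousel, and when all are in, turn the carousel by its blue post a quarter turn counter-clockwise to the second click, so that the post stands at the green block. Then take the service probe, slide its tip along the groove of the control bar until it drops into the hidden reset hole, press the switch in and hold it for a good second, and put the probe back upright in its blue stand. At the end every scanner lies in its nest, and no bottle or jar has been knocked over.

Things in the scene. Friction and masses are not known exactly. Their poses are not given: they have to be found in the camera images.
- scanner0: wireless ultrasound scanner with a yellow band, 100 x 46 x 24 mm, 0.1 to 0.2 kg, lying flat; may be absent. Origin: centre of its underside; +x points lengthwise to the white head (x 14 to 50 mm, 46 mm wide); the grey handle (x -50 to 14 mm) is 32 mm wide in y; z up. A good grip is across the handle at x = -10 mm.
- scanner1: wireless ultrasound scanner with a blue band, 100 x 46 x 24 mm, 0.1 to 0.2 kg, lying flat; may be absent. Origin: centre of its underside; +x points lengthwise to the white head (x 14 to 50 mm, 46 mm wide); the grey handle (x -50 to 14 mm) is 32 mm wide in y; z up. A good grip is across the handle at x = -10 mm.
- scanner2: wireless ultrasound scanner with a green band, 100 x 46 x 24 mm, 0.1 to 0.2 kg, lying flat; may be absent. Origin: centre of its underside; +x points lengthwise to the white head (x 14 to 50 mm, 46 mm wide); the grey handle (x -50 to 14 mm) is 32 mm wide in y; z up. A good grip is across the handle at x = -10 mm.
- scanner3: wireless ultrasound scanner with a red band, 100 x 46 x 24 mm, 0.1 to 0.2 kg, lying flat; may be absent. Origin: centre of its underside; +x points lengthwise to the white head (x 14 to 50 mm, 46 mm wide); the grey handle (x -50 to 14 mm) is 32 mm wide in y; z up. A good grip is across the handle at x = -10 mm.
- carousel (a joint): turning angle (rad) of the carousel's tray. 0 = load position (where it starts), positive = counter-clockwise seen from above. A sprung ball clicks in at 0, 0.785 and 1.571 (stop at 1.70); charging position is 1.571, a quarter turn, the second click. Leaving a click takes about 4 N at the post; within 0.06 rad of a click the tray is drawn in.
- tray_centre (a point): point on the axis, on the upper face of the charging carousel's round white tray (diameter 304 mm, top 44 mm above the table); it turns with the tray. Its axes, like those of nest0..nest3: x towards nest0, y towards nest1, z up. The fixed grey base has a white block at its rim where the post stands for loading and a green block, a quarter turn on, for charging.
- nest0 (a point): centre of the floor of nest 0, flush with the tray's top, 90 mm from its axis at 0 degrees (counter-clockwise) in the tray's frame. A nest is 108 mm long at right angles to the radius and 56 mm wide along it, edged by 10 mm high rims; the rims of the long sides are open over the middle 68 mm for fingers. A scanner lies in it lengthwise, head either way.
- nest1 (a point): centre of the floor of nest 1, flush with the tray's top, 90 mm from its axis at 90 degrees (counter-clockwise) in the tray's frame. A nest is 108 mm long at right angles to the radius and 56 mm wide along it, edged by 10 mm high rims; the rims of the long sides are open over the middle 68 mm for fingers. A scanner lies in it lengthwise, head either way.
- nest2 (a point): centre of the floor of nest 2, flush with the tray's top, 90 mm from its axis at 180 degrees (counter-clockwise) in the tray's frame. A nest is 108 mm long at right angles to the radius and 56 mm wide along it, edged by 10 mm high rims; the rims of the long sides are open over the middle 68 mm for fingers. A scanner lies in it lengthwise, head either way.
- nest3 (a point): centre of the floor of nest 3, flush with the tray's top, 90 mm from its axis at 270 degrees (counter-clockwise) in the tray's frame. A nest is 108 mm long at right angles to the radius and 56 mm wide along it, edged by 10 mm high rims; the rims of the long sides are open over the middle 68 mm for fingers. A scanner lies in it lengthwise, head either way.
- post_top (a point): top centre of the round blue post (16 mm diameter, rising 46 mm from the tray's top, 135 mm from its axis at -135 degrees in the tray's frame) by which the tray is turned. It may turn freely in the fingers.
- control_bar: fixed white bar, 250 (x) x 80 (y) x 45 mm high; origin: centre of its underside. In its top a dark groove runs along its x axis: x -55 to 55 mm, 14 mm wide, floor 37 mm above the table. In that floor, its centre between x = -34 and 34 mm, is the equally dark reset hole: 10 mm along x, as wide as the groove, switch 8 mm below the floor. Where it is differs each time: find it by feel.
- reset_switch (a joint): travel of the sprung reset switch at the bottom of the hidden hole (m): 0 = out, 0.006 = fully in, 1 to 3 N. It counts as pressed beyond 0.004 and springs back by itself. Only the service probe's tip reaches it.
- service_probe: service probe, upright in its blue stand, 0.12 kg. Origin: centre of the underside of its black 34 x 34 x 5 mm collar; z up along the tool. Above the collar (z 5 to 53 mm) an orange handle, 22 x 22 mm, sides along x and y; below it a steel shank (12 mm diameter, to z = -25 mm) and a brass tip (5 mm diameter, round end at z = -53 mm when out).
- probe_tip (a joint): how far the service probe's sprung tip is pushed into its shank (m): 0 = out, 0.010 = fully in; 2.4 N to start it, 5.4 N fully in. It springs out when it drops into a hole.
- tip_end (a point): end of the service probe's tip; it moves with the tip.
- probe_stand: fixed blue stand of the service probe, 60 x 60 x 60 mm with a 24 mm square bore through it; origin: centre of its underside; z up. The probe's collar rests on its top, 60 mm above the table, the shank in the bore.
- gel_bottle: white gel bottle, diameter 60 mm, 170 mm high, a bystander; origin: centre of its underside, z up
- spray_bottle: clear disinfectant bottle, diameter 52 mm, 120 mm high, a bystander; origin: centre of its underside, z up
- cap_jar: small jar with a red lid, diameter 44 mm, 36 mm high, a bystander; origin: centre of its underside, z up
Things that resemble listed ones, but are neither listed nor needed, are in the scene too. What is shaped like the scanner0 but purple is not meant.

How it is judged:
By the outcome, as a careful person would: the job done as asked, in the order asked, and still so for the second after the job is handed in, with the robot touching nothing.
Of scanner0, scanner1, scanner2, scanner3 only 3 to 4 are there at a start; the rules pass over those that are not, and their reading is None.
At some moment in a run one of scanner0, scanner1, scanner2, scanner3 may be knocked a few centimetres aside while the robot is not near it.
It also fails if it takes over 210 s, if anything falls off the work surface, if the arm or the gripper's body presses on something with over 40 N, if the wrist force passes 120 N, or if a joint passes its speed limit or range.

### The arm

A 6-joint arm with a two-finger parallel gripper is mounted at the origin on the work surface. World frame = base frame: x ahead of the robot, y to its left, z up, the work surface at z = 0. Lengths are in m, angles in degrees, forces in N, time in s.
With the tool pointing down it reaches from about 0.375 to 0.9 m from the base axis. Payload 3.1 kg.
Tool frame: the origin (TCP) lies at the very end of the fingers, on their centre line; the grasp point (between the pads) lies 19 mm behind it; x points along the fingers, z is the direction in which the jaws open and shut, and the axes are right-handed (so a half turn about x gives the same grasp; the last joint's range is limited). The gripper opens to 87 mm and grips with 3 to 60 N. Pads are 19 mm wide; open, the fingers measure 117 mm over their backs; the gripper's body (75 mm by 190 mm) begins 51 mm behind the grasp point.
Start: joints at [-78.753, 30.224, 82.088, -0, 67.689, -10.227], TCP at [0.229, -0.582, 0.223] pointing down, gripper open.
Joint ranges: [-176.69, 176.69], [-43.24, 126.21], [12.49, 139.97], [-82, 262], [0, 151.66], [-163.58, 163.58]. Speed limits (degrees/s): [159.86, 159.86, 180, 180, 180, 180].

### API

Orientations are given as a 3x3 rotation matrix whose columns are the frame's x, y, z axes.
In Python, from rig import bot gives the robot as it stands.
- The arm moves only by the tool send_rows, never from a script. Its arguments are lists of equal length, an entry for each row: "fingers": the opening, from 0 (shut) to 1 (fully open); "dp": the shift along the world's x, y, z in mm, a list of three; "turn": the turn, a rotation vector about the world's x, y, z in rad, a list of three. In form: {"fingers": [fingers, ...], "dp": [[tx, ty, tz], ...], "turn": [[rx, ry, rz], ...]}. A call has 1 to 10 rows; each row is the pose to reach, as a shift and turn from the pose measured when the call began; what a row does not reach only later rows make up. A row lasts 1/12 s, in which the tool goes at most 41.7 mm and 7.16 degrees, less where a joint would pass 70% of its speed; a pose out of reach is approached as far as the arm can. A call with a gripper value outside its range is refused whole. The fingers move at their own pace and stop on an object; the grip force is fixed at half the most. Time passes only in rows, so rows that repeat a pose let the fingers close. It gives the time, the measured TCP pose, the force and the opening at its end, in the units of the state.
- bot.read_state(): the state, without advancing time (a new reading comes with each control period).
- bot.capture(name): name is "side" or "top" or "wrist"; returns a dict with "img" (400x640x3 uint8, blue, green, red), "z_map" (400x640 float32, m along the optical axis (not along the pixel's ray), 0 where there is no reading), "mtx" (3x3 intrinsics, pixels), "origin" and "orientation" of the camera in the world; the wrist camera has in their place "hand_eye" (4x4, takes a point from camera to tool coordinates, whose origin is the TCP and whose axes are the tool frame's). Camera axes: x right, y up, looking along -z (the intrinsics and any distortion apply to the point x, -y, -z); pixel columns grow to the right and rows downward; lengths in m; the calibration is good to about 2 mm. A picture is of the moment at which its call begins: read the wrist's pose just before it.
- bot.hand_in(): hands the job in, once; it reports no verdict.
The state is a dict: "time_s": time; "joint_positions": joint angles; "qvel": joint speeds; "tau": joint torques, N m; "position": TCP position; "tcp_rot": TCP orientation; "force": force on the tool from outside, world axes, zero at the start; "moment": the same for the moment, N m; "opening": opening from 0.0 (shut) to 1.0 (fully open).
Only numpy, scipy, OpenCV 4.12 (cv2) and the standard library are available. Lean on these libraries where they do the work, as an engineer would, in place of code of your own. Each camera call takes 0.05 s, during which the arm holds its last target.

## Working session

There is one attempt and no reset: what is moved stays moved. The work goes in short steps, Python scripts to look and compute and a tool call to move; the robot and the scene stay as the last step left them, time stands still between calls to the robot, and variables do not carry over. Pictures are saved under pics/ and viewed, and the job is handed in when it is done.

Besides the shell and the picture viewer there is one more tool, called after "Call:" as name(argument=value, ...) on one line, values as JSON. send_rows: Moves the arm, as the interface text tells. Its arguments: {"type":"object","properties":{"fingers":{"type":"array","items":{"type":"number"}},"dp":{"type":"array","items":{"type":"array","items":{"type":"number"}}},"turn":{"type":"array","items":{"type":"array","items":{"type":"number"}}}},"required":["fingers","dp","turn"]}

```bash
ls; mkdir -p pics; cat > h.py <<'E'
import numpy as np, cv2
from rig import bot
def cap(name, save=None):
    s=bot.read_state()
    c=bot.capture(name)
    if name=="wrist":
        T=np.eye(4);T[:3,:3]=np.array(s["tcp_rot"]);T[:3,3]=np.array(s["position"])
        M=T@np.array(c["hand_eye"]);c["origin"]=M[:3,3];c["orientation"]=M[:3,:3]
    c["origin"]=np.array(c["origin"]);c["orientation"]=np.array(c["orientation"]);c["mtx"]=np.array(c["mtx"])
    if save: cv2.imwrite("pics/"+save,c["img"])
    return c
def ray(c,u,v):
    u=np.atleast_1d(u).astype(float);v=np.atleast_1d(v).astype(float)
    K=c["mtx"];d=np.stack([(u-K[0,2])/K[0,0],-(v-K[1,2])/K[1,1],-np.ones_like(u)],-1)
    return d@c["orientation"].T
def plane(c,u,v,z):
    d=ray(c,u,v);o=c["origin"];t=(z-o[2])/d[:,2]
    return o+t[:,None]*d
def cloud(c):
    h,w=c["z_map"].shape
    vv,uu=np.mgrid[0:h,0:w]
    d=ray(c,uu.ravel(),vv.ravel())
    return (c["origin"]+d*c["z_map"].ravel()[:,None]).reshape(h,w,3)
def proj(c,p):
    q=(np.atleast_2d(p)-c["origin"])@c["orientation"];K=c["mtx"]
    return np.stack([K[0,0]*q[:,0]/-q[:,2]+K[0,2],K[1,1]*-q[:,1]/-q[:,2]+K[1,2]],-1)
def st():
    s=bot.read_state();print(s["time_s"],"p",np.round(s["position"],4),"F",np.round(s["force"],2),"open",round(s["opening"],3));return s
E
python3 - <<'E'
from h import *
s=bot.read_state();print(s)
for n in("side","top","wrist"):
    c=cap(n,n+"0.png");print(n,c["mtx"],c["origin"],c["orientation"],[k for k in c])
E
```

```text
pics
{'time_s': 0.0, 'joint_positions': array([-7.87523146e+01,  3.02782630e+01,  8.21550808e+01,  8.58040637e-04,
        6.76892550e+01, -1.02260574e+01]), 'qvel': array([ 0.03102934,  0.00874997,  0.01187547,  0.02655364,  0.00269758,
       -0.00529657]), 'tau': array([-5.71401324e-04, -4.40052688e+01, -1.76593190e+01,  6.30636932e-02,
        5.82126144e-02, -1.54989357e-04]), 'position': array([ 0.22869813, -0.58088141,  0.22158642]), 'tcp_rot': array([[-4.03771679e-04,  9.30587595e-01,  3.66069073e-01],
       [ 2.10135639e-03,  3.66069084e-01, -9.30585305e-01],
       [-9.99997711e-01,  3.93497593e-04, -2.10330452e-03]]), 'force': array([-1.23696323,  0.72315632,  0.15185095]), 'moment': array([-0.03732025,  0.03800156, -0.01168077]), 'opening': 1.0001689203607231}
side [[371.69002591   0.         321.97997731]
 [  0.         371.69002591 205.36098021]
 [  0.           0.           1.        ]] [ 0.50213308 -0.73822498  0.83775515] [[ 0.9984833   0.02574122 -0.04866704]
 [-0.05220871  0.72326665 -0.68859248]
 [ 0.01747403  0.69008894  0.72351359]] ['img', 'z_map', 'mtx', 'origin', 'orientation']
top [[440.58728509   0.         320.00890466]
 [  0.         440.58728509 187.87545475]
 [  0.           0.           1.        ]] [ 0.41384927 -0.02315123  1.26359929] [[ 0.00184533  0.9952608  -0.09722416]
 [-0.99985535  0.00348016  0.01664817]
 [ 0.01690763  0.09717937  0.99512326]] ['img', 'z_map', 'mtx', 'origin', 'orientation']
wrist [[278.01971248   0.         316.34292762]
 [  0.         278.01971248 204.19048429]
 [  0.           0.           1.        ]] [ 0.30405485 -0.55143532  0.38437432] [[ 0.36699699  0.88779047  0.27774321]
 [-0.93021936  0.35098415  0.10724772]
 [-0.00226996 -0.29772171  0.95465001]] ['img', 'z_map', 'mtx', 'hand_eye', 'origin', 'orientation']
```

View pics/top0.png

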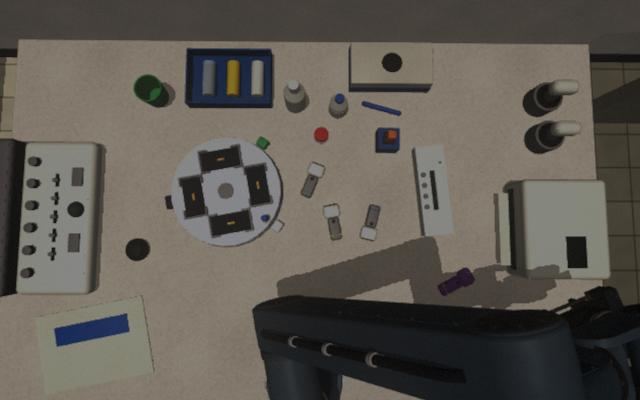

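View pics/side0.png

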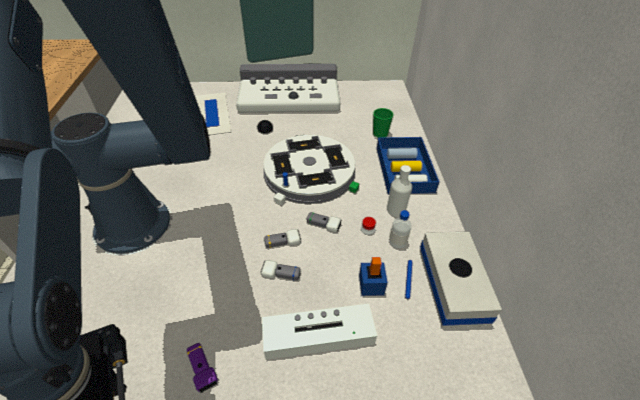

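```bash
python3 - <<'E'
from h import *
c=cap("top");P=cloud(c)
np.save("top0.npy",P)
print("tabl z",np.median(P[260:280,180:250,2]), P[190,225], P[100,300])
im=cv2.resize(c["img"][110:260,160:410],None,fx=3,fy=3,interpolation=cv2.INTER_CUBIC)
im=np.clip(im.astype(float)*1.5,0,255).astype(np.uint8)
cv2.imwrite("pics/crop1.png",im)
s=cap("side");im=cv2.resize(s["img"][120:360,240:420],None,fx=3.2,fy=2.5*1.0,interpolation=cv2.INTER_CUBIC)
cv2.imwrite("pics/crop2.png",im)
E
```

```text
tabl z 0.0003309641738246105 [0.52594567 0.21918045 0.04644605] [0.76333506 0.01166609 0.10925909]
```

View pics/crop1.png

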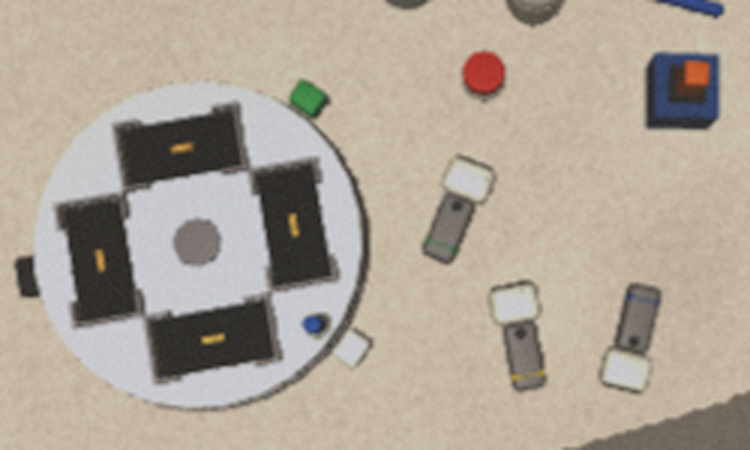

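View pics/crop2.png

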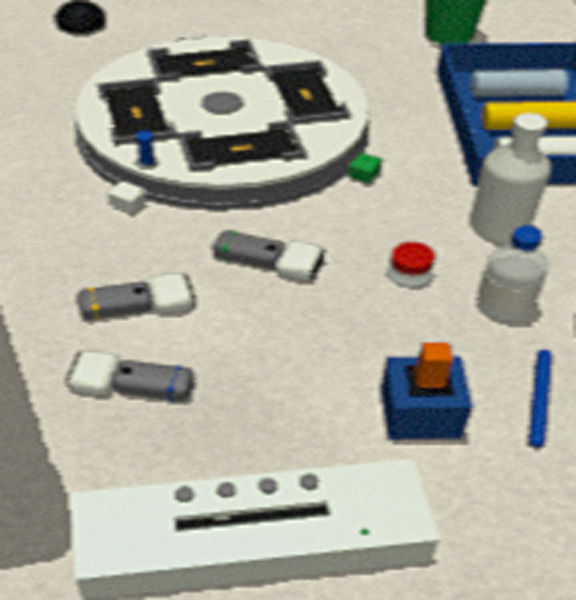

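View pics/wrist0.png

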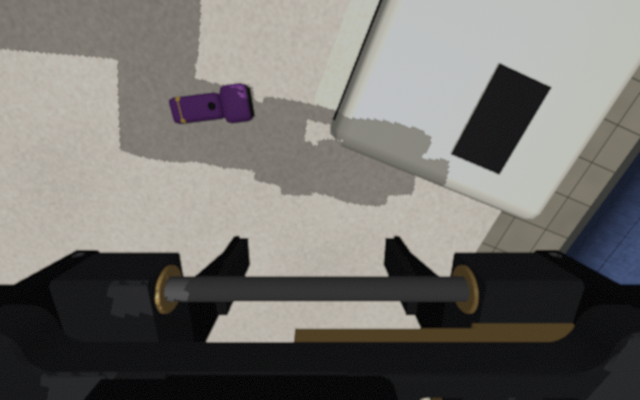

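```bash
cat > scan.py <<'E'
from h import *
def scanners(c,names=None,verbose=True,zlo=0.012,zhi=0.035):
    P=cloud(c);hsv=cv2.cvtColor(c["img"],cv2.COLOR_BGR2HSV)
    m=((P[...,2]>zlo)&(P[...,2]<zhi)&(c["z_map"]>0)).astype(np.uint8)
    n,l,stt,ce=cv2.connectedComponentsWithStats(m)
    out=[]
    for i in range(1,n):
        v,u=np.nonzero(l==i)
        if len(u)<80: continue
        q=P[v,u]; ztop=np.median(q[:,2])
        q=plane(c,u,v,0.022)[:,:2]
        (cx,cy),(w,h),a=cv2.minAreaRect((q*1000).astype(np.float32))
        if not(80<max(w,h)<125 and 30<min(w,h)<62): continue
        ang=a if w>h else a+90
        d=np.array([np.cos(np.radians(ang)),np.sin(np.radians(ang))])
        t=(q-np.array([cx,cy])/1000)@d
        br=c["img"][v,u].sum(1).astype(float)
        if br[t>0.02].mean()<br[t<-0.02].mean(): ang+=180;d=-d
        ang=(ang+180)%360-180
        t=(q-np.array([cx,cy])/1000)@d
        e=(t<-0.028)&(t>-.045)
        sat=hsv[v,u][e]; k=sat[np.argsort(-sat[:,1].astype(int))[:6]]
        print("scan c=(%.1f,%.1f) %.0fx%.0f head ang %.1f n=%d px(%.0f,%.0f) hue"%(cx,cy,w,h,ang,len(u),*ce[i]),np.median(k,axis=0))
        out.append((cx,cy,ang))
    return out
E
python3 - <<'E'
from scan import *
for n in("top","side"):
    print(n);c=cap(n);scanners(c)
    P=cloud(c);hsv=cv2.cvtColor(c["img"],cv2.COLOR_BGR2HSV);H,S,V=[hsv[...,i].astype(int) for i in range(3)]
    def rep(name,m,z=None):
        nn,l,s,ce=cv2.connectedComponentsWithStats(m.astype(np.uint8))
        for i in range(1,nn):
            if s[i,4]>=8:
                q=P[l==i];q=q[q[:,2]>-0.01]
                if len(q): print(name,s[i,4],np.round(ce[i]),np.round(np.median(q,0),4),"zmax",round(np.percentile(q[:,2],95),3), "pl",np.round(plane(c,*ce[i],z)[0],4) if z else "")
    rep("orange",(S>150)&(H>4)&(H<14)&(V>90),0.113)
    rep("green",(S>120)&(H>50)&(H<75)&(V>50))
    rep("blue",(S>120)&(H>100)&(H<125)&(V>50))
    rep("red",(S>150)&((H<4)|(H>174))&(V>60),0.036)
    rep("amber",(S>120)&(H>14)&(H<28)&(V>90),0.044)
    # bottles
    m=((P[...,2]>0.09)&(P[...,0]>0.4)&(P[...,0]<0.95)&(abs(P[...,1])<0.35))
    rep("tall",m)
E
```

```text
top
scan c=(851.6,277.4) 104x34 head ang -178.6 n=133 px(212,82) hue [107.  47.  45.]
scan c=(852.2,208.3) 104x35 head ang 1.1 n=124 px(235,83) hue [ 22.  195.  126.5]
scan c=(778.7,-659.3) 82x40 head ang -150.3 n=118 px(530,106) hue [14.5 46.  36.5]
scan c=(672.4,-656.3) 81x39 head ang 20.5 n=112 px(531,142) hue [18.5 48.5 32.5]
scan c=(559.6,-21.5) 45x100 head ang -21.4 n=447 px(312,178) hue [57.  71.5 73.5]
scan c=(440.5,-82.5) 100x45 head ang 11.2 n=456 px(333,220) hue [ 22.  150.  105.5]
scan c=(439.8,-188.5) 46x100 head ang 165.5 n=464 px(371,223) hue [115.   71.5  65. ]
scan c=(272.8,-423.9) 46x102 head ang -61.9 n=496 px(457,281) hue [ 17.  135.   56.5]
orange 51 [392. 134.] [ 0.6708 -0.2337  0.114 ] zmax 0.117 pl [ 0.671  -0.2335  0.113 ]
green 88 [155.  93.] [0.8113 0.4369 0.0062] zmax 0.091 pl 
green 65 [262. 142.] [0.6655 0.1213 0.0258] zmax 0.031 pl 
blue 8 [202.  49.] [0.9282 0.2946 0.0492] zmax 0.054 pl 
blue 20 [238.  49.] [0.9287 0.1897 0.0501] zmax 0.054 pl 
blue 2018 [230.  79.] [0.8542 0.2327 0.0058] zmax 0.05 pl 
blue 51 [339.  98.] [ 0.7672 -0.0924  0.1207] zmax
[... 2488 characters left out ...]
1   0.0465] zmax 0.047 pl [0.5063 0.3129 0.044 ]
amber 11 [335. 157.] [0.611  0.237  0.0457] zmax 0.047 pl [0.6114 0.2388 0.044 ]
amber 254 [406. 165.] [0.8498 0.2004 0.0373] zmax 0.043 pl [0.8433 0.1913 0.044 ]
amber 11 [282. 164.] [0.434  0.2071 0.0461] zmax 0.048 pl [0.4341 0.208  0.044 ]
amber 13 [315. 179.] [0.5396 0.134  0.0451] zmax 0.047 pl [0.5403 0.1353 0.044 ]
amber 22 [118. 361.] [ 0.2406 -0.525   0.3121] zmax 0.315 pl [ 0.1063 -0.4174  0.044 ]
tall 444 [401. 183.] [0.778  0.0178 0.1205] zmax 0.171 pl 
tall 14 [284. 174.] [0.4448 0.1071 0.0912] zmax 0.093 pl 
tall 146 [403. 218.] [ 0.7613 -0.0979  0.112 ] zmax 0.122 pl 
tall 125 [375. 263.] [ 0.6673 -0.2391  0.1115] zmax 0.115 pl
```

Call:
send_rows(fingers=[1,1,1,1,1,1,1,1,1,1], dp=[[200,496,-20],[200,496,-20],[200,496,-20],[200,496,-20],[200,496,-20],[200,496,-20],[200,496,-20],[200,496,-20],[200,496,-20],[200,496,-20]], turn=[[0,0,-0.187],[0,0,-0.187],[0,0,-0.187],[0,0,-0.187],[0,0,-0.187],[0,0,-0.187],[0,0,-0.187],[0,0,-0.187],[0,0,-0.187],[0,0,-0.187]])

```text
time_s: 1.18
position: [0.3849, -0.1937, 0.207]
tcp_rot: [[0.001, 0.983, 0.186], [-0.0, 0.186, -0.983], [-1.0, 0.001, 0.0]]
force: [1.2, -0.3, 0.3]
opening: 1.004
```

```bash
cat > look.py <<'E'
from scan import *
import sys
tag=sys.argv[1]
s=st();R=np.array(s["tcp_rot"]);print("jaw",np.degrees(np.arctan2(R[1,2],R[0,2])),"xax",R[:,0].round(4),"j6",s["joint_positions"][5].round(1))
for n in sys.argv[2:]:
    print(n);c=cap(n,n+tag+".png");scanners(c)
E
python3 look.py 1 top side wrist
```

```text
1.1833 p [ 0.3849 -0.1937  0.207 ] F [ 1.17 -0.29  0.27] open 1.004
jaw -79.27882174607454 xax [ 7.e-04 -0.e+00 -1.e+00] j6 37.6
top
scan c=(850.8,264.7) 33x107 head ang -14.4 n=122 px(213,81) hue [110.5  75.   39.5]
scan c=(853.7,208.4) 107x35 head ang -178.9 n=112 px(235,84) hue [ 21. 184.  86.]
scan c=(852.9,136.0) 32x105 head ang 178.8 n=86 px(261,84) hue [108.  62.  44.]
scan c=(778.4,-658.7) 82x42 head ang -150.3 n=124 px(530,106) hue [14.  49.5 33.5]
scan c=(672.4,-656.3) 81x39 head ang 20.5 n=115 px(531,142) hue [15.  40.5 32. ]
scan c=(559.4,-21.4) 45x101 head ang -21.4 n=449 px(312,178) hue [57.  76.  71.5]
scan c=(440.5,-82.5) 100x45 head ang 11.2 n=454 px(333,220) hue [ 22.  155.5 102. ]
scan c=(446.8,-192.1) 42x85 head ang 159.6 n=322 px(372,218) hue [17.5 45.5 76.5]
scan c=(274.2,-423.8) 46x102 head ang -64.2 n=487 px(457,281) hue [142.5 142.   74. ]
side
scan c=(847.5,269.3) 45x102 head ang -11.7 n=149 px(401,155) hue [106.  78.  86.]
scan c=(555.7,-23.1) 53x101 head ang -21.8 n=384 px(324,221) hue [ 65.5 119.  120. ]
scan c=(437.4,-84.4) 101x51 head ang 12.1 n=423 px(282,238) hue [ 23.5 197.5 190.5]
scan c=(436.1,-189.5) 51x100 head ang 167.6 n=517 px(279,270) hue [110.  136.5  96. ]
scan c=(269.9,-424.6) 46x102 head ang 118.5 n=844 px(200,368) hue [140.  185.5 110. ]
wrist
scan c=(436.7,-82.1) 99x46 head ang 10.7 n=2648 px(238,120) hue [ 23.  150.5 150. ]
scan c=(435.6,-186.4) 45x100 head ang 166.3 n=2402 px(323,144) hue [110. 160.  79.]
```

View pics/side1.png

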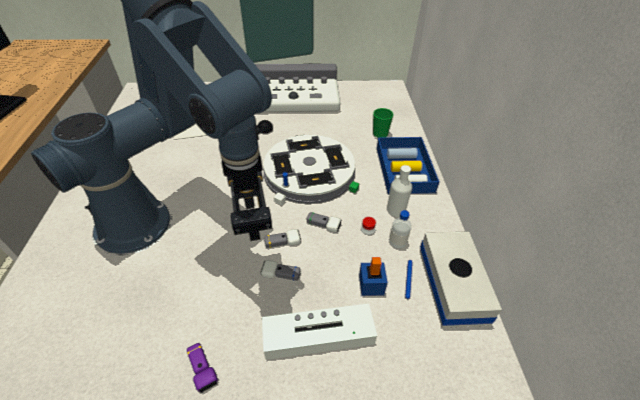

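View pics/top1.png

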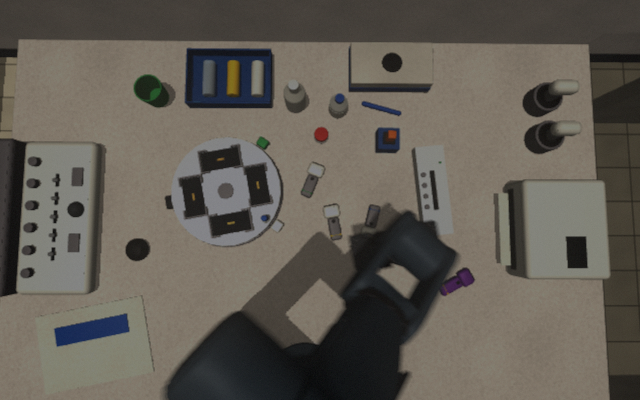

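View pics/wrist1.png

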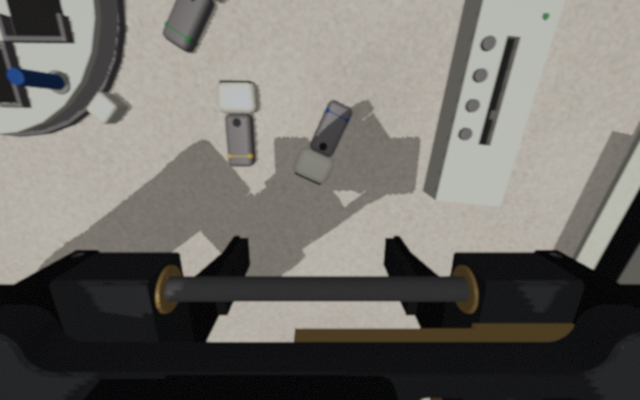

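Call:
send_rows(fingers=[1,1,1,1,1,1,1,1,1,1], dp=[[43,109,-60],[43,109,-80],[43,109,-80],[43,109,-80],[43,109,-130],[43,109,-170],[43,109,-190],[43,109,-201],[43,109,-201],[43,109,-201]], turn=[[0,0,0],[0,0,0],[0,0,0],[0,0,0],[0,0,0],[0,0,0],[0,0,0],[0,0,0],[0,0,0],[0,0,0]])

```text
time_s: 2.17
position: [0.4281, -0.0847, 0.0053]
tcp_rot: [[-0.001, 0.982, 0.191], [0.001, 0.191, -0.982], [-1.0, -0.001, -0.001]]
force: [0.8, -0.3, 0.8]
opening: 1.003
```

Call:
send_rows(fingers=[0,0,0,0,0,0,0], dp=[[0,0,0],[0,0,0],[0,0,0],[0,0,0],[0,0,0],[0,0,0],[0,0,0]], turn=[[0,0,0],[0,0,0],[0,0,0],[0,0,0],[0,0,0],[0,0,0],[0,0,0]])

```text
time_s: 2.75
position: [0.4282, -0.0847, 0.0056]
tcp_rot: [[-0.001, 0.981, 0.192], [0.001, 0.192, -0.981], [-1.0, -0.0, -0.001]]
force: [0.4, -0.1, 0.6]
opening: 0.557
```

```bash
python3 look.py 2 side wrist
```

```text
2.75 p [ 0.4282 -0.0847  0.0056] F [ 0.37 -0.14  0.58] open 0.557
jaw -78.95944214217202 xax [-6.e-04  9.e-04 -1.e+00] j6 52.9
side
scan c=(849.0,272.1) 45x103 head ang -8.1 n=156 px(401,155) hue [103.   77.5  88.5]
scan c=(555.1,-23.4) 53x100 head ang -20.5 n=383 px(324,221) hue [ 66.5 123.5  80.5]
scan c=(435.7,-190.9) 50x102 head ang 164.3 n=520 px(279,270) hue [110.  153.5  92. ]
scan c=(653.9,-246.0) 50x86 head ang 134.8 n=138 px(370,289) hue [105.5 240.5  69.5]
scan c=(270.0,-424.8) 46x103 head ang 118.5 n=848 px(200,368) hue [139.5 187.   88.5]
wrist
```

View pics/wrist2.png

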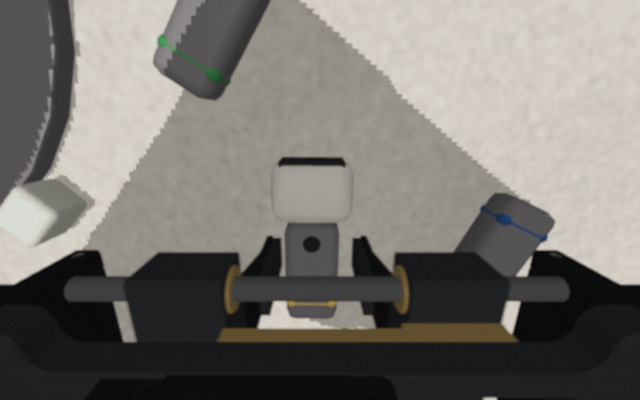

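Call:
send_rows(fingers=[0,0,0,0,0,0,0,0,0,0], dp=[[0,0,0],[0,0,0],[0,0,0],[0,0,0],[0,0,30],[0,0,70],[0,0,110],[0,0,135],[0,0,135],[0,0,135]], turn=[[0,0,0],[0,0,0],[0,0,0],[0,0,0],[0,0,0],[0,0,0],[0,0,0],[0,0,0],[0,0,0],[0,0,0]])

```text
time_s: 3.68
position: [0.4289, -0.085, 0.1413]
tcp_rot: [[0.002, 0.981, 0.192], [-0.001, 0.192, -0.981], [-1.0, 0.002, 0.001]]
force: [-0.2, -0.5, -2.2]
opening: 0.364
```

Call:
send_rows(fingers=[0,0,0,0,0,0,0,0], dp=[[30,120,0],[60,200,0],[60,200,0],[60,200,0],[60,200,0],[60,200,0],[60,200,0],[60,200,0]], turn=[[0,0,0],[0,0,0],[0,0,0],[0,0,0],[0,0,0],[0,0,0],[0,0,0],[0,0,0]])

```text
time_s: 4.35
position: [0.4869, 0.115, 0.1392]
tcp_rot: [[-0.003, 0.981, 0.193], [-0.001, 0.193, -0.981], [-1.0, -0.003, 0.001]]
force: [-0.2, -0.3, -2.2]
opening: 0.367
```

```bash
python3 look.py 3 side wrist
```

```text
4.35 p [0.4869 0.115  0.1392] F [-0.24 -0.33 -2.21] open 0.367
jaw -78.87333134689088 xax [-0.0029 -0.0011 -1.    ] j6 79.4
side
scan c=(596.5,585.0) 119x43 head ang 2.9 n=141 px(325,108) hue [ 36.   28.5 123.5]
scan c=(846.5,270.1) 50x102 head ang -14.4 n=155 px(401,155) hue [104.5  82.5  79.5]
scan c=(556.3,-20.4) 50x102 head ang -25.9 n=377 px(324,221) hue [ 67.  116.5  87.5]
scan c=(436.5,-189.1) 50x101 head ang 167.6 n=515 px(279,270) hue [110.5 138.5 121.5]
scan c=(654.6,-247.5) 49x84 head ang 136.5 n=135 px(370,289) hue [106.5 250.5  63.5]
scan c=(270.1,-425.0) 46x103 head ang 118.5 n=853 px(200,368) hue [139. 185. 103.]
wrist
scan c=(556.9,-15.1) 49x100 head ang -22.1 n=3901 px(461,151) hue [ 67. 143.  89.]
```

View pics/wrist3.png

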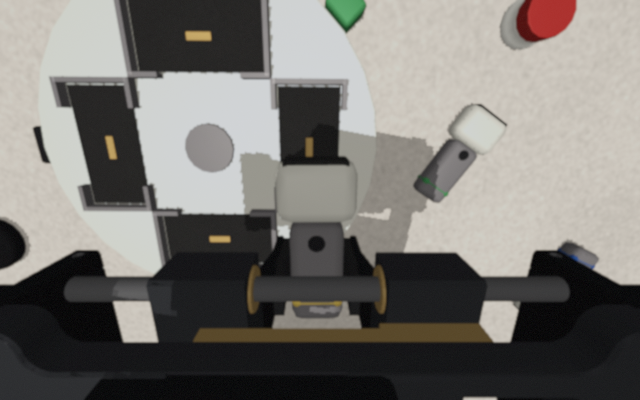

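```bash
python3 - <<'E'
from h import *
s=st();c=cap("wrist")
hsv=cv2.cvtColor(c["img"],cv2.COLOR_BGR2HSV);H,S,V=[hsv[...,i].astype(int) for i in range(3)]
m=((S>90)&(H>12)&(H<28)&(V>120)).astype(np.uint8);m[245:]=0
n,l,t,ce=cv2.connectedComponentsWithStats(m)
for i in range(1,n):
    if t[i,4]>40:print("amber",ce[i],plane(c,*ce[i],0.0445)[0])
g=((S<25)&(V>90)&(V<160)).astype(np.uint8)
n,l,t,ce=cv2.connectedComponentsWithStats(g)
for i in range(1,n):
    if t[i,4]>400:print("grey",ce[i],t[i],plane(c,*ce[i],0.0445)[0])
p=np.array(s["position"]);R=np.array(s["tcp_rot"])
for uv,z in(((316,165),0.1575),((277,205),.150),((356,205),.150),((316,157),0.136)):
    q=plane(c,*uv,z)[0];print(uv,"rel along tooly %.1f toolz %.1f"%tuple(1000*(q-p)@R[:,1:]))
print("z at head",cloud(c)[200,316])
E
```

```text
4.45 p [0.4875 0.1139 0.14  ] F [ 0.42 -0.39 -1.37] open 0.365
amber [197.52988048  36.41035857] [0.61023578 0.23664694 0.0445    ]
amber [110.33898305 147.61581921] [0.50487975 0.30900206 0.0445    ]
amber [308.01265823 145.78481013] [0.54103915 0.13193885 0.0445    ]
amber [219.06338028 238.97887324] [0.43260428 0.2034113  0.0445    ]
grey [307.57509021 170.16604755] [   50     0   395   277 18844] [0.51888008 0.12824578 0.0445    ]
grey [510.31601124  29.42134831] [499   0  34  50 712] [ 0.66386677 -0.0124436   0.0445    ]
grey [455.88115016 154.1284345 ] [ 435  104   71   88 1565] [ 0.55963798 -0.00308163  0.0445    ]
grey [209.09378468 147.76304107] [ 185  124   49   48 1802] [0.52200114 0.2203919  0.0445    ]
grey [317.73127413 317.38301158] [ 273  301   88   26 1295] [0.35807122 0.08697941 0.0445    ]
(316, 165) rel along tooly 57.2 toolz -0.2
(277, 205) rel along tooly 32.8 toolz -22.6
(356, 205) rel along tooly 32.8 toolz 22.9
(316, 157) rel along tooly 58.4 toolz -0.2
z at head [0.52516318 0.12132164 0.158755  ]
```

Call:
send_rows(fingers=[0,0,0,0,0,0,0,0,0,0], dp=[[44,16.4,0],[44,16.4,0],[44,16.4,-30],[44,16.4,-60],[44,16.4,-60],[44,16.4,-60],[44,16.4,-75],[44,16.4,-88],[44,16.4,-88],[44,16.4,-88]], turn=[[0,0,0],[0,0,0],[0,0,0],[0,0,0],[0,0,0],[0,0,0],[0,0,0],[0,0,0],[0,0,0],[0,0,0]])

```text
time_s: 5.33
position: [0.5329, 0.1295, 0.0539]
tcp_rot: [[0.002, 0.982, 0.189], [-0.001, 0.189, -0.982], [-1.0, 0.002, 0.001]]
force: [-0.9, -0.5, -0.6]
opening: 0.364
```

```bash
python3 look.py 4 wrist
```

```text
5.3333 p [0.5329 0.1295 0.0539] F [-0.86 -0.55 -0.59] open 0.364
jaw -79.12915998682497 xax [ 1.9e-03 -8.0e-04 -1.0e+00] j6 81.2
wrist
scan c=(563.5,-15.7) 52x88 head ang -22.8 n=6055 px(520,220) hue [ 66. 134. 108.]
```

View pics/wrist4.png

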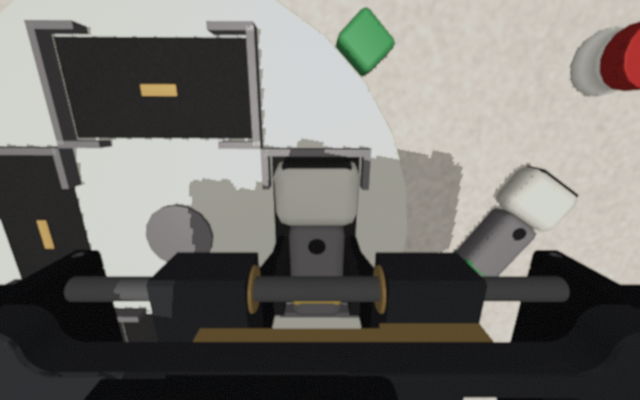

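Call:
send_rows(fingers=[0,0,0.6,0.6,0.6,0.6,0.6], dp=[[-1,0,-3],[-1,0,-3],[-1,0,-3],[-1,0,-3],[-1,0,-3],[-1,0,-3],[-1,0,-3]], turn=[[0,0,0],[0,0,0],[0,0,0],[0,0,0],[0,0,0],[0,0,0],[0,0,0]])

```text
time_s: 5.97
position: [0.5317, 0.1296, 0.0509]
tcp_rot: [[0.002, 0.982, 0.189], [-0.001, 0.189, -0.982], [-1.0, 0.002, 0.001]]
force: [0.4, -0.3, 0.1]
opening: 0.581
```

Call:
send_rows(fingers=[0.6,0.6,0.6,0.7,1,1,1,1], dp=[[0,0,30],[0,0,70],[0,0,100],[0,-40,100],[0,-80,100],[0,-120,100],[0,-120,100],[0,-120,100]], turn=[[0,0,0],[0,0,0],[0,0,0],[0,0,0],[0,0,0],[0,0,0],[0,0,0],[0,0,0]])

```text
time_s: 6.63
position: [0.5319, 0.0076, 0.1509]
tcp_rot: [[0.002, 0.983, 0.184], [-0.001, 0.184, -0.983], [-1.0, 0.002, 0.001]]
force: [-0.3, 1.2, 0.4]
opening: 0.898
```

```bash
python3 look.py 5 top wrist; python3 - <<'E'
import cv2
a=cv2.imread("pics/top5.png")[120:260,160:420];cv2.imwrite("pics/top5c.png",cv2.resize(a,None,fx=3,fy=3)*1)
E
```

```text
6.6333 p [0.5319 0.0076 0.1509] F [-0.28  1.18  0.38] open 0.898
jaw -79.37448390764439 xax [ 1.9e-03 -7.0e-04 -1.0e+00] j6 68.2
top
scan c=(851.1,264.6) 33x108 head ang -14.4 n=125 px(213,81) hue [112.   70.5  44.5]
scan c=(852.2,208.3) 104x35 head ang 1.1 n=116 px(235,83) hue [ 21.  182.5 110. ]
scan c=(853.0,136.2) 32x105 head ang 178.8 n=99 px(260,84) hue [109.5  58.   50.5]
scan c=(778.6,-659.2) 82x41 head ang -150.3 n=119 px(530,106) hue [15. 45. 36.]
scan c=(672.8,-657.2) 81x37 head ang 20.5 n=121 px(531,142) hue [16.5 42.  36. ]
scan c=(439.7,-188.9) 46x100 head ang 165.5 n=462 px(371,223) hue [114.  70.  71.]
scan c=(273.4,-423.5) 45x103 head ang -64.2 n=497 px(457,281) hue [ 18.  138.5 106. ]
wrist
scan c=(556.5,-17.6) 46x99 head ang -21.6 n=3143 px(348,172) hue [ 66.  138.5  81.5]
```

View pics/wrist5.png

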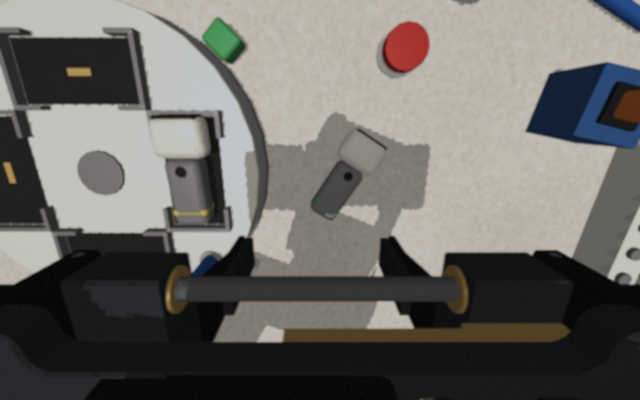

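View pics/top5c.png

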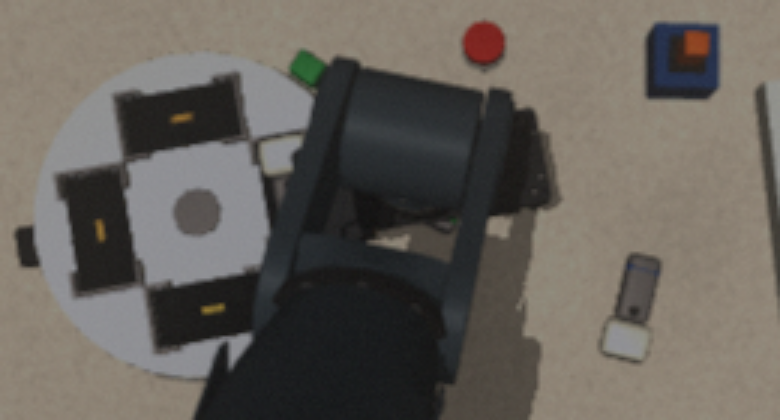

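Call:
send_rows(fingers=[1,1,1,1,1,1,1,1,1,1], dp=[[15.5,-22,0],[15.5,-22,0],[15.5,-22,0],[15.5,-22,-40],[15.5,-22,-80],[15.5,-22,-90],[15.5,-22,-120],[15.5,-22,-140],[15.5,-22,-146],[15.5,-22,-146]], turn=[[0,0,-0.564],[0,0,-0.564],[0,0,-0.564],[0,0,-0.564],[0,0,-0.564],[0,0,-0.564],[0,0,-0.564],[0,0,-0.564],[0,0,-0.564],[0,0,-0.564]])

```text
time_s: 7.57
position: [0.5457, -0.0107, 0.0036]
tcp_rot: [[-0.003, 0.932, -0.363], [0.0, -0.363, -0.932], [-1.0, -0.003, 0.001]]
force: [0.0, 0.7, -0.2]
opening: 1.001
```

```bash
python3 look.py 6 wrist
```

```text
7.5667 p [ 0.5457 -0.0107  0.0036] F [ 0.04  0.69 -0.23] open 1.001
jaw -111.3033832469823 xax [-2.9e-03  3.0e-04 -1.0e+00] j6 98.5
wrist
scan c=(624.3,94.7) 92x48 head ang -139.4 n=6689 px(55,203) hue [ 67.5 163.   55.5]
```

View pics/wrist6.png

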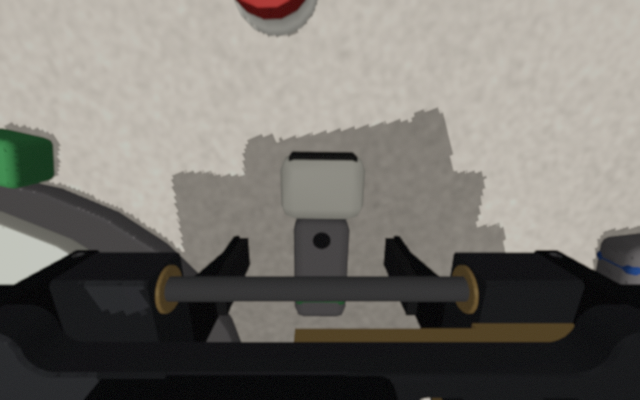

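Call:
send_rows(fingers=[0,0,0,0,0,0,0,0,0,0], dp=[[0,0,1],[0,0,1],[0,0,1],[0,0,1],[0,0,1],[0,0,1],[0,0,1],[0,0,1],[0,0,1],[0,0,1]], turn=[[0,0,0],[0,0,0],[0,0,0],[0,0,0],[0,0,0],[0,0,0],[0,0,0],[0,0,0],[0,0,0],[0,0,0]])

```text
time_s: 8.45
position: [0.5466, -0.0113, 0.0057]
tcp_rot: [[-0.001, 0.932, -0.364], [-0.0, -0.364, -0.932], [-1.0, -0.0, 0.001]]
force: [-0.3, -0.7, -0.3]
opening: 0.364
```

Call:
send_rows(fingers=[0,0,0,0,0,0,0,0,0,0], dp=[[0,0,0],[0,0,40],[0,0,80],[0,0,120],[0,40,145],[0,80,145],[-20,120,145],[-40,160,145],[-50,200,145],[-60,240,145]], turn=[[0,0,0],[0,0,0],[0,0,0],[0,0,0.1],[0,0,0.2],[0,0,0.3],[0,0,0.4],[0,0,0.5],[0,0,0.56],[0,0,0.56]])

```text
time_s: 9.28
position: [0.4864, 0.2225, 0.1504]
tcp_rot: [[-0.002, 0.982, 0.188], [-0.001, 0.188, -0.982], [-1.0, -0.002, 0.001]]
force: [1.0, -0.3, -0.9]
opening: 0.369
```

Call:
send_rows(fingers=[0,0,0], dp=[[-20,40,0],[-20,40,0],[-20,40,0]], turn=[[0,0,0],[0,0,0],[0,0,0]])

```text
time_s: 9.53
position: [0.4639, 0.2646, 0.1499]
tcp_rot: [[-0.004, 0.981, 0.193], [-0.001, 0.193, -0.981], [-1.0, -0.005, 0.001]]
force: [-0.7, -1.0, -2.2]
opening: 0.366
```

```bash
cat > nest.py <<'E'
from h import *
import sys
s=st();c=cap("wrist","wrist_n%s.png"%sys.argv[1])
R=np.array(s["tcp_rot"]);p=np.array(s["position"]);print("jaw",np.degrees(np.arctan2(R[1,2],R[0,2])),"j6",s["joint_positions"][5].round(1))
hsv=cv2.cvtColor(c["img"],cv2.COLOR_BGR2HSV);H,S,V=[hsv[...,i].astype(int) for i in range(3)]
m=((S>90)&(H>12)&(H<28)&(V>120)).astype(np.uint8);m[245:]=0
n,l,t,ce=cv2.connectedComponentsWithStats(m)
for i in range(1,n):
    if t[i,4]>40:print("amber",ce[i].round(),plane(c,*ce[i],0.0445)[0].round(4))
g=((S<40)&(V>70)&(V<160)).astype(np.uint8)
n,l,t,ce=cv2.connectedComponentsWithStats(g)
for i in range(1,n):
    if t[i,4]>400 and 0.8<t[i,2]/t[i,3]<1.25:print("grey",ce[i].round(),t[i],plane(c,*ce[i],0.0445)[0].round(4))
E
python3 nest.py 7
```

```text
9.5333 p [0.4639 0.2646 0.1499] F [-0.73 -0.97 -2.16] open 0.366
jaw -78.85668775235072 j6 96.6
amber [382.  46.] [0.6107 0.236  0.0445]
amber [280. 150.] [0.5074 0.3087 0.0445]
amber [475. 194.] [0.5022 0.1109 0.0445]
amber [368. 239.] [0.4336 0.2034 0.0445]
```

View pics/wrist_n7.png

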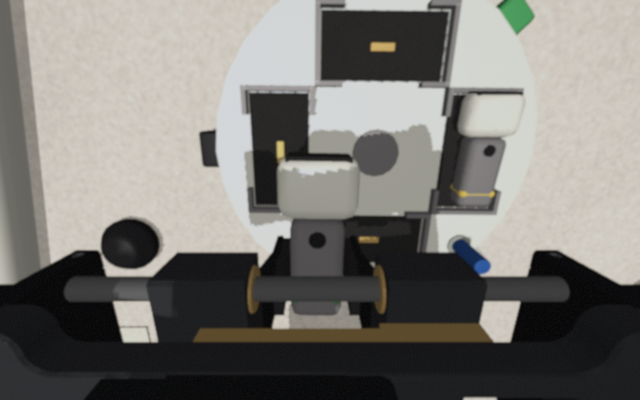

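Call:
send_rows(fingers=[0,0,0,0,0,0,0,0,0,0], dp=[[33,42.4,0],[33,42.4,0],[33,42.4,0],[33,42.4,-40],[33,42.4,-70],[33,42.4,-70],[33,42.4,-85],[33,42.4,-98],[33,42.4,-98],[33,42.4,-98]], turn=[[0,0,0],[0,0,0],[0,0,0],[0,0,0],[0,0,0],[0,0,0],[0,0,0],[0,0,0],[0,0,0],[0,0,0]])

```text
time_s: 10.42
position: [0.4992, 0.3042, 0.053]
tcp_rot: [[-0.003, 0.982, 0.189], [-0.002, 0.189, -0.982], [-1.0, -0.003, 0.001]]
force: [-0.5, 0.0, -0.5]
opening: 0.367
```

```bash
python3 nest.py 8
```

```text
10.4167 p [0.4992 0.3042 0.053 ] F [-0.5   0.03 -0.47] open 0.367
jaw -79.08581097292843 j6 99.6
amber [471.  89.] [0.6104 0.236  0.0445]
```

View pics/wrist_n8.png

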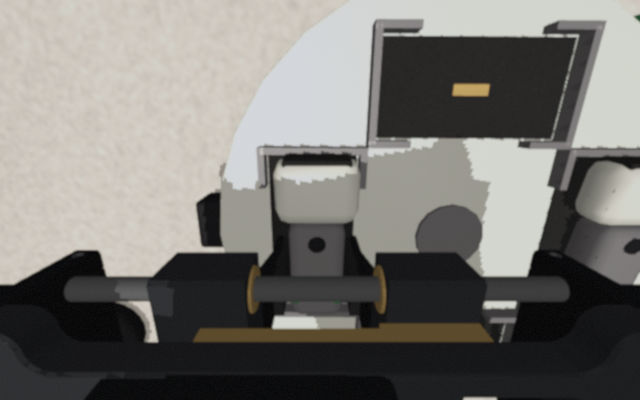

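Call:
send_rows(fingers=[0,0,0.6,0.6,0.6,0.6,0.6], dp=[[-1.5,2,0],[-1.5,2,-2],[-1.5,2,-2],[-1.5,2,-2],[-1.5,2,-2],[-1.5,2,-2],[-1.5,2,-2]], turn=[[0,0,0],[0,0,0],[0,0,0],[0,0,0],[0,0,0],[0,0,0],[0,0,0]])

```text
time_s: 11.05
position: [0.4978, 0.3066, 0.0513]
tcp_rot: [[-0.002, 0.982, 0.19], [-0.002, 0.19, -0.982], [-1.0, -0.002, 0.001]]
force: [-0.5, -0.0, 0.0]
opening: 0.584
```

Call:
send_rows(fingers=[0.6,0.6,0.6,0.7,1,1,1,1], dp=[[0,0,30],[0,0,70],[0,0,100],[0,-40,130],[-20,-80,150],[-30,-120,150],[-30,-160,150],[-40,-200,150]], turn=[[0,0,0],[0,0,0],[0,0,0],[0,0,0.1],[0,0,0.2],[0,0,0.3],[0,0,0.4],[0,0,0.5]])

```text
time_s: 11.72
position: [0.4606, 0.1159, 0.2024]
tcp_rot: [[0.003, 0.767, 0.642], [-0.003, 0.642, -0.767], [-1.0, 0.0, 0.004]]
force: [0.1, -0.4, 0.0]
opening: 0.891
```

```bash
python3 look.py 9 top side wrist; python3 - <<'E'
import cv2
a=cv2.imread("pics/top9.png")[120:260,160:420];cv2.imwrite("pics/top9c.png",cv2.convertScaleAbs(cv2.resize(a,None,fx=3,fy=3),alpha=1.5))
E
```

```text
11.7167 p [0.4606 0.1159 0.2024] F [ 0.14 -0.42  0.05] open 0.891
jaw -50.0916994208726 xax [ 0.0028 -0.0027 -1.    ] j6 50.9
top
scan c=(849.9,264.2) 34x105 head ang -15.8 n=121 px(213,82) hue [110.5  66.   38.5]
scan c=(853.7,208.4) 107x35 head ang 1.1 n=125 px(235,83) hue [ 22.  195.5 122. ]
scan c=(850.0,134.3) 32x100 head ang -3.5 n=91 px(261,83) hue [23.5 40.  77. ]
scan c=(778.6,-659.2) 82x41 head ang -150.3 n=120 px(530,106) hue [13. 50. 31.]
scan c=(672.4,-656.1) 81x39 head ang -159.5 n=115 px(531,142) hue [18.  43.5 30. ]
scan c=(439.7,-188.9) 46x100 head ang 165.5 n=463 px(371,223) hue [114.5  66.5  64. ]
scan c=(271.2,-425.3) 47x102 head ang -57.4 n=491 px(457,281) hue [ 18.5 143.5  79.5]
side
scan c=(355.2,462.2) 53x80 head ang 92.5 n=128 px(264,126) hue [ 94.  255.    9.5]
scan c=(846.5,270.0) 50x103 head ang -14.6 n=152 px(400,155) hue [106.   78.5  83. ]
scan c=(435.7,-191.0) 50x102 head ang 164.7 n=520 px(279,270) hue [109.5 142.5 121. ]
scan c=(654.9,-247.5) 49x84 head ang 137.1 n=137 px(370,289) hue [107.5 227.   63.5]
scan c=(270.0,-424.8) 46x103 head ang 118.5 n=845 px(200,368) hue [140.  189.5  90. ]
wrist
```

View pics/side9.png

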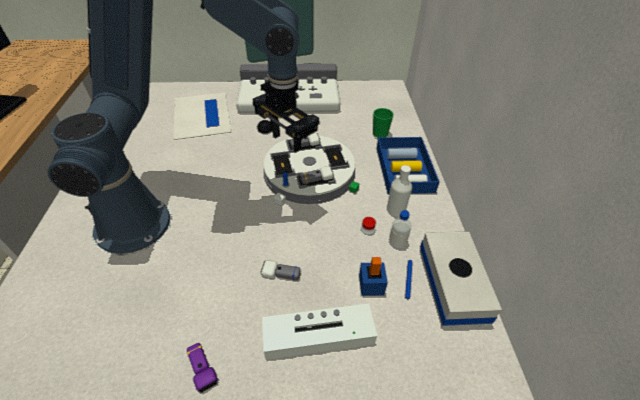

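View pics/wrist9.png

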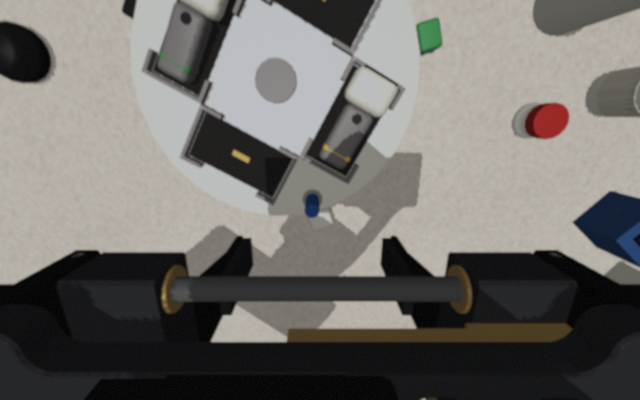

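View pics/top9c.png

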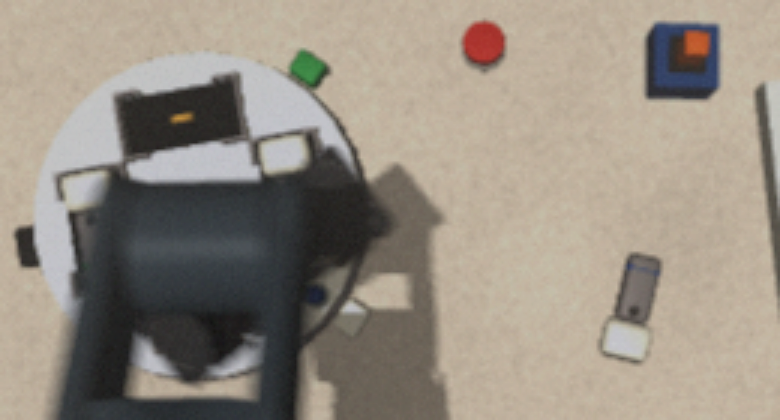

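Call:
send_rows(fingers=[1,1,1,1,1,1,1,1,1,1], dp=[[-15,-305,0],[-15,-305,0],[-15,-305,0],[-15,-305,0],[-15,-305,0],[-15,-305,0],[-15,-305,0],[-15,-305,-40],[-15,-305,-60],[-15,-305,-60]], turn=[[0,0,-0.94],[0,0,-0.94],[0,0,-0.94],[0,0,-0.94],[0,0,-0.94],[0,0,-0.94],[0,0,-0.94],[0,0,-0.94],[0,0,-0.94],[0,0,-0.94]])

```text
time_s: 12.7
position: [0.443, -0.1891, 0.1379]
tcp_rot: [[-0.009, 0.967, -0.255], [0.005, -0.255, -0.967], [-1.0, -0.01, -0.002]]
force: [-0.4, 0.1, 0.2]
opening: 0.997
```

```bash
python3 look.py 10 wrist
```

```text
12.7 p [ 0.443  -0.1891  0.1379] F [-0.39  0.14  0.18] open 0.997
jaw -104.79225774642512 xax [-0.0092  0.0047 -0.9999] j6 68.5
wrist
scan c=(436.4,-187.3) 45x100 head ang 165.3 n=3076 px(316,204) hue [110. 184.  82.]
```

Call:
send_rows(fingers=[1,1,1,1,1,1,0,0,0,0], dp=[[3,0,-40],[3,0,-80],[3,0,-110],[3,0,-125],[3,0,-133],[3,0,-133],[3,0,-133],[3,0,-133],[3,0,-133],[3,0,-133]], turn=[[-0.005,-0.008,0],[-0.005,-0.008,0],[-0.005,-0.008,0],[-0.005,-0.008,0],[-0.005,-0.008,0],[-0.005,-0.008,0],[-0.005,-0.008,0],[-0.005,-0.008,0],[-0.005,-0.008,0],[-0.005,-0.008,0]])

```text
time_s: 13.58
position: [0.4475, -0.1892, 0.0079]
tcp_rot: [[0.003, 0.967, -0.253], [-0.003, -0.253, -0.967], [-1.0, 0.004, 0.002]]
force: [0.2, 0.7, 0.4]
opening: 0.78
```

Call:
send_rows(fingers=[0,0,0,0,0,0,0,0], dp=[[0,0,0],[0,0,0],[0,0,0],[0,0,0],[0,0,0],[0,0,0],[0,0,0],[0,0,0]], turn=[[0,0,0],[0,0,0],[0,0,0],[0,0,0],[0,0,0],[0,0,0],[0,0,0],[0,0,0]])

```text
time_s: 14.25
position: [0.4475, -0.1892, 0.0079]
tcp_rot: [[0.003, 0.967, -0.253], [-0.003, -0.253, -0.967], [-1.0, 0.003, 0.002]]
force: [-0.9, -0.5, 0.7]
opening: 0.365
```

```bash
python3 look.py 11 wrist
```

```text
14.25 p [ 0.4475 -0.1892  0.0079] F [-0.92 -0.53  0.71] open 0.365
jaw -104.68364239648491 xax [ 0.0027 -0.003  -1.    ] j6 68.7
wrist
```

View pics/wrist11.png

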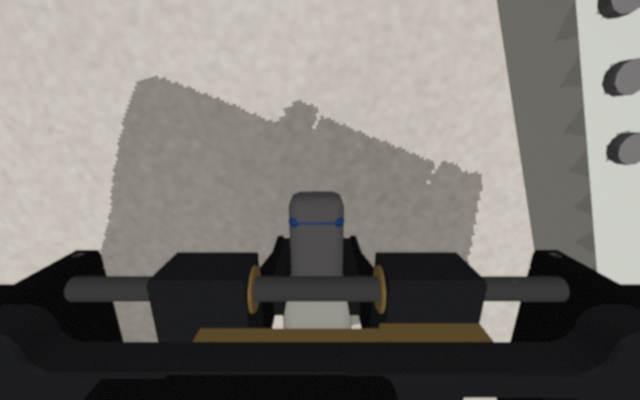

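Call:
send_rows(fingers=[0,0,0,0,0,0,0,0,0,0], dp=[[0,0,40],[0,0,80],[0,0,120],[0,0,140],[0,30,140],[0,60,140],[0,100,140],[0,140,140],[0,180,140],[0,210,140]], turn=[[0,0,0.05],[0,0,0.15],[0,0,0.25],[0,0,0.37],[0,0,0.5],[0,0,0.62],[0,0,0.74],[0,0,0.86],[0,0,0.98],[0,0,1.1]])

```text
time_s: 15.13
position: [0.4459, 0.0236, 0.1475]
tcp_rot: [[0.002, 0.66, 0.751], [0.002, 0.751, -0.66], [-1.0, 0.003, 0.0]]
force: [0.2, -0.4, -1.6]
opening: 0.363
```

Call:
send_rows(fingers=[0,0,0,0,0,0,0,0,0,0], dp=[[0,40,0],[-5,80,0],[-15,120,0],[-15,160,0],[-15,170,0],[-15,170,0],[-15,170,0],[-15,170,0],[-15,170,0],[-15,170,0]], turn=[[0,0,0.12],[0,0,0.24],[0,0,0.36],[0,0,0.48],[0,0,0.6],[0,0,0.72],[0,0,0.84],[0,0,0.95],[0,0,0.95],[0,0,0.95]])

```text
time_s: 15.97
position: [0.4304, 0.1936, 0.1472]
tcp_rot: [[-0.002, -0.225, 0.974], [0.003, 0.974, 0.225], [-1.0, 0.003, -0.001]]
force: [0.5, -0.8, -1.8]
opening: 0.365
```

```bash
python3 nest.py 12
```

```text
15.9667 p [0.4304 0.1936 0.1472] F [ 0.47 -0.76 -1.78] open 0.365
jaw 12.985137905493463 j6 -2.6
amber [504. 203.] [0.6107 0.2369 0.0445]
grey [511. 293.] [ 485  281   52   62 1011] [0.6629 0.1409 0.0445]
```

View pics/wrist_n12.png

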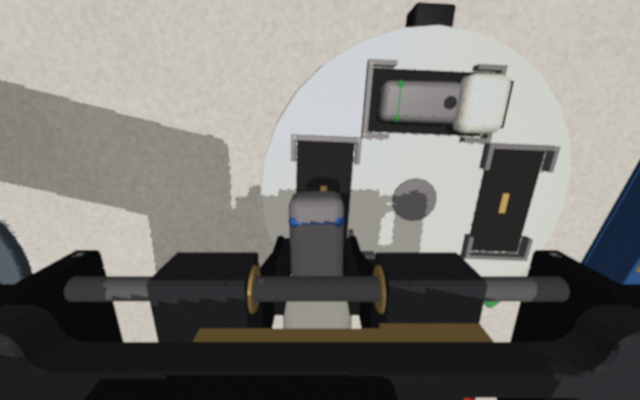

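```bash
python3 - <<'E'
from h import *
s=st();c=cap("wrist");R=np.array(s["tcp_rot"]);p=np.array(s["position"])
for uv,z in(((316,193),p[2]+.012),((316,222),p[2]+.016)):
    q=plane(c,*uv,z)[0];print(uv,1000*(q-p)@R[:,1:])
print(plane(c,414,200,.0445), plane(c,323,187,.0445))
E
```

```text
16.0167 p [0.4305 0.1935 0.1473] F [ 1.03  0.02 -1.53] open 0.362
(316, 193) [41.81270188 -1.46920316]
(316, 222) [25.97180092 -1.45447979]
[[0.52300131 0.21918584 0.0445    ]] [[0.43169323 0.21166378 0.0445    ]]
```

Call:
send_rows(fingers=[0,0,0,0,0,0,0,0,0,0], dp=[[2,18.7,0],[2,18.7,0],[2,18.7,-30],[2,18.7,-60],[2,18.7,-70],[2,18.7,-70],[2,18.7,-80],[2,18.7,-90],[2,18.7,-94],[2,18.7,-94]], turn=[[0,0,-0.035],[0,0,-0.035],[0,0,-0.035],[0,0,-0.035],[0,0,-0.035],[0,0,-0.035],[0,0,-0.035],[0,0,-0.035],[0,0,-0.035],[0,0,-0.035]])

```text
time_s: 16.9
position: [0.4324, 0.2119, 0.053]
tcp_rot: [[-0.002, -0.19, 0.982], [0.003, 0.982, 0.19], [-1.0, 0.003, -0.002]]
force: [-0.5, 0.5, -1.5]
opening: 0.365
```

```bash
python3 nest.py 13; python3 look.py 13 side;python3 - <<'E'
import cv2
a=cv2.imread("pics/side13.png")[100:240,220:400];cv2.imwrite("pics/side13c.png",cv2.resize(a,None,fx=4,fy=4,interpolation=2))
E
```

```text
16.9 p [0.4324 0.2119 0.053 ] F [-0.46  0.51 -1.51] open 0.365
jaw 10.97255780105102 j6 1.4
grey [316. 250.] [ 292  225   49   51 2388] [0.4318 0.2081 0.0445]
grey [508. 294.] [ 478  281   60   49 1019] [0.5735 0.2    0.0445]
16.95 p [0.4327 0.212  0.0534] F [ 0.81  0.15 -2.11] open 0.366
jaw 10.977450447511313 xax [-0.0014  0.0027 -1.    ] j6 1.4
side
scan c=(295.7,584.9) 37x115 head ang 178.6 n=133 px(250,109) hue [ 38.  27. 120.]
scan c=(848.7,271.8) 45x103 head ang -8.6 n=158 px(401,155) hue [104.   77.5  76. ]
scan c=(654.9,-247.5) 49x84 head ang 137.1 n=141 px(370,289) hue [105.  242.5  64.5]
scan c=(270.6,-424.4) 46x102 head ang 117.6 n=844 px(200,368) hue [140.  183.5  82. ]
```

View pics/wrist_n13.png

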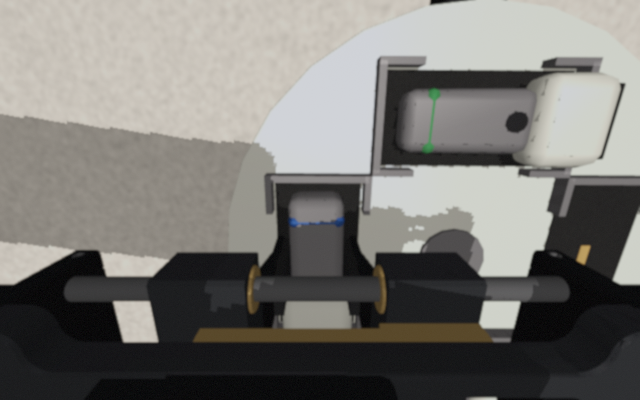

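View pics/side13c.png

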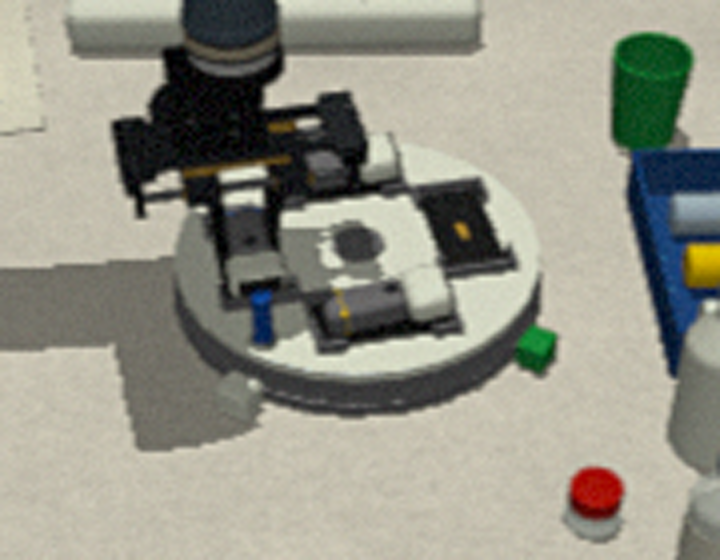

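```bash
python3 - <<'E'
from h import *
s=st();c=cap("wrist");R=np.array(s["tcp_rot"]);p=np.array(s["position"])
cv2.imwrite("pics/w14c.png",cv2.resize(c["img"][165:260,250:390],None,fx=5,fy=5,interpolation=2))
for uv,z in(((316,192),.060),((316,183),.054),((316,186),.0445)):
    q=plane(c,*uv,z)[0];print(uv,1000*(q-p)@R[:,1:])
E
```

```text
17.0 p [0.4329 0.2121 0.0537] F [ 0.45 -0.72 -1.36] open 0.366
(316, 192) [40.85211112 -1.47613017]
(316, 183) [44.82330749 -1.48596901]
(316, 186) [40.69042203 -1.49506232]
```

View pics/w14c.png

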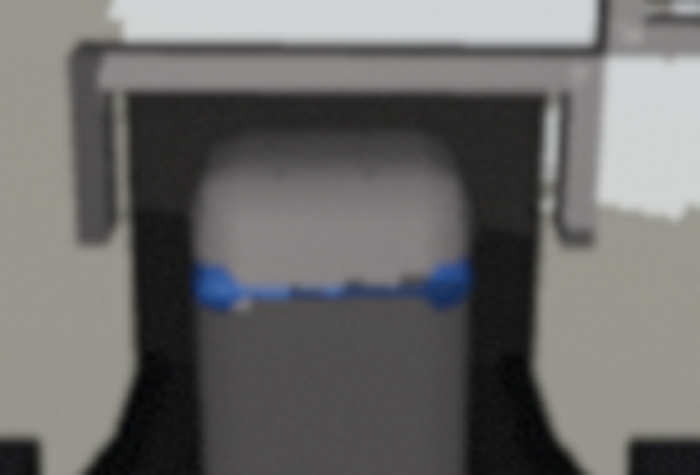

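Call:
send_rows(fingers=[0,0,0.6,0.6,0.6,0.6,0.6], dp=[[0,0,-1.5],[0,0,-2],[0,0,-2],[0,0,-2],[0,0,-2],[0,0,-2],[0,0,-2]], turn=[[0,0,0],[0,0,0],[0,0,0],[0,0,0],[0,0,0],[0,0,0],[0,0,0]])

```text
time_s: 17.63
position: [0.4332, 0.2122, 0.0519]
tcp_rot: [[0.0, -0.191, 0.982], [0.003, 0.982, 0.191], [-1.0, 0.003, 0.001]]
force: [-0.4, 0.4, -0.6]
opening: 0.585
```

Call:
send_rows(fingers=[0.6,0.6,0.6,0.5,0.5,0.5,0.5,0.5,0.5,0.5], dp=[[0,0,30],[0,0,70],[0,0,110],[0,-30,130],[0,-60,130],[0,-90,130],[0,-120,130],[0,-130,130],[0,-130,130],[0,-130,130]], turn=[[0,0,0],[0,0,0],[0,0,0],[0,0,-0.12],[0,0,-0.24],[0,0,-0.36],[0,0,-0.48],[0,0,-0.6],[0,0,-0.72],[0,0,-0.84]])

```text
time_s: 18.47
position: [0.4331, 0.0812, 0.1821]
tcp_rot: [[0.002, 0.61, 0.792], [0.002, 0.792, -0.61], [-1.0, 0.003, 0.001]]
force: [0.2, 1.1, -0.0]
opening: 0.501
```

```bash
python3 look.py 15 top side wrist
```

```text
18.4667 p [0.4331 0.0812 0.1821] F [ 0.17  1.15 -0.02] open 0.501
jaw -37.61890408891569 xax [ 0.0024  0.0019 -1.    ] j6 33.5
top
scan c=(853.1,277.5) 107x34 head ang 1.4 n=116 px(212,82) hue [107.5  74.   38. ]
scan c=(852.2,208.3) 104x35 head ang 1.1 n=116 px(235,83) hue [ 21.  183.   97.5]
scan c=(778.6,-659.2) 82x41 head ang -150.3 n=121 px(530,106) hue [15. 51. 30.]
scan c=(672.5,-656.5) 81x39 head ang 20.5 n=119 px(531,142) hue [18.  46.  30.5]
scan c=(274.1,-423.8) 46x102 head ang -64.1 n=493 px(457,281) hue [ 18.5 142.5  77. ]
side
scan c=(848.1,271.9) 39x104 head ang -5.0 n=152 px(401,155) hue [101.5  86.5  82. ]
scan c=(269.9,-424.8) 46x103 head ang 118.7 n=846 px(200,368) hue [140. 189.  85.]
wrist
```

View pics/wrist15.png

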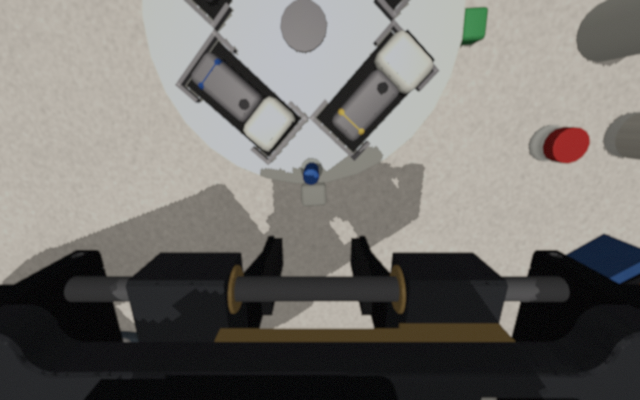

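View pics/top15.png

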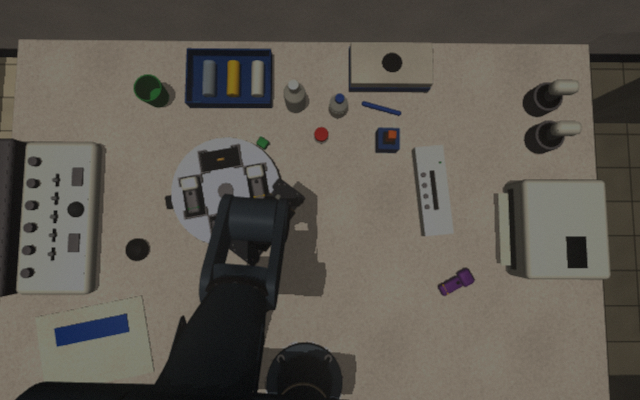

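View pics/side15.png

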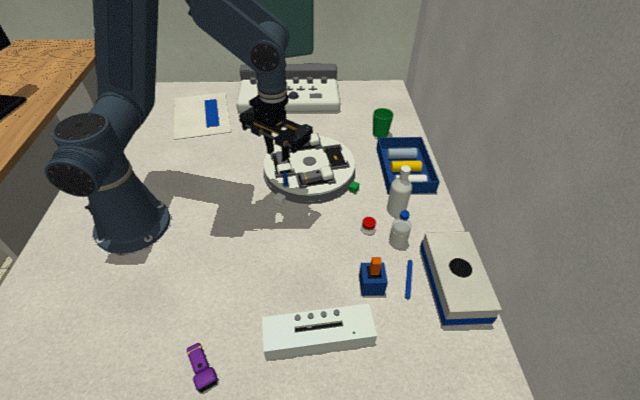

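```bash
python3 - <<'E'
from h import *
s=st();c=cap("wrist");R=np.array(s["tcp_rot"]);p=np.array(s["position"])
P=cloud(c);hsv=cv2.cvtColor(c["img"],cv2.COLOR_BGR2HSV);H,S,V=[hsv[...,i].astype(int) for i in range(3)]
m=(S>110)&(H>100)&(H<128)
m[:150]=0;m[200:]=0;m[:,:290]=0;m[:,340:]=0
v,u=np.nonzero(m);q=P[v,u];print(len(u),u.mean(),v.mean(),q[:,2].min(),q[:,2].max())
t=q[:,2]>0.085;print("top",q[t].mean(0),plane(c,u[t].mean(),v[t].mean(),.09))
cv2.imwrite("pics/w16c.png",cv2.resize(c["img"][100:240,220:420],None,fx=4,fy=4,interpolation=2))
E
```

```text
18.6167 p [0.433  0.0821 0.182 ] F [0.54 0.42 0.61] open 0.499
251 311.0916334661355 173.70517928286853 0.05718230110427347 0.3449143906857667
top [0.44660794 0.10968275 0.09301447] [[0.44627969 0.10925249 0.09      ]]
```

View pics/w16c.png

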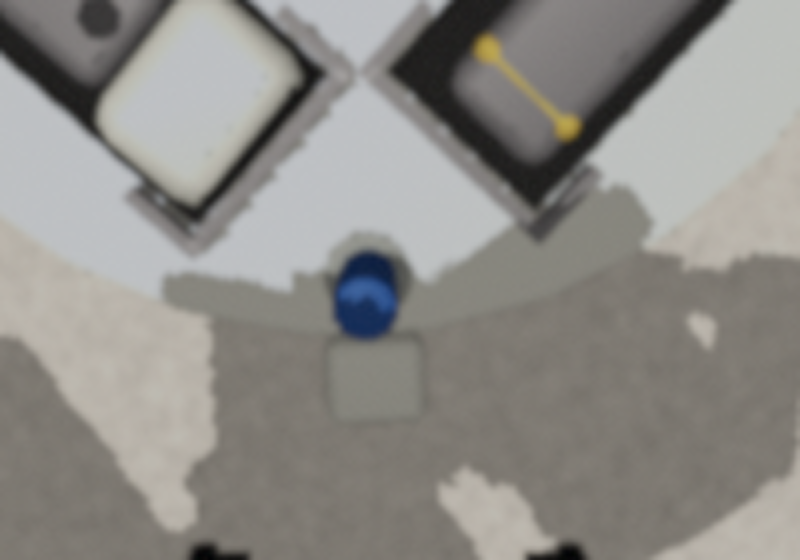

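Call:
send_rows(fingers=[0.4,0.4,0.4,0.4,0.4,0.4,0.4,0.4,0.4,0.4], dp=[[13.5,26.8,0],[13.5,26.8,0],[13.5,26.8,-20],[13.5,26.8,-50],[13.5,26.8,-80],[13.5,26.8,-105],[13.5,26.8,-122],[13.5,26.8,-122],[13.5,26.8,-122],[13.5,26.8,-122]], turn=[[0,0,0.063],[0,0,0.063],[0,0,0.063],[0,0,0.063],[0,0,0.063],[0,0,0.063],[0,0,0.063],[0,0,0.063],[0,0,0.063],[0,0,0.063]])

```text
time_s: 19.5
position: [0.4471, 0.1091, 0.0606]
tcp_rot: [[0.003, 0.549, 0.836], [0.002, 0.836, -0.549], [-1.0, 0.003, 0.002]]
force: [0.2, -0.7, 0.6]
opening: 0.404
```

Call:
send_rows(fingers=[0,0,0,0,0,0,0], dp=[[0,0,0],[0,0,0],[0,0,0],[0,0,0],[0,0,0],[0,0,0],[0,0,0]], turn=[[0,0,0],[0,0,0],[0,0,0],[0,0,0],[0,0,0],[0,0,0],[0,0,0]])

```text
time_s: 20.08
position: [0.4473, 0.1093, 0.0614]
tcp_rot: [[0.004, 0.549, 0.836], [0.002, 0.836, -0.549], [-1.0, 0.004, 0.002]]
force: [-0.2, 1.0, 6.9]
opening: 0.175
```

```bash
python3 look.py 17 wrist;  python3 - <<'E'
import numpy as np
from h import *
s=bot.read_state();p=np.array(s["position"])*1000
C=np.array([522.3,220.2]);r=p[:2]-C;print(np.hypot(*r),np.degrees(np.arctan2(r[1],r[0])))
u=r/np.hypot(*r)*135
for k in range(0,101,10):
    a=np.radians(k);q=np.array([u[0]*np.cos(a)-u[1]*np.sin(a),u[0]*np.sin(a)+u[1]*np.cos(a)])
    print(k,(q-u).round(1),round(a,3))
E
```

```text
20.0833 p [0.4473 0.1093 0.0614] F [-0.22  0.98  6.89] open 0.175
jaw -33.297254288879124 xax [ 0.0043  0.0022 -1.    ] j6 32.8
wrist
133.89397102986834 -124.07817207030142
0 [0. 0.] 0.0
10 [ 20.6 -11.4] 0.175
20 [ 42.8 -19.1] 0.349
30 [ 66.  -22.8] 0.524
40 [ 89.6 -22.5] 0.698
50 [112.7 -18. ] 0.873
60 [134.7  -9.6] 1.047
70 [154.8   2.5] 1.222
80 [172.6  17.9] 1.396
90 [187.5  36.2] 1.571
100 [198.9  56.7] 1.745
```

View pics/wrist17.png

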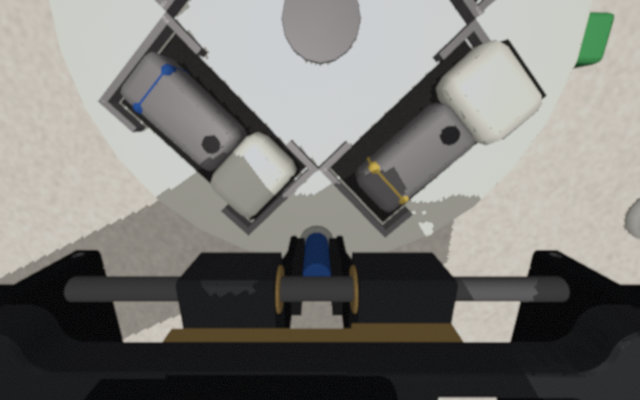

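Call:
send_rows(fingers=[0,0,0,0,0,0,0,0,0], dp=[[9.9,-6.1,0.5],[20.6,-11.4,0.5],[31.5,-15.5,0.5],[42.8,-19.1,0.5],[54.3,-21.3,0.5],[66,-22.8,0.5],[77.8,-23,0.5],[89.6,-22.5,0.5],[89.6,-22.5,0.5]], turn=[[0,0,0.087],[0,0,0.175],[0,0,0.262],[0,0,0.349],[0,0,0.436],[0,0,0.524],[0,0,0.611],[0,0,0.698],[0,0,0.698]])

```text
time_s: 20.88
position: [0.54, 0.087, 0.0615]
tcp_rot: [[0.007, -0.118, 0.993], [0.005, 0.993, 0.117], [-1.0, 0.004, 0.007]]
force: [4.2, 1.6, -6.6]
opening: 0.177
```

```bash
cat > arc.py <<'E'
import numpy as np
from h import *
s=st();p=np.array(s["position"])*1000;R=np.array(s["tcp_rot"])
C=np.array([522.3,220.2]);r=p[:2]-C;print("r",np.hypot(*r),"ang",np.degrees(np.arctan2(r[1],r[0])),"jaw",np.degrees(np.arctan2(R[1,2],R[0,2])))
a0=np.arctan2(r[1],r[0])
for t in np.radians(np.arange(-90,-23,6)):
    print(round(np.degrees(t)),"dp",(C+134.3*np.array([np.cos(t),np.sin(t)])-p[:2]).round(1),"turn",round(t-a0,3))
E
python3 arc.py
```

```text
20.8833 p [0.54   0.087  0.0615] F [ 4.23  1.58 -6.64] open 0.177
r 134.39397626157844 ang -82.45196110713216 jaw 6.747937861747884
-90 dp [-17.7  -1.1] turn -0.132
-84 dp [-3.6 -0.3] turn -0.027
-78 dp [10.3  1.9] turn 0.078
-72 dp [23.8  5.5] turn 0.182
-66 dp [37.  10.5] turn 0.287
-60 dp [49.5 16.9] turn 0.392
-54 dp [61.3 24.6] turn 0.497
-48 dp [72.2 33.4] turn 0.601
-42 dp [82.2 43.4] turn 0.706
-36 dp [91.  54.3] turn 0.811
-30 dp [98.7 66.1] turn 0.915
-24 dp [105.   78.6] turn 1.02
```

Call:
send_rows(fingers=[0,0,0,0,0,0,0,0,0,0], dp=[[10.3,1.9,0],[23.8,5.5,0],[37,10.5,0],[49.5,16.9,0],[61.3,24.6,0],[72.2,33.4,0],[82.2,43.4,0],[91,54.3,0],[93.7,58.2,0],[93.7,58.2,0]], turn=[[0,0,0.078],[0,0,0.182],[0,0,0.287],[0,0,0.392],[0,0,0.497],[0,0,0.601],[0,0,0.706],[0,0,0.811],[0,0,0.846],[0,0,0.846]])

```text
time_s: 21.72
position: [0.6341, 0.1449, 0.0615]
tcp_rot: [[0.001, -0.822, 0.569], [0.006, 0.569, 0.822], [-1.0, 0.003, 0.006]]
force: [0.1, -2.5, 0.9]
opening: 0.171
```

```bash
python3 arc.py;python3 look.py 18 top wrist
```

```text
21.7167 p [0.6341 0.1449 0.0615] F [ 0.15 -2.5   0.89] open 0.171
r 134.79645270033538 ang -33.97681790909717 jaw 55.32163042859808
-90 dp [-111.8  -59. ] turn -0.978
-84 dp [-97.7 -58.2] turn -0.873
-78 dp [-83.9 -56. ] turn -0.768
-72 dp [-70.3 -52.4] turn -0.664
-66 dp [-57.2 -47.4] turn -0.559
-60 dp [-44.6 -41. ] turn -0.454
-54 dp [-32.8 -33.3] turn -0.349
-48 dp [-21.9 -24.5] turn -0.245
-42 dp [-12.  -14.5] turn -0.14
-36 dp [-3.1 -3.6] turn -0.035
-30 dp [4.5 8.2] turn 0.069
-24 dp [10.9 20.7] turn 0.174
21.7167 p [0.6341 0.1449 0.0615] F [ 0.15 -2.5   0.89] open 0.171
jaw 55.32163042859808 xax [ 0.0013  0.0065 -1.    ] j6 -52.7
top
scan c=(849.9,264.5) 33x106 head ang -14.9 n=122 px(213,82) hue [110.  83.  41.]
scan c=(852.2,208.3) 104x34 head ang 1.1 n=101 px(237,83) hue [ 21.  190.   95.5]
scan c=(779.6,-659.6) 82x41 head ang -152.1 n=123 px(530,106) hue [17. 47. 36.]
scan c=(675.1,-657.8) 82x41 head ang 15.9 n=116 px(531,141) hue [15.  42.5 34.5]
scan c=(273.9,-423.2) 46x103 head ang -64.2 n=502 px(457,281) hue [ 17.5 142.  102.5]
wrist
```

View pics/wrist18.png

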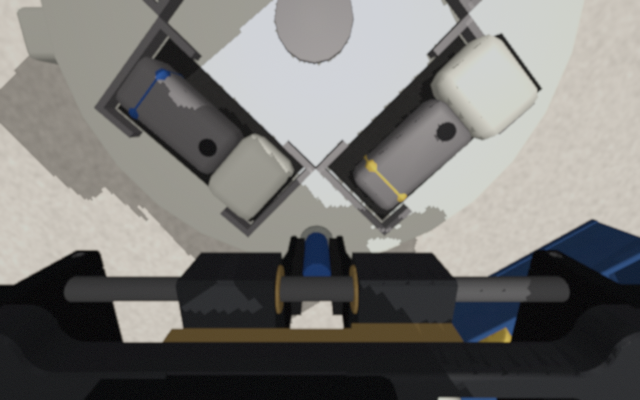

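Call:
send_rows(fingers=[0.4,0.4,0.4,0.4,0.4,0.4,0.4,0.5,0.6,0.6], dp=[[0,0,0],[0,0,0],[0,0,0],[0,0,0],[0,0,20],[0,0,60],[0,0,100],[0,0,140],[0,0,140],[0,0,140]], turn=[[0,0,0],[0,0,0],[0,0,0],[0,0,0],[0,0,0],[0,0,0],[0,0,0],[0,0,0],[0,0,0.1],[0,0,0.2]])

```text
time_s: 22.65
position: [0.636, 0.1449, 0.2057]
tcp_rot: [[0.008, -0.92, 0.393], [0.009, 0.393, 0.92], [-1.0, -0.004, 0.011]]
force: [0.5, 0.7, -0.8]
opening: 0.546
```

Call:
send_rows(fingers=[0.6,0.6,0.6,0.6,0.6,0.6,0.6,0.6,0.6,0.6], dp=[[-10,-40,0],[-20,-80,0],[-20,-120,0],[-20,-160,0],[-20,-200,0],[-20,-240,0],[-20,-280,0],[-20,-320,0],[-20,-350,0],[-20,-370,0]], turn=[[0,0,0.1],[0,0,0.2],[0,0,0.3],[0,0,0.4],[0,0,0.41],[0,0,0.41],[0,0,0.41],[0,0,0.41],[0,0,0.41],[0,0,0.41]])

```text
time_s: 23.48
position: [0.6157, -0.2288, 0.2057]
tcp_rot: [[0.005, -1.0, -0.003], [0.01, -0.003, 1.0], [-1.0, -0.005, 0.01]]
force: [-0.4, 0.4, 0.2]
opening: 0.599
```

```bash
python3 look.py 19 top side wrist; python3 - <<'E'
import cv2
a=cv2.imread("pics/top19.png")[120:260,150:350];cv2.imwrite("pics/top19c.png",cv2.convertScaleAbs(cv2.resize(a,None,fx=4,fy=4,interpolation=2),alpha=1.4))
E
```

```text
23.4833 p [ 0.6157 -0.2288  0.2057] F [-0.37  0.37  0.18] open 0.599
jaw 90.17021047479369 xax [ 0.0049  0.0101 -0.9999] j6 -120.8
top
scan c=(851.6,277.4) 104x34 head ang 1.4 n=132 px(213,82) hue [111.   68.   49.5]
scan c=(853.7,208.4) 107x35 head ang -178.9 n=124 px(235,83) hue [ 21.  187.  107.5]
scan c=(852.9,136.1) 32x105 head ang -1.2 n=94 px(261,83) hue [22.  38.5 96. ]
scan c=(778.2,-658.5) 82x42 head ang -150.3 n=126 px(530,106) hue [17.  47.5 44. ]
scan c=(672.4,-656.3) 81x39 head ang -159.5 n=116 px(531,142) hue [14.5 45.5 38. ]
scan c=(274.2,-423.8) 46x102 head ang -64.2 n=494 px(457,281) hue [ 18.5 145.5  98. ]
side
scan c=(270.0,-424.7) 46x103 head ang 118.5 n=841 px(200,368) hue [140.  185.  108.5]
wrist
```

View pics/top19c.png

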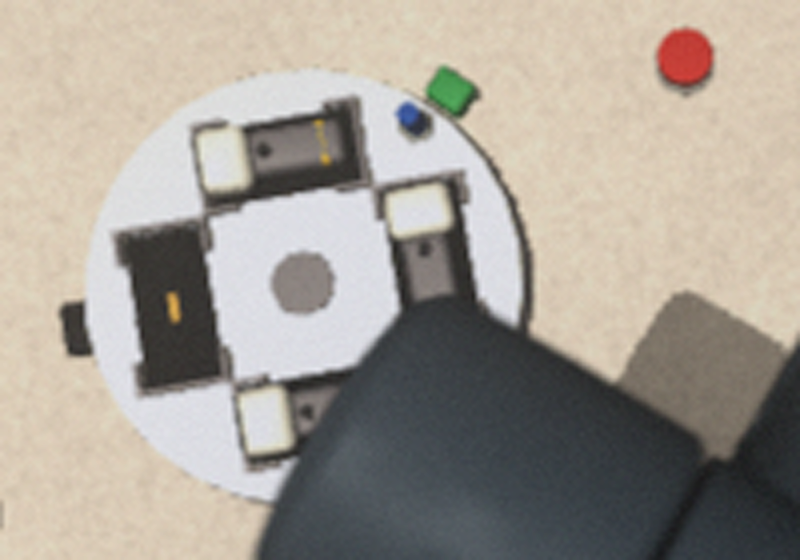

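View pics/wrist19.png

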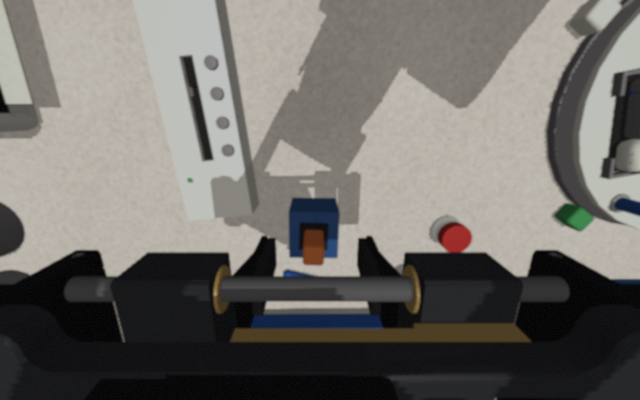

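View pics/side19.png

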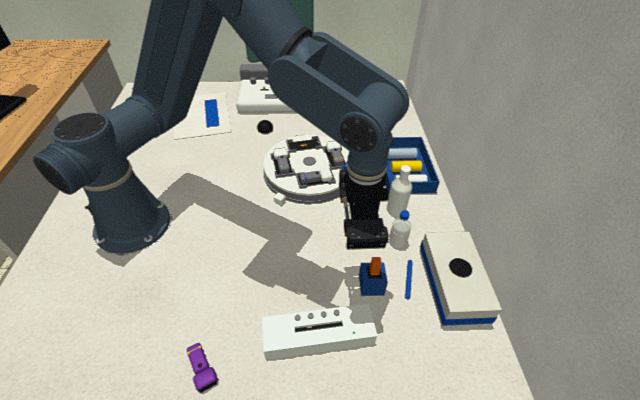

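```bash
python3 - <<'E'
from h import *
s=st();c=cap("wrist");P=cloud(c)
hsv=cv2.cvtColor(c["img"],cv2.COLOR_BGR2HSV);H,S,V=[hsv[...,i].astype(int) for i in range(3)]
def rect(m,z,name):
    v,u=np.nonzero(m);q=plane(c,u,v,z)[:,:2]*1000
    (a,b),(w,h),an=cv2.minAreaRect(q.astype(np.float32));print(name,len(u),"c",round(a,1),round(b,1),"wh",round(w,1),round(h,1),"ang",round(an,1),"cent",q.mean(0).round(1))
m=(S>130)&((H<14)|(H>175))&(V>60);m[:180]=0;m[280:]=0;m[:,:280]=0;m[:,360:]=0
top=m&(P[...,2]>0.105);rect(top,0.113,"handle top");print(np.median(P[top],0))
b=(S>110)&(H>95)&(H<130)&(P[...,2]>0.053)&(P[...,2]<.068);b[:180]=0;b[262:]=0;b[:,:270]=0;b[:,370:]=0
rect(b,0.06,"stand top")
g=np.zeros_like(m);roi=(slice(45,175),slice(170,220));g[roi]=(V[roi]<70)
n,l,t,ce=cv2.connectedComponentsWithStats(g.astype(np.uint8))
i=1+np.argmax(t[1:,4]);print(t[i])
rect(l==i,0.045,"groove@45");rect(l==i,0.037,"groove@37")
w=(P[...,2]>0.040)&(P[...,2]<0.05);w[:,270:]=0;w[:,:110]=0;w[230:]=0
v,u=np.nonzero(w);print(len(u),u.min(),u.max(),v.min(),v.max())
rect(w,.045,"bar")
cv2.imwrite("pics/w20.png",cv2.resize(c["img"][40:270,130:360],None,fx=2.6,fy=2.6,interpolation=2))
cv2.imwrite("pics/w20g.png",cv2.convertScaleAbs(cv2.resize(c["img"][45:175,165:235],None,fx=6,fy=4.5,interpolation=2),alpha=1.0))
t=cap("top");hs=cv2.cvtColor(t["img"],cv2.COLOR_BGR2HSV)
# groove in top
c=t;P=cloud(t);G=np.zeros(t["img"].shape[:2],np.uint8);G[165:215,428:442]=(t["img"][165:215,428:442].max(2)<75)
rect(G>0,0.045,"groove top cam")
E
```

```text
23.6333 p [ 0.6157 -0.2266  0.2055] F [-0.68  1.38 -1.01] open 0.602
handle top 388 c 663.3 -232.3 wh 20.7 26.3 ang 84.7 cent [ 665.  -232.1]
[ 0.66444727 -0.23197042  0.11327264]
stand top 1318 c 665.8 -231.7 wh 56.6 59.7 ang 88.6 cent [ 660.  -231.5]
[180  57  29 103 810]
groove@45 810 c 526.1 -358.3 wh 106.3 9.2 ang 5.6 cent [ 523.8 -358.3]
groove@37 810 c 526.0 -361.5 wh 108.9 9.4 ang 5.6 cent [ 523.6 -361.5]
14730 129 250 0 220
bar 14730 c 535.4 -357.7 wh 232.8 81.9 ang 5.6 cent [ 524.4 -360.1]
groove top cam 453 c 537.0 -363.4 wh 36.6 124.0 ang 88.7 cent [ 550.2 -361.6]
```

View pics/w20.png

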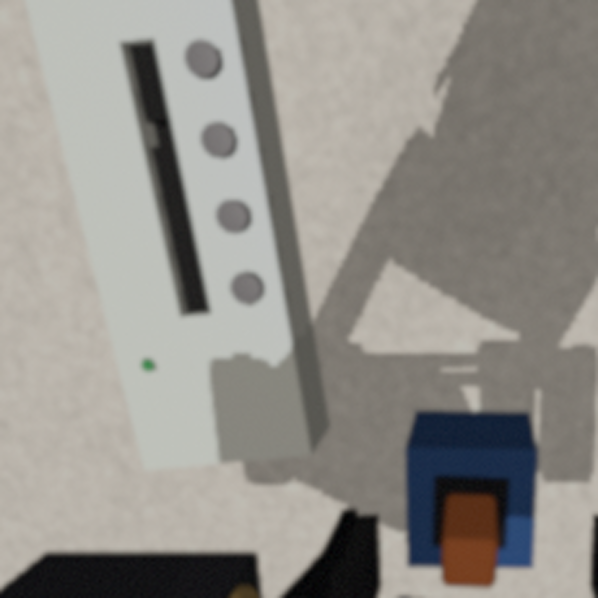

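View pics/w20g.png

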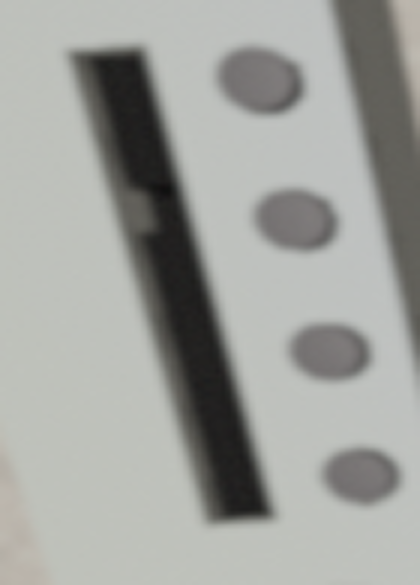

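Call:
send_rows(fingers=[0.6,0.6,0.6,0.6,0.6,0.6,0.6,0.6,0.6,0.6], dp=[[10,0,0],[20,0,0],[30,-3,0],[40,-6,0],[51,-6,0],[51,-6,0],[51,-6,0],[51,-6,0],[51,-6,0],[51,-6,0]], turn=[[0,0,-0.125],[0,0,-0.25],[0,0,-0.375],[0,0,-0.5],[0,0,-0.625],[0,0,-0.75],[0,0,-0.875],[0,0,-1],[0,0,-1.12],[0,0,-1.24]])

```text
time_s: 24.57
position: [0.6667, -0.2273, 0.2054]
tcp_rot: [[0.012, -0.327, 0.945], [0.002, 0.945, 0.327], [-1.0, -0.002, 0.012]]
force: [0.4, 0.0, -0.4]
opening: 0.603
```

Call:
send_rows(fingers=[0.6,0.6,0.6,0.6], dp=[[0,0,0],[0,0,0],[0,0,0],[0,0,0]], turn=[[0,0,-0.12],[0,0,-0.24],[0,0,-0.34],[0,0,-0.34]])

```text
time_s: 24.9
position: [0.6667, -0.2248, 0.2054]
tcp_rot: [[0.012, 0.006, 1.0], [-0.001, 1.0, -0.006], [-1.0, -0.001, 0.012]]
force: [-0.3, -0.5, -0.6]
opening: 0.604
```

```bash
python3 look.py 21 wrist; python3 - <<'E'
from h import *
def rect(c,m,z,name):
    v,u=np.nonzero(m);q=plane(c,u,v,z)[:,:2]*1000
    (a,b),(w,h),an=cv2.minAreaRect(q.astype(np.float32));print(name,len(u),"c",round(a,1),round(b,1),"wh",round(w,1),round(h,1),"ang",round(an,1),"cent",q.mean(0).round(1))
c=cap("wrist");P=cloud(c)
hsv=cv2.cvtColor(c["img"],cv2.COLOR_BGR2HSV);H,S,V=[hsv[...,i].astype(int) for i in range(3)]
for Z,lo,hi in((.113,.108,.118),(.06,.055,.065)):
    m=(P[...,2]>lo)&(P[...,2]<hi)&(S>100)&(np.hypot(P[...,0]-.668,P[...,1]+.233)<.05)
    if m.sum()>10: rect(c,m,Z,"wr %.3f"%Z)
c=cap("top");P=cloud(c)
m=(P[...,2]>.036)&(P[...,2]<.055)&(abs(P[...,0]-.53)<.16)&(abs(P[...,1]+.36)<.075)
rect(c,m,.045,"bar top")
G=(c["img"].max(2)<70)&m
G[:, :430]=0
rect(c,G,.045,"groove")
E
```

```text
24.9 p [ 0.6667 -0.2248  0.2054] F [-0.33 -0.48 -0.57] open 0.604
jaw -0.3230640696563885 xax [ 0.0118 -0.0014 -0.9999] j6 -27.6
wrist
wr 0.113 458 c 669.1 -231.5 wh 21.6 21.3 ang 89.4 cent [ 668.8 -231. ]
wr 0.060 1476 c 668.6 -231.1 wh 58.7 57.7 ang 89.8 cent [ 668.  -225.1]
bar top 1907 c 527.3 -361.2 wh 244.2 83.0 ang 5.4 cent [ 501.  -368.4]
groove 116 c 529.7 -360.4 wh 104.8 11.0 ang 5.4 cent [ 530.8 -360.3]
```

View pics/wrist21.png

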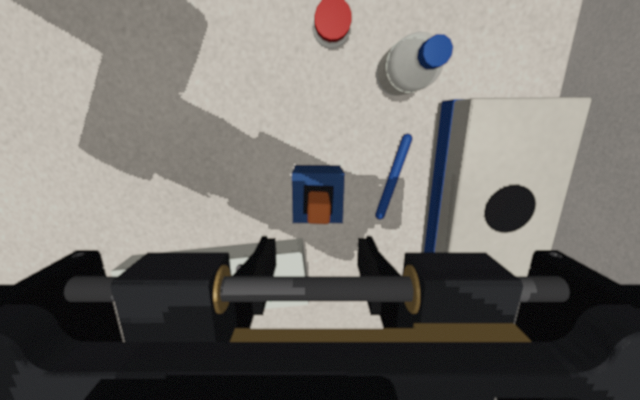

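Call:
send_rows(fingers=[0.6,0.6,0.6,0.6,0.6,0.6,0.6,0.6,0.6,0.6], dp=[[2.3,-6.5,0],[2.3,-6.5,0],[2.3,-6.5,-30],[2.3,-6.5,-60],[2.3,-6.5,-70],[2.3,-6.5,-90],[2.3,-6.5,-110],[2.3,-6.5,-125],[2.3,-6.5,-132],[2.3,-6.5,-132]], turn=[[0,0.012,0],[0,0.012,0],[0,0.012,0],[0,0.012,0],[0,0.012,0],[0,0.012,0],[0,0.012,0],[0,0.012,0],[0,0.012,0],[0,0.012,0]])

```text
time_s: 25.88
position: [0.668, -0.2321, 0.0716]
tcp_rot: [[-0.003, 0.003, 1.0], [-0.0, 1.0, -0.003], [-1.0, -0.0, -0.003]]
force: [-0.5, 0.5, -0.4]
opening: 0.6
```

```bash
python3 look.py 22 wrist
```

```text
25.8833 p [ 0.668  -0.2321  0.0716] F [-0.51  0.5  -0.43] open 0.6
jaw -0.150044149062077 xax [-3.3e-03 -2.0e-04 -1.0e+00] j6 -27.9
wrist
```

View pics/wrist22.png

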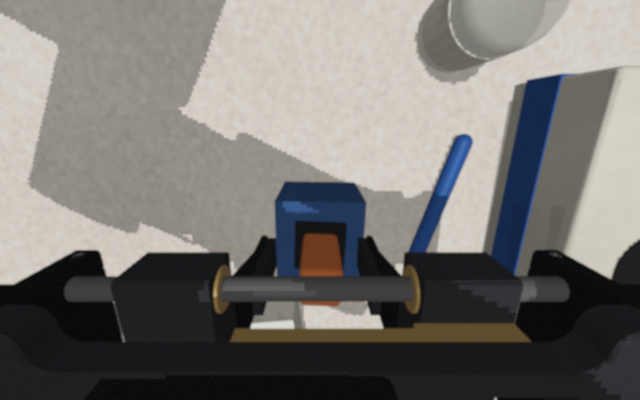

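Call:
send_rows(fingers=[0,0,0,0,0,0,0,0,0,0], dp=[[0,0,0],[0,0,0],[0,0,0],[0,0,0],[0,0,0],[0,0,0],[0,0,0],[0,0,0],[0,0,0],[0,0,0]], turn=[[0,0,0],[0,0,0],[0,0,0],[0,0,0],[0,0,0],[0,0,0],[0,0,0],[0,0,0],[0,0,0],[0,0,0]])

```text
time_s: 26.77
position: [0.6693, -0.2326, 0.0737]
tcp_rot: [[-0.0, 0.003, 1.0], [-0.002, 1.0, -0.003], [-1.0, -0.002, -0.0]]
force: [0.0, 1.3, 3.4]
opening: 0.247
```

Call:
send_rows(fingers=[0,0,0,0,0,0,0,0], dp=[[0,0,10],[0,0,25],[0,0,45],[0,0,65],[0,0,85],[0,0,100],[0,0,100],[0,0,100]], turn=[[0,0,0],[0,0,0],[0,0,0],[0,0,0],[0,0,0],[0,0,0],[0,0,0],[0,0,0]])

```text
time_s: 27.43
position: [0.6694, -0.2327, 0.1743]
tcp_rot: [[0.001, 0.003, 1.0], [-0.002, 1.0, -0.003], [-1.0, -0.002, 0.001]]
force: [-0.3, -0.8, -1.7]
opening: 0.249
```

```bash
python3 look.py 23 wrist side;python3 - <<'E'
import cv2
a=cv2.imread("pics/side23.png")[200:370,240:440];cv2.imwrite("pics/side23c.png",cv2.resize(a,None,fx=3.5,fy=3.5,interpolation=2))
E
```

```text
27.4333 p [ 0.6694 -0.2327  0.1743] F [-0.29 -0.84 -1.72] open 0.249
jaw -0.1463419992507712 xax [ 9.0e-04 -2.4e-03 -1.0e+00] j6 -28.0
wrist
side
scan c=(270.1,-424.9) 46x103 head ang 118.5 n=847 px(200,368) hue [140.  184.5 110.5]
```

View pics/side23c.png

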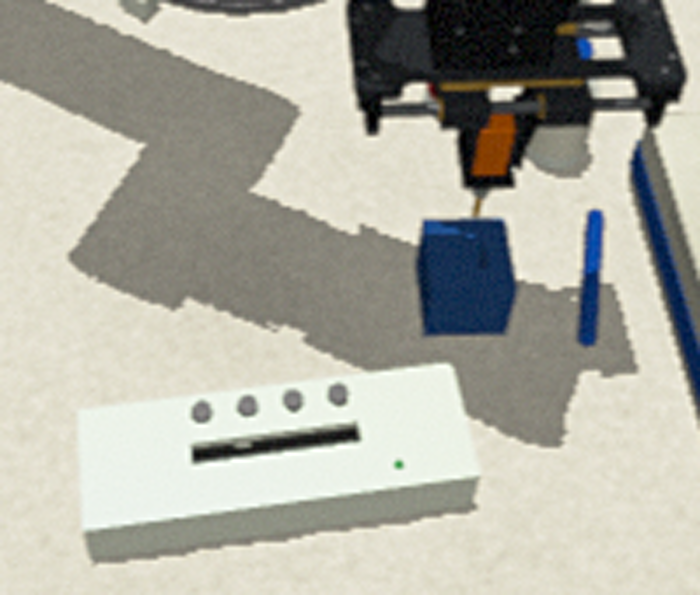

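View pics/wrist23.png

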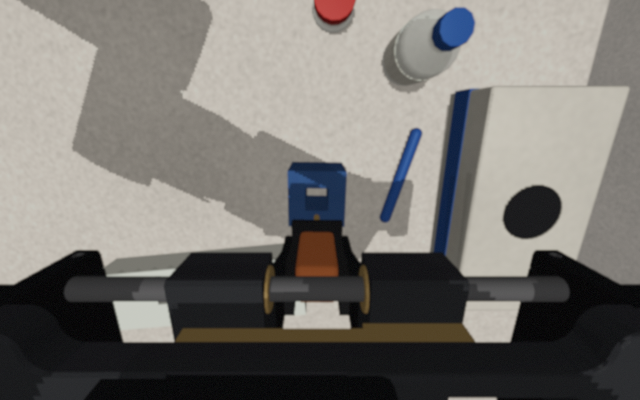

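```bash
python3 - <<'E'
from h import *
c=cap("side")
t=np.array([np.cos(np.radians(5.5)),np.sin(np.radians(5.5))]);n=np.array([-t[1],t[0]]);C=np.array([.527,-.3605])
im=c["img"];
for name,u,v,z in(("patch",308.6,327,.037),):
    q=plane(c,u,v,z)[0,:2];print(name,q,(q-C)@t*1000,(q-C)@n*1000)
# groove outline from side cam
G=np.zeros(im.shape[:2],np.uint8);G[315:335,290:348]=im[315:335,290:348].max(2)<90
v,u=np.nonzero(G);q=plane(c,u,v,.045)[:,:2]*1000
print(cv2.minAreaRect(q.astype(np.float32)),len(u))
for z in (.037,.045):
  q=plane(c,u,v,z)[:,:2]; a=(q-C)@t*1000;b=(q-C)@n*1000;print(z,a.min(),a.max(),np.percentile(b,[2,50,98]))
cv2.imwrite("pics/g24.png",cv2.resize(im[305:345,280:360],None,fx=9,fy=9,interpolation=0))
# bar outline by height
P=cloud(c);m=(P[...,2]>.041)&(P[...,2]<.05)&(abs(P[...,0]-.53)<.16)&(abs(P[...,1]+.36)<.06)
v,u=np.nonzero(m);q=plane(c,u,v,.045)[:,:2]*1000;print("bar side",cv2.minAreaRect(q.astype(np.float32)))
E
```

```text
patch [ 0.50575755 -0.35572921] -20.687398483580157 6.784823383972541
((527.4901123046875, -359.2022705078125), (105.18730926513672, 8.326581954956055), 5.453952789306641) 159
0.037 -51.891734697706454 54.36066880913086 [1.03217867 4.90661332 9.05302009]
0.045 -51.98228957813064 53.20859190422317 [-2.71063631  1.12509054  5.23007234]
bar side ((526.8927001953125, -359.83087158203125), (250.12315368652344, 83.54740142822266), 5.495315074920654)
```

View pics/g24.png

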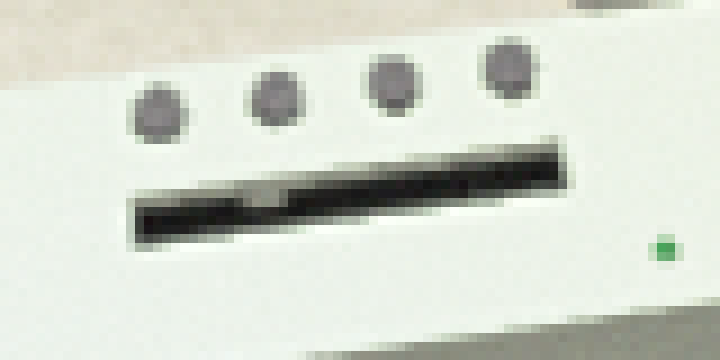

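Call:
send_rows(fingers=[0,0,0,0,0,0,0,0,0,0], dp=[[-30,-22,0],[-60,-44,0],[-90,-66,0],[-120,-88,0],[-150,-110,0],[-180,-131.4,0],[-180.2,-131.4,0],[-180.2,-131.4,-20],[-180.2,-131.4,-40],[-180.2,-131.4,-50]], turn=[[0,0,0.02],[0,0,0.05],[0,0,0.096],[0,0,0.096],[0,0,0.096],[0,0,0.096],[0,0,0.096],[0,0,0.096],[0,0,0.096],[0,0,0.096]])

```text
time_s: 28.42
position: [0.4863, -0.3621, 0.1187]
tcp_rot: [[-0.007, -0.092, 0.996], [0.004, 0.996, 0.092], [-1.0, 0.004, -0.007]]
force: [0.0, -0.2, -0.9]
opening: 0.253
```

```bash
cat > bar.py <<'E'
from h import *
s=st();p=np.array(s["position"]);R=np.array(s["tcp_rot"])
t=np.array([np.cos(np.radians(5.5)),np.sin(np.radians(5.5))]);n=np.array([-t[1],t[0]]);C=np.array([.527,-.3605])
print("t %.1f n %.1f tipz %.1f jaw %.2f xax"%((p[:2]-C)@t*1000,(p[:2]-C)@n*1000,p[2]*1000-66.7,np.degrees(np.arctan2(R[1,2],R[0,2]))),R[:,0].round(4),"mom",np.round(s["moment"],2),"Ft %.2f"%(np.array(s["force"])[:2]@t))
E
python3 bar.py; python3 look.py 25 side wrist;python3 - <<'E'
import cv2
a=cv2.imread("pics/side25.png")[240:370,240:400];cv2.imwrite("pics/side25c.png",cv2.resize(a,None,fx=4.5,fy=4.5,interpolation=2))
E
```

```text
28.4167 p [ 0.4863 -0.3621  0.1187] F [ 0.02 -0.18 -0.89] open 0.253
t -40.7 n 2.3 tipz 52.0 jaw 5.30 xax [-0.0071  0.0037 -1.    ] mom [-0.01 -0.1   0.01] Ft -0.00
28.4167 p [ 0.4863 -0.3621  0.1187] F [ 0.02 -0.18 -0.89] open 0.253
jaw 5.3003676791340935 xax [-0.0071  0.0037 -1.    ] j6 -52.3
side
scan c=(848.8,273.3) 51x102 head ang -9.9 n=154 px(400,155) hue [106.   81.5  98. ]
scan c=(655.2,-248.9) 48x82 head ang 138.3 n=141 px(370,289) hue [106.5 223.5  81.5]
scan c=(270.1,-425.0) 46x103 head ang 118.5 n=849 px(200,368) hue [140.  183.  103.5]
wrist
scan c=(274.5,-419.0) 47x98 head ang 119.3 n=3211 px(104,237) hue [141.  162.5  60. ]
```

View pics/side25c.png

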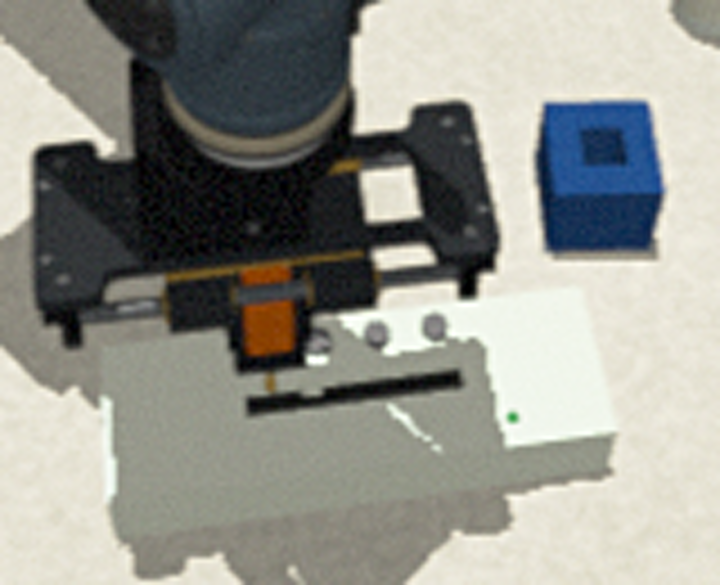

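View pics/wrist25.png

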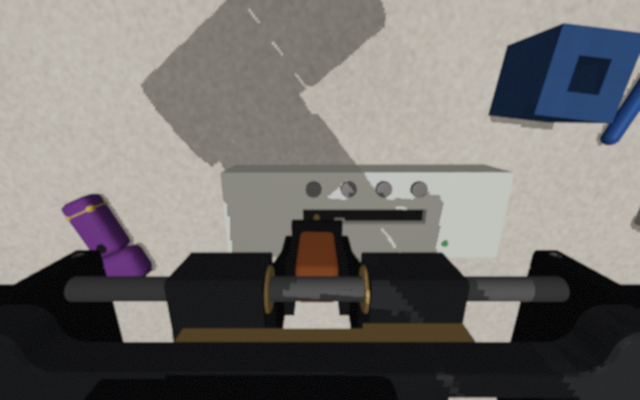

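Call:
send_rows(fingers=[0,0,0,0], dp=[[4.9,-1.8,0],[4.9,-1.8,0],[4.9,-1.8,0],[4.9,-1.8,0]], turn=[[-0.004,-0.007,0],[-0.004,-0.007,0],[-0.004,-0.007,0],[-0.004,-0.007,0]])

```text
time_s: 28.85
position: [0.492, -0.3636, 0.1195]
tcp_rot: [[-0.0, -0.094, 0.996], [-0.001, 0.996, 0.094], [-1.0, -0.001, -0.0]]
force: [0.0, 0.3, -0.8]
opening: 0.252
```

```bash
python3 bar.py; python3 - <<'E'
from h import *
c=cap("side");cv2.imwrite("pics/s26.png",cv2.resize(c["img"][305:345,280:360],None,fx=9,fy=9,interpolation=0))
s=bot.read_state();p=np.array(s["position"])
print("pred tip px",proj(c,p-[0,0,.0667]),"collar ctr",proj(c,p-[0,0,.0137]))
t=np.array([np.cos(np.radians(5.5)),np.sin(np.radians(5.5)),0]);
print("groove end -55 @45,37",proj(c,np.array([.527,-.3605,.045])-.055*t),proj(c,np.array([.527,-.3605,.037])-.055*t))
w=cap("wrist");cv2.imwrite("pics/w26.png",cv2.resize(w["img"][170:270,270:440],None,fx=4.5,fy=4.5,interpolation=0))
print("wrist pred tip",proj(w,p-[0,0,.0667]))
E
```

```text
28.85 p [ 0.492  -0.3636  0.1195] F [ 0.01  0.29 -0.84] open 0.252
t -35.1 n 0.3 tipz 52.8 jaw 5.39 xax [-0.e+00 -5.e-04 -1.e+00] mom [-0.05 -0.14  0.03] Ft 0.03
pred tip px [[302.37100432 327.37913594]] collar ctr [[301.85297349 316.05088956]]
groove end -55 @45,37 [[293.65969734 330.27280237]] [[293.79388389 331.86560586]]
wrist pred tip [[317.76509637 215.66667579]]
```

View pics/s26.png

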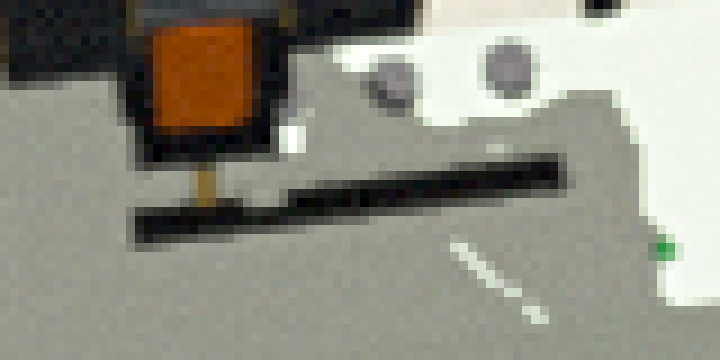

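View pics/w26.png

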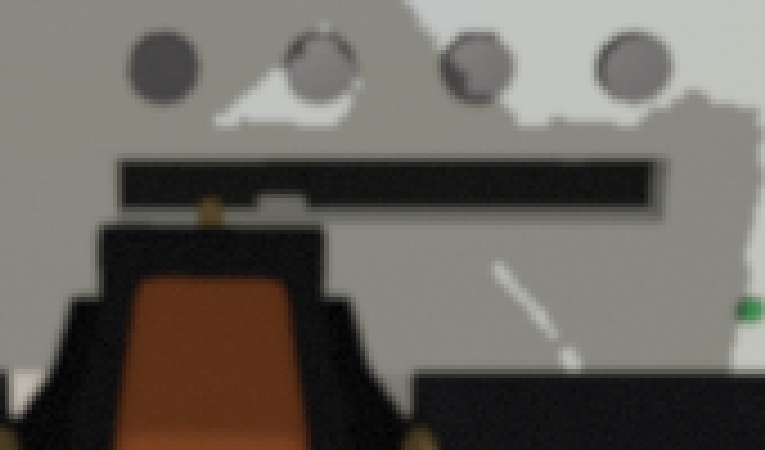

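Call:
send_rows(fingers=[0,0,0,0,0,0,0,0,0], dp=[[0,0,-5],[0,0,-10],[0,0,-13],[0,0,-15],[0,0,-16],[0,0,-17],[0,0,-18],[0,0,-19],[0,0,-19]], turn=[[0,0,0],[0,0,0],[0,0,0],[0,0,0],[0,0,0],[0,0,0],[0,0,0],[0,0,0],[0,0,0]])

```text
time_s: 29.7
position: [0.4915, -0.3634, 0.1005]
tcp_rot: [[-0.001, -0.094, 0.996], [0.0, 0.996, 0.094], [-1.0, 0.0, -0.001]]
force: [-0.6, 1.5, 2.2]
opening: 0.251
```

```bash
python3 bar.py; python3 - <<'E'
from h import *
c=cap("side");cv2.imwrite("pics/s27.png",cv2.resize(c["img"][305:345,280:360],None,fx=9,fy=9,interpolation=0))
E
```

```text
29.7 p [ 0.4915 -0.3634  0.1005] F [-0.64  1.5   2.15] open 0.251
t -35.6 n 0.5 tipz 33.8 jaw 5.38 xax [-7.e-04  1.e-04 -1.e+00] mom [ 0.22  0.22 -0.04] Ft -0.49
```

View pics/s27.png

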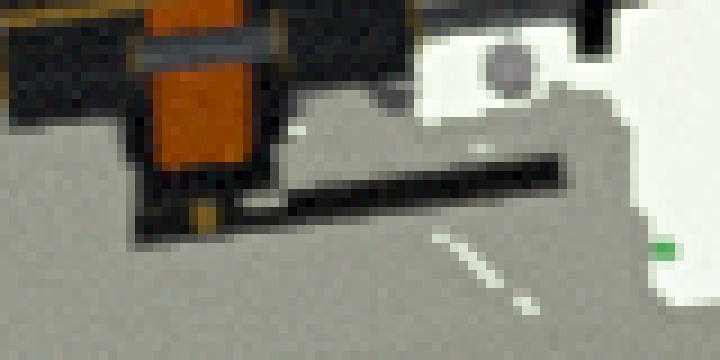

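Call:
send_rows(fingers=[0,0,0,0,0,0,0,0], dp=[[1,0.1,0],[2,0.2,0],[3,0.3,0],[4,0.4,0],[5,0.5,0],[6,0.6,0],[7,0.7,0],[8,0.8,0]], turn=[[0,0,0],[0,0,0],[0,0,0],[0,0,0],[0,0,0],[0,0,0],[0,0,0],[0,0,0]])

```text
time_s: 30.42
position: [0.4997, -0.3627, 0.1006]
tcp_rot: [[-0.001, -0.094, 0.996], [-0.0, 0.996, 0.094], [-1.0, -0.0, -0.001]]
force: [-1.0, 0.0, 2.1]
opening: 0.253
```

```bash
python3 bar.py
```

```text
30.4167 p [ 0.4997 -0.3627  0.1006] F [-1.03  0.03  2.07] open 0.253
t -27.4 n 0.4 tipz 33.9 jaw 5.38 xax [-6.e-04 -3.e-04 -1.e+00] mom [-0.11  0.43  0.02] Ft -1.03
```

Call:
send_rows(fingers=[0,0,0,0], dp=[[1,0.1,0],[2,0.2,0],[2,0.2,0],[2,0.2,0]], turn=[[0,0,0],[0,0,0],[0,0,0],[0,0,0]])

```text
time_s: 30.75
position: [0.5032, -0.3627, 0.1008]
tcp_rot: [[0.003, -0.093, 0.996], [-0.001, 0.996, 0.093], [-1.0, -0.001, 0.003]]
force: [2.3, 0.9, -0.5]
opening: 0.252
```

```bash
python3 bar.py
```

```text
30.75 p [ 0.5032 -0.3627  0.1008] F [ 2.32  0.9  -0.49] open 0.252
t -23.9 n 0.1 tipz 34.1 jaw 5.34 xax [ 2.7e-03 -9.0e-04 -1.0e+00] mom [ 0.14 -0.68 -0.02] Ft 2.40
```

Call:
send_rows(fingers=[0,0,0,0], dp=[[1,0.1,0],[1.5,0.15,0],[1.5,0.15,0],[1.5,0.15,0]], turn=[[0,0,0],[0,0,0],[0,0,0],[0,0,0]])

```text
time_s: 31.08
position: [0.5043, -0.3622, 0.1004]
tcp_rot: [[0.002, -0.093, 0.996], [-0.0, 0.996, 0.093], [-1.0, -0.0, 0.002]]
force: [-0.3, 0.6, -1.1]
opening: 0.252
```

```bash
python3 bar.py; python3 - <<'E'
from h import *
c=cap("side");cv2.imwrite("pics/s28.png",cv2.resize(c["img"][305:345,280:360],None,fx=9,fy=9,interpolation=0))
E
```

```text
31.0833 p [ 0.5043 -0.3622  0.1004] F [-0.27  0.6  -1.08] open 0.252
t -22.7 n 0.5 tipz 33.7 jaw 5.35 xax [ 1.8e-03 -3.0e-04 -1.0e+00] mom [-0.01 -0.11 -0.04] Ft -0.21
```

View pics/s28.png

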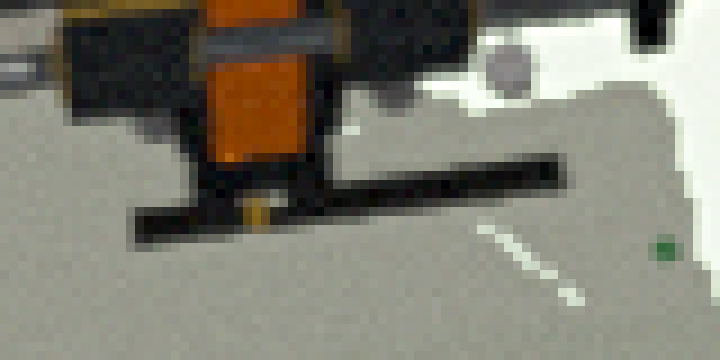

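Call:
send_rows(fingers=[0,0,0,0,0,0,0,0,0,0], dp=[[0.6,0.06,0],[0.6,0.06,-2],[0.6,0.06,-4],[0.6,0.06,-6],[0.6,0.06,-8],[0.6,0.06,-10],[0.6,0.06,-12],[0.6,0.06,-14],[0.6,0.06,-15],[0.6,0.06,-15]], turn=[[0,0,0],[0,0,0],[0,0,0],[0,0,0],[0,0,0],[0,0,0],[0,0,0],[0,0,0],[0,0,0],[0,0,0]])

```text
time_s: 31.97
position: [0.505, -0.3623, 0.0854]
tcp_rot: [[0.002, -0.093, 0.996], [-0.001, 0.996, 0.093], [-1.0, -0.001, 0.002]]
force: [-0.6, -1.1, 2.3]
opening: 0.249
```

```bash
python3 bar.py
```

```text
31.9667 p [ 0.505  -0.3623  0.0854] F [-0.61 -1.13  2.31] open 0.249
t -22.1 n 0.3 tipz 18.7 jaw 5.34 xax [ 2.e-03 -5.e-04 -1.e+00] mom [ 0.06 -0.02 -0.02] Ft -0.71
```

Call:
send_rows(fingers=[0,0,0,0,0,0,0,0,0,0], dp=[[0,0,-1],[0,0,-2],[0,0,-2],[0,0,-2],[0,0,-2],[0,0,-2],[0,0,-2],[0,0,-2],[0,0,-2],[0,0,-2]], turn=[[0,0,0],[0,0,0],[0,0,0],[0,0,0],[0,0,0],[0,0,0],[0,0,0],[0,0,0],[0,0,0],[0,0,0]])

```text
time_s: 32.8
position: [0.505, -0.3623, 0.0834]
tcp_rot: [[0.002, -0.093, 0.996], [-0.0, 0.996, 0.093], [-1.0, -0.001, 0.002]]
force: [0.2, 0.8, 2.9]
opening: 0.251
```

Call:
send_rows(fingers=[0,0,0,0,0,0,0,0,0,0], dp=[[0,0,0],[0,0,0],[0,0,0],[0,0,0],[0,0,0],[0,0,0],[0,0,0],[0,0,0],[0,0,0],[0,0,0]], turn=[[0,0,0],[0,0,0],[0,0,0],[0,0,0],[0,0,0],[0,0,0],[0,0,0],[0,0,0],[0,0,0],[0,0,0]])

```text
time_s: 33.63
position: [0.505, -0.3623, 0.0834]
tcp_rot: [[0.002, -0.093, 0.996], [-0.001, 0.996, 0.093], [-1.0, -0.001, 0.002]]
force: [-1.1, 0.0, 2.9]
opening: 0.25
```

```bash
python3 bar.py; python3 - <<'E'
from h import *
c=cap("side","side29.png");cv2.imwrite("pics/s29.png",cv2.resize(c["img"][250:370,240:400],None,fx=4.5,fy=4.5,interpolation=2))
E
```

```text
33.6333 p [ 0.505  -0.3623  0.0834] F [-1.07  0.03  2.88] open 0.25
t -22.1 n 0.3 tipz 16.7 jaw 5.34 xax [ 2.1e-03 -6.0e-04 -1.0e+00] mom [ 0.09  0.04 -0.05] Ft -1.06
```

View pics/s29.png

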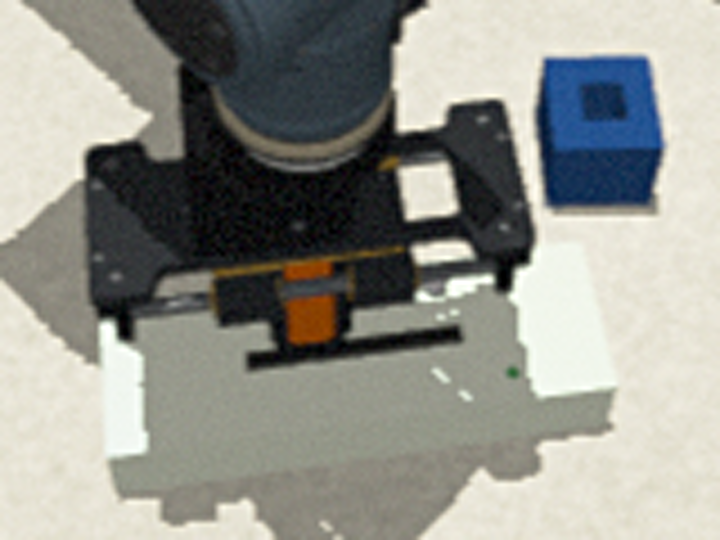

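Call:
send_rows(fingers=[0,0,0,0,0,0,0,0,0,0], dp=[[0,0,0],[0,0,0],[0,0,0],[0,0,10],[0,0,25],[0,0,45],[0,0,65],[0,0,90],[0,0,90],[0,0,90]], turn=[[0,0,0],[0,0,0],[0,0,0],[0,0,0],[0,0,0],[0,0,0],[0,0,0],[0,0,0],[0,0,0],[0,0,0]])

```text
time_s: 34.52
position: [0.5057, -0.3629, 0.1749]
tcp_rot: [[0.004, -0.093, 0.996], [-0.003, 0.996, 0.093], [-1.0, -0.003, 0.004]]
force: [-1.7, -0.3, -1.1]
opening: 0.253
```

Call:
send_rows(fingers=[0,0,0,0,0,0,0,0,0,0], dp=[[32,25,0],[64,50,0],[96,75,0],[128,100,0],[150,118,0],[164,129.6,0],[164.4,129.6,0],[164.4,129.6,0],[164.4,129.6,0],[164.4,129.6,0]], turn=[[0,0,-0.02],[0,0,-0.05],[0,0,-0.093],[0,0,-0.093],[0,0,-0.093],[0,0,-0.093],[0,0,-0.093],[0,0,-0.093],[0,0,-0.093],[0,0,-0.093]])

```text
time_s: 35.35
position: [0.6686, -0.2342, 0.1739]
tcp_rot: [[0.002, 0.001, 1.0], [-0.003, 1.0, -0.001], [-1.0, -0.003, 0.002]]
force: [0.0, -0.3, -0.3]
opening: 0.251
```

```bash
python3 look.py 30 wrist side;python3 - <<'E'
import cv2
a=cv2.imread("pics/side30.png")[230:330,320:440];cv2.imwrite("pics/side30c.png",cv2.resize(a,None,fx=5,fy=5,interpolation=2))
a=cv2.imread("pics/wrist30.png")[140:290,240:400];cv2.imwrite("pics/wrist30c.png",cv2.resize(a,None,fx=4,fy=4,interpolation=2))
E
```

```text
35.35 p [ 0.6686 -0.2342  0.1739] F [ 0.04 -0.26 -0.32] open 0.251
jaw -0.06662565405315854 xax [ 0.0019 -0.0027 -1.    ] j6 -28.2
wrist
side
scan c=(654.5,-246.6) 50x88 head ang 134.8 n=138 px(370,289) hue [106.5 241.   75.5]
scan c=(269.3,-425.1) 46x103 head ang 120.1 n=848 px(200,368) hue [141.  186.  102.5]
```

View pics/side30c.png

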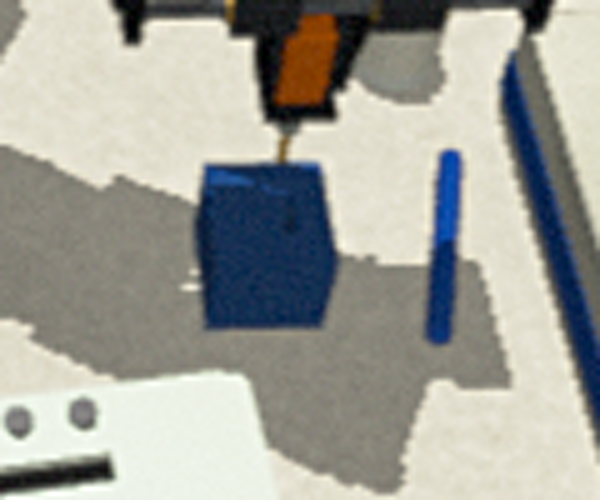

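View pics/wrist30c.png

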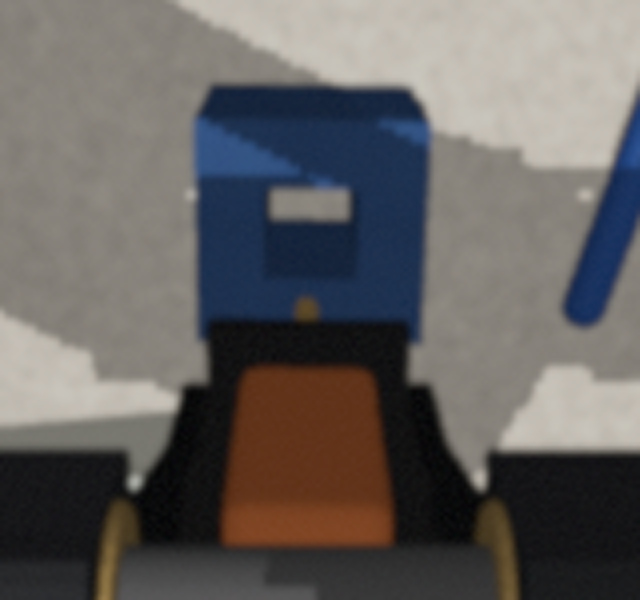

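Call:
send_rows(fingers=[0,0,0,0,0,0,0,0,0,0], dp=[[0.8,1.5,0],[0.8,1.5,-15],[0.8,1.5,-35],[0.8,1.5,-45],[0.8,1.5,-55],[0.8,1.5,-70],[0.8,1.5,-80],[0.8,1.5,-90],[0.8,1.5,-97],[0.8,1.5,-98]], turn=[[0,0,0],[0,0,0],[0,0,0],[0,0,0],[0,0,0],[0,0,0],[0,0,0],[0,0,0],[0,0,0],[0,0,0]])

```text
time_s: 36.28
position: [0.6689, -0.2326, 0.0749]
tcp_rot: [[0.001, 0.002, 1.0], [-0.002, 1.0, -0.002], [-1.0, -0.002, 0.001]]
force: [0.7, -0.1, -0.3]
opening: 0.256
```

```bash
python3 look.py 31 wrist side;python3 - <<'E'
import cv2
a=cv2.imread("pics/side31.png")[230:330,320:440];cv2.imwrite("pics/side31c.png",cv2.resize(a,None,fx=5,fy=5,interpolation=2))
E
```

```text
36.2833 p [ 0.6689 -0.2326  0.0749] F [ 0.73 -0.07 -0.3 ] open 0.256
jaw -0.09765016832404777 xax [ 7.0e-04 -1.8e-03 -1.0e+00] j6 -28.0
wrist
side
scan c=(270.8,-424.8) 46x103 head ang 117.6 n=849 px(200,368) hue [140. 181. 102.]
```

View pics/side31c.png

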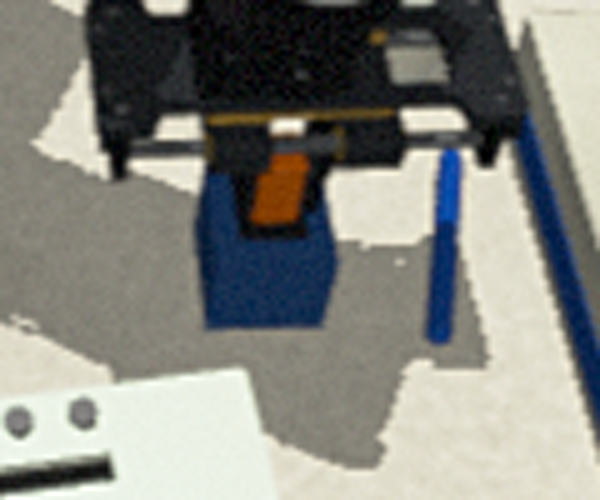

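Seated to within about 1 mm; lower the last bit, open, and retreat upward.

Call:
send_rows(fingers=[0,0,0.6,0.6,0.6,0.6,0.6,0.6,0.6,0.6], dp=[[0,0,-1],[0,0,-1],[0,0,-1],[0,0,-1],[0,0,-1],[0,0,-1],[0,0,-1],[0,0,-1],[0,0,-1],[0,0,-1]], turn=[[0,0,0],[0,0,0],[0,0,0],[0,0,0],[0,0,0],[0,0,0],[0,0,0],[0,0,0],[0,0,0],[0,0,0]])

```text
time_s: 37.22
position: [0.6698, -0.233, 0.0754]
tcp_rot: [[0.003, 0.002, 1.0], [-0.003, 1.0, -0.002], [-1.0, -0.003, 0.003]]
force: [0.0, -0.7, 0.6]
opening: 0.595
```

Call:
send_rows(fingers=[0.6,0.6,0.6,0.6,0.6,0.6,0.6,0.6,0.6,0.6], dp=[[0,0,15],[0,0,40],[0,0,70],[0,0,110],[0,0,150],[-30,-20,150],[-60,-50,150],[-90,-80,150],[-120,-110,150],[-150,-140,150]], turn=[[0,0,0],[0,0,0],[0,0,0],[0,0,0],[0,0,0],[0,0,0],[0,0,0],[0,0,0],[0,0,0],[0,0,0]])

```text
time_s: 38.05
position: [0.5206, -0.3716, 0.2257]
tcp_rot: [[0.003, 0.001, 1.0], [-0.003, 1.0, -0.001], [-1.0, -0.003, 0.003]]
force: [1.6, -0.7, 0.1]
opening: 0.602
```

Call:
send_rows(fingers=[0.6,0.6,0.6,0.6,0.6,0.6], dp=[[-30,-30,0],[-60,-60,0],[-90,-90,0],[-120,-120,0],[-120,-120,0],[-120,-120,0]], turn=[[0,0,0],[0,0,0],[0,0,0],[0,0,0],[0,0,0],[0,0,0]])

```text
time_s: 38.55
position: [0.3983, -0.4939, 0.2257]
tcp_rot: [[0.003, 0.006, 1.0], [-0.004, 1.0, -0.006], [-1.0, -0.004, 0.003]]
force: [0.1, -0.6, 0.3]
opening: 0.601
```

```bash
python3 look.py 32 wrist side top;python3 - <<'E'
import cv2
a=cv2.imread("pics/side32.png")[120:330,250:440];cv2.imwrite("pics/side32c.png",cv2.resize(a,None,fx=4,fy=2.8,interpolation=2))
a=cv2.imread("pics/top32.png")[80:260,150:430];cv2.imwrite("pics/top32c.png",cv2.convertScaleAbs(cv2.resize(a,None,fx=2.8,fy=2.8,interpolation=2),alpha=1.4))
E
```

```text
38.55 p [ 0.3983 -0.4939  0.2257] F [ 0.05 -0.61  0.34] open 0.601
jaw -0.33187659679107534 xax [ 0.0033 -0.0038 -1.    ] j6 -60.9
wrist
scan c=(270.0,-422.9) 46x100 head ang 118.9 n=2367 px(216,127) hue [141.  156.   86.5]
side
scan c=(846.5,270.0) 50x103 head ang -14.6 n=161 px(400,155) hue [104.5  75.   95.5]
scan c=(74.1,36.7) 42x88 head ang 104.4 n=179 px(159,210) hue [98.  75.5 56. ]
top
scan c=(851.0,264.6) 34x107 head ang -14.9 n=122 px(213,82) hue [108.5  70.   44. ]
scan c=(852.2,209.7) 104x37 head ang 1.1 n=99 px(236,83) hue [ 21.5 181.5 110. ]
scan c=(851.6,136.1) 32x108 head ang -1.2 n=98 px(261,83) hue [21. 40. 86.]
scan c=(778.6,-659.2) 82x41 head ang -150.3 n=118 px(530,106) hue [15. 45. 34.]
scan c=(672.7,-657.0) 81x38 head ang -159.5 n=116 px(531,142) hue [14.  44.5 37.5]
scan c=(4.9,-86.9) 89x39 head ang 6.1 n=309 px(335,381) hue [100.   38.5  31. ]
```

View pics/side32c.png

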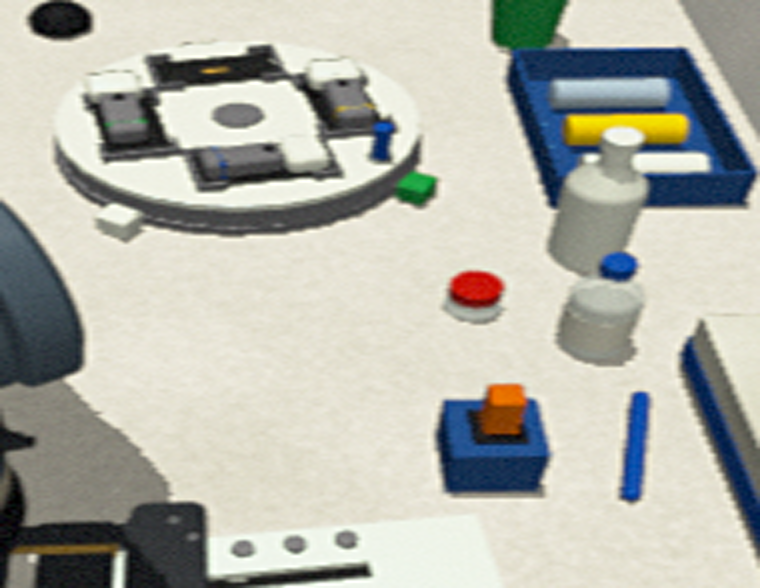

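View pics/top32c.png

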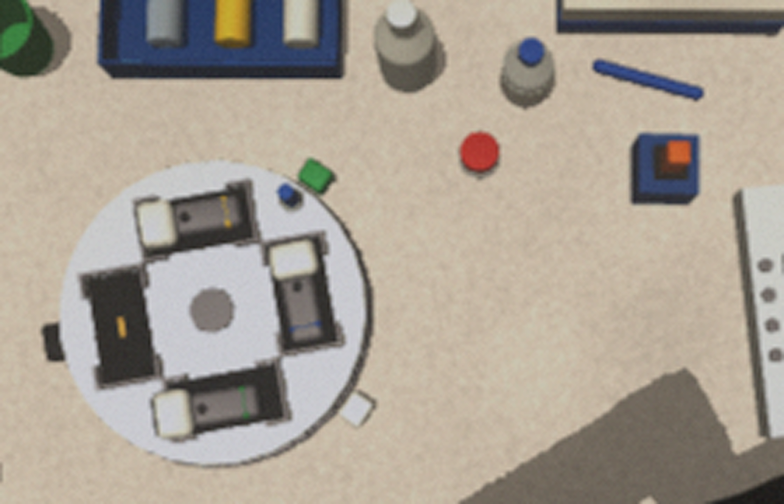

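View pics/side32.png

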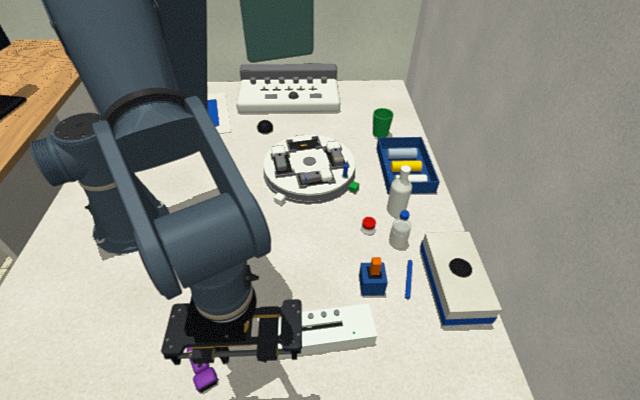

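```bash
python3 - <<'E'
from h import *
c=cap("top");P=cloud(c);hsv=cv2.cvtColor(c["img"],cv2.COLOR_BGR2HSV);H,S,V=[hsv[...,i].astype(int) for i in range(3)]
C=np.array([.5243,.2198])
m=(P[...,2]>.059)&(P[...,2]<.075)&(np.hypot(P[...,0]-C[0],P[...,1]-C[1])<.152)
n,l,t,ce=cv2.connectedComponentsWithStats(m.astype(np.uint8))
for i in range(1,n):
    if t[i,4]<100: continue
    v,u=np.nonzero(l==i);q=plane(c,u,v,.066)[:,:2]
    r=cv2.minAreaRect((q*1000).astype(np.float32));d=np.array(r[0])/1000-C;a=np.radians(11)
    print("scan",np.round(r[0],1),np.round(r[1],1),round(r[2],1),"tray frame",(1000*d@np.array([[np.cos(a),-np.sin(a)],[np.sin(a),np.cos(a)]])).round(1),"z",np.percentile(P[v,u,2],[5,50,95]).round(4))
b=(S>120)&(H>100)&(H<125)&(P[...,2]>.08)&(np.hypot(P[...,0]-C[0],P[...,1]-C[1])<.16)
q=P[b].mean(0);d=q[:2]-C;print("post",q,np.degrees(np.arctan2(d[1],d[0]))+124)
am=(S>110)&(H>12)&(H<28)&(np.hypot(P[...,0]-C[0],P[...,1]-C[1]-.09)<.04);v,u=np.nonzero(am)
q=plane(c,u.mean(),v.mean(),.044)[0];d=q[:2]-C;print("nest amber",q,np.degrees(np.arctan2(d[1],d[0])))
o=(P[...,2]>.1)&(np.hypot(P[...,0]-.67,P[...,1]+.233)<.04);print("probe top",np.median(P[o],0))
E
```

```text
scan [610.7 235.2] [47.2 97.2] 4.6 tray frame [87.7 -1.4] z [0.0631 0.0707 0.0744]
scan [545.5 126.6] [102.8  49.8] 20.4 tray frame [  3.  -95.5] z [0.062  0.0674 0.0716]
scan [428.2 207.3] [46.1 84.7] 5.3 tray frame [-96.7   6. ] z [0.0644 0.071  0.0746]
post [0.63546733 0.14133807 0.09165695] 88.7855479688949
nest amber [0.50783583 0.30735903 0.044     ] 100.64927096188393
probe top [ 0.67079874 -0.23372507  0.11375317]
```

Call:
send_rows(fingers=[0.6,0.6,0.6,0.6,0.6,0.6,0.6,0.6,0.6,0.6], dp=[[0,40,30],[0,80,60],[0,120,60],[0,160,60],[10,200,60],[20,240,60],[30,280,60],[40,320,60],[50,360,60],[60,400,60]], turn=[[0,0,0],[0,0,0],[0,0,0],[0,0,0],[0,0,0],[0,0,0],[0,0,0],[0,0,0],[0,0,0],[0,0,0]])

```text
time_s: 39.58
position: [0.4598, -0.095, 0.286]
tcp_rot: [[0.004, -0.004, 1.0], [-0.002, 1.0, 0.004], [-1.0, -0.002, 0.004]]
force: [0.5, -0.8, -0.2]
opening: 0.597
```

Call:
send_rows(fingers=[0.6,0.6,0.6,0.6,0.6,0.6,0.6,0.6], dp=[[20,40,0],[40,80,0],[60,120,0],[60,160,0],[60,190,0],[60,190,0],[60,190,0],[60,190,0]], turn=[[0,0,0],[0,0,0],[0,0,0],[0,0,0],[0,0,0],[0,0,0],[0,0,0],[0,0,0]])

```text
time_s: 40.25
position: [0.5192, 0.0962, 0.286]
tcp_rot: [[0.004, -0.007, 1.0], [-0.003, 1.0, 0.007], [-1.0, -0.003, 0.004]]
force: [-0.3, -0.1, -0.2]
opening: 0.601
```

```bash
python3 - <<'E'
from h import *
s=st();c=cap("wrist","wrist33.png");P=cloud(c);C=np.array([.5223,.2202]);a=np.radians(11)
t=np.hypot(P[...,0]-C[0],P[...,1]-C[1])<.03;print("tray z",np.median(P[t][:,2]))
m=(P[...,2]>.059)&(P[...,2]<.078)&(np.hypot(P[...,0]-C[0],P[...,1]-C[1])<.152)
n,l,tt,ce=cv2.connectedComponentsWithStats(m.astype(np.uint8))
for i in range(1,n):
    if tt[i,4]<300: continue
    v,u=np.nonzero(l==i);q=P[v,u];k=q[:,2]>np.percentile(q[:,2],40)
    A=np.c_[q[k,:2]-q[k,:2].mean(0),np.ones(k.sum())];f=np.linalg.lstsq(A,q[k,2],rcond=None)[0]
    r=cv2.minAreaRect((plane(c,u,v,.066)[:,:2]*1000).astype(np.float32));d=np.array(r[0])-C*1000
    print(ce[i].round(),"tray",(d@np.array([[np.cos(a),-np.sin(a)],[np.sin(a),np.cos(a)]])).round(1),np.round(r[1],1),round(r[2],1),"z",q[k,2].mean().round(4),"slope deg",np.degrees(f[:2]).round(2))
E
```

```text
40.25 p [0.5192 0.0962 0.286 ] F [-0.28 -0.06 -0.16] open 0.601
tray z 0.04737362670141326
[390.  59.] tray [89.6  3.5] [ 47.8 102.1] 9.9 z 0.0751 slope deg [-0.06  3.77]
[243.  81.] tray [-95.4  18. ] [ 47.6 102.7] 10.8 z 0.0752 slope deg [-1.57  3.73]
[335. 151.] tray [  0.7 -89.1] [99.8 45.2] 11.5 z 0.0687 slope deg [-0.02 -0.12]
```

View pics/wrist33.png

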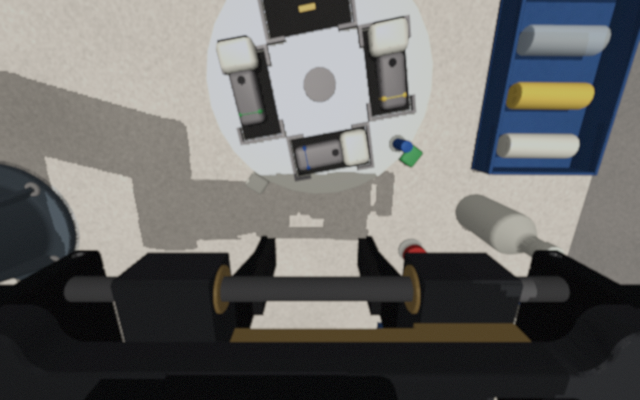

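```bash
python3 - <<'E'
import cv2
a=cv2.imread("pics/wrist33.png")[0:200,195:445];cv2.imwrite("pics/w33c.png",cv2.resize(a,None,fx=3,fy=3,interpolation=2))
a=cv2.imread("pics/side32.png")[125:200,255:365];cv2.imwrite("pics/s32d.png",cv2.resize(a,None,fx=7,fy=7,interpolation=2))
E
```

```text
(no output)
```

View pics/w33c.png

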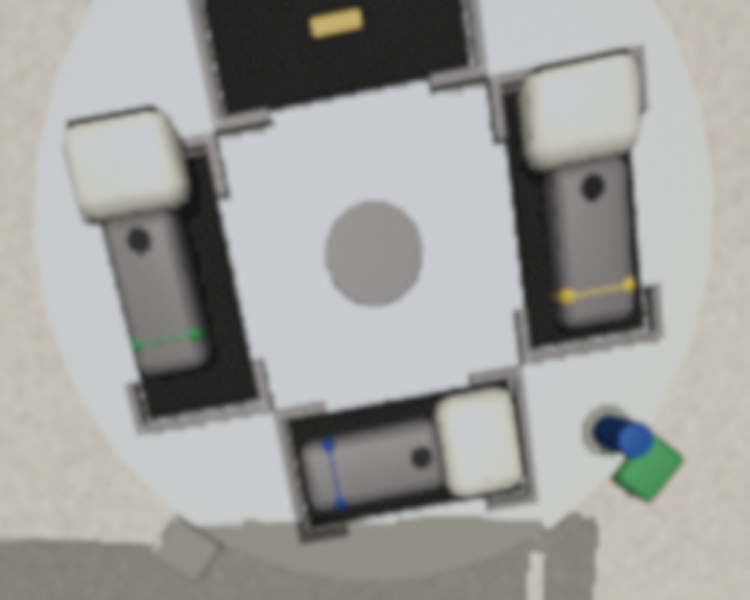

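View pics/s32d.png

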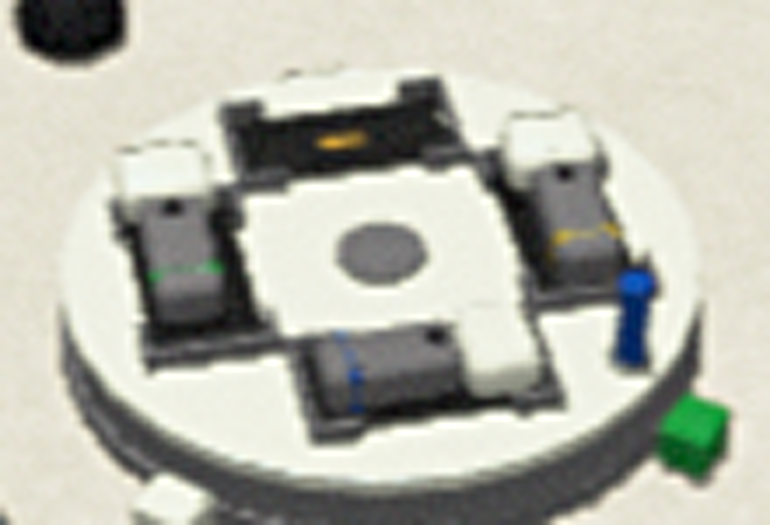

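```bash
python3 - <<'E'
from h import *
c=cap("wrist");P=cloud(c);C=np.array([.5223,.2202]);a=np.radians(11)
D=(P[...,:2]-C)@np.array([[np.cos(a),-np.sin(a)],[np.sin(a),np.cos(a)]])*1000
hsv=cv2.cvtColor(c["img"],cv2.COLOR_BGR2HSV);Z=P[...,2]*1000-3
V=hsv[...,2]
for name,lo,hi in(("yellow",60,125),("green",-130,-60)):
    print(name)
    for y in range(-56,80,6):
        m=(D[...,0]>lo)&(D[...,0]<hi)&(abs(D[...,1]-y)<2)&(Z>57)
        if m.sum()<3: continue
        x=D[...,0][m];print(" y'%4d x' %.0f..%.0f mid %.1f z med %.1f"%(y,*np.percentile(x,[2,98]),np.percentile(x,[2,98]).mean(),np.median(Z[m])))
m=(D[...,1]>-115)&(D[...,1]<-60)&(abs(D[...,0])<60)&(Z>57)
print("blue x'",np.percentile(D[...,0][m],[1,99]),"y'",np.percentile(D[...,1][m],[1,99]),np.median(Z[m]))
m=(hsv[...,1]>90)&(hsv[...,0]>12)&(hsv[...,0]<28)&(abs(D[...,0])<20)&(abs(D[...,1]-90)<20);print("nest0 amber tray",D[m].mean(0))
E
```

```text
yellow
 y' -44 x' 75..104 mid 89.4 z med 64.7
 y' -38 x' 74..104 mid 89.3 z med 66.2
 y' -32 x' 74..105 mid 89.4 z med 66.8
 y' -26 x' 74..104 mid 88.9 z med 67.3
 y' -20 x' 74..104 mid 89.1 z med 67.6
 y' -14 x' 74..105 mid 89.5 z med 68.5
 y'  -8 x' 74..106 mid 90.1 z med 69.1
 y'  -2 x' 74..104 mid 89.2 z med 69.7
 y'   4 x' 74..104 mid 89.1 z med 70.4
 y'  10 x' 74..104 mid 89.0 z med 70.6
 y'  16 x' 73..105 mid 88.8 z med 67.0
 y'  22 x' 68..110 mid 88.9 z med 71.6
 y'  28 x' 67..111 mid 88.9 z med 72.6
 y'  34 x' 67..110 mid 88.7 z med 73.2
 y'  40 x' 67..110 mid 88.8 z med 74.1
 y'  46 x' 68..110 mid 88.9 z med 73.4
 y'  52 x' 72..106 mid 89.2 z med 72.3
green
 y' -32 x' -108..-83 mid -95.5 z med 63.2
 y' -26 x' -111..-81 mid -95.6 z med 66.1
 y' -20 x' -111..-80 mid -95.5 z med 66.9
 y' -14 x' -110..-80 mid -95.4 z med 67.6
 y'  -8 x' -110..-80 mid -95.2 z med 68.0
 y'  -2 x' -110..-80 mid -95.0 z med 68.6
 y'   4 x' -110..-80 mid -94.9 z med 69.5
 y'  10 x' -109..-80 mid -94.6 z med 70.1
 y'  16 x' -110..-80 mid -94.7 z med 70.9
 y'  22 x' -110..-79 mid -94.7 z med 71.9
 y'  28 x' -108..-80 mid -94.4 z med 70.3
 y'  34 x' -114..-74 mid -94.2 z med 71.5
 y'  40 x' -115..-72 mid -93.7 z med 73.8
 y'  46 x' -115..-72 mid -93.6 z med 74.5
 y'  52 x' -115..-72 mid -93.7 z med 75.0
 y'  58 x' -115..-72 mid -93.7 z med 75.5
 y'  64 x' -112..-75 mid -93.6 z med 74.2
blue x' [-59.09476277  57.12820263] y' [-113.63683811  -77.90272124] 386.59569670074
nest0 amber tray [-0.1761333  89.67853687]
```

Call:
send_rows(fingers=[0.6,0.6,0.6,0.6,0.6,0.6,0.6,0.6,0.6,0.6], dp=[[23,34,-20],[46,68,-50],[69,101,-80],[92,135,-110],[92,135,-130],[92,135,-160],[92,135,-160],[92,135,-160],[92,135,-190],[92,135,-190]], turn=[[0,0,0.1],[0,0,0.185],[0,0,0.185],[0,0,0.185],[0,0,0.185],[0,0,0.185],[0,0,0.185],[0,0,0.185],[0,0,0.185],[0,0,0.185]])

```text
time_s: 41.18
position: [0.6104, 0.2275, 0.0951]
tcp_rot: [[0.001, -0.185, 0.983], [-0.003, 0.983, 0.185], [-1.0, -0.003, 0.001]]
force: [-1.7, 0.3, -1.2]
opening: 0.599
```

```bash
cat > tray.py <<'E'
from h import *
s=st();p=np.array(s["position"]);R=np.array(s["tcp_rot"]);C=np.array([.5223,.2202]);a=np.radians(11)
print("tray xy",(1000*(p[:2]-C)@np.array([[np.cos(a),-np.sin(a)],[np.sin(a),np.cos(a)]])).round(1),"jaw",np.degrees(np.arctan2(R[1,2],R[0,2])).round(2),"xax",R[:,0].round(4))
E
python3 tray.py
```

```text
41.1833 p [0.6104 0.2275 0.0951] F [-1.7   0.33 -1.16] open 0.599
tray xy [87.9 -9.7] jaw 10.67 xax [ 0.0012 -0.003  -1.    ]
```

Call:
send_rows(fingers=[0.6,0.6,0.6,0.6,0.6,0,0,0,0,0], dp=[[0.7,3.5,-10],[0.7,3.5,-25],[0.7,3.5,-38],[0.7,3.5,-42],[0.7,3.5,-42],[0.7,3.5,-42],[0.7,3.5,-42],[0.7,3.5,-42],[0.7,3.5,-42],[0.7,3.5,-42]], turn=[[0,0,0.005],[0,0,0.005],[0,0,0.005],[0,0,0.005],[0,0,0.005],[0,0,0.005],[0,0,0.005],[0,0,0.005],[0,0,0.005],[0,0,0.005]])

```text
time_s: 42.02
position: [0.612, 0.2311, 0.054]
tcp_rot: [[0.003, -0.19, 0.982], [-0.003, 0.982, 0.19], [-1.0, -0.003, 0.003]]
force: [0.5, 0.1, 2.2]
opening: 0.364
```

```bash
python3 tray.py;  python3 look.py 34 wrist
```

```text
42.0167 p [0.612  0.2311 0.054 ] F [0.49 0.13 2.2 ] open 0.364
tray xy [90.2 -6.4] jaw 10.97 xax [ 0.0034 -0.0027 -1.    ]
42.0167 p [0.612  0.2311 0.054 ] F [0.49 0.13 2.2 ] open 0.364
jaw 10.973927321289912 xax [ 0.0034 -0.0027 -1.    ] j6 0.2
wrist
```

View pics/wrist34.png

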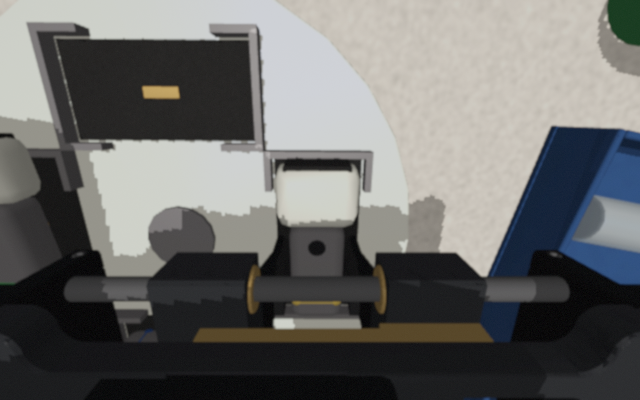

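Call:
send_rows(fingers=[0,0,0,0,0,0,0,0,0,0], dp=[[0,0,3],[0,0,6],[0,0,8],[0.5,-2.5,8],[1,-5,8],[1,-5,8],[1,-5,4],[1,-5,1],[1,-5,0],[1,-5,-1]], turn=[[0,0,0],[0,0,0],[0,0,0],[0,0,0],[0,0,0],[0,0,0],[0,0,0],[0,0,0],[0,0,0],[0,0,0]])

```text
time_s: 42.9
position: [0.6128, 0.2262, 0.0533]
tcp_rot: [[0.003, -0.19, 0.982], [-0.003, 0.982, 0.19], [-1.0, -0.003, 0.002]]
force: [-1.9, 0.6, 5.4]
opening: 0.366
```

```bash
python3 tray.py;  python3 look.py 35 wrist; python3 -c "
import cv2
a=cv2.imread('pics/wrist35.png')[130:340,240:400];cv2.imwrite('pics/w35c.png',cv2.resize(a,None,fx=2.8,fy=2.8,interpolation=2))"
```

```text
42.9 p [0.6128 0.2262 0.0533] F [-1.9   0.65  5.37] open 0.366
tray xy [ 90.  -11.3] jaw 10.98 xax [ 0.0027 -0.0029 -1.    ]
42.9 p [0.6128 0.2262 0.0533] F [-1.9   0.65  5.37] open 0.366
jaw 10.976576346486272 xax [ 0.0027 -0.0029 -1.    ] j6 -0.3
wrist
```

View pics/w35c.png

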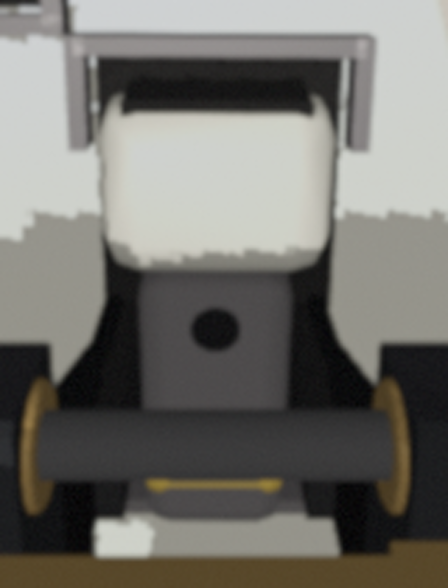

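Call:
send_rows(fingers=[0.6,0.6,0.6,0.6,0.6,0.6,0.6,0.6], dp=[[0,0,0],[0,0,0],[0,0,0],[0,0,0],[0,0,0],[0,0,30],[0,0,70],[0,0,100]], turn=[[0,0,0],[0,0,0],[0,0,0],[0,0,0],[0,0,0],[0,0,0],[0,0,0],[0,0,0]])

```text
time_s: 43.62
position: [0.613, 0.2263, 0.1547]
tcp_rot: [[0.003, -0.19, 0.982], [-0.003, 0.982, 0.19], [-1.0, -0.003, 0.002]]
force: [1.0, -0.1, 0.8]
opening: 0.598
```

Call:
send_rows(fingers=[0.6,0.6,0.6,0.6,0.6,0.6,0.6,0.6], dp=[[-30,-30,40],[-60,-60,80],[-93,-90,120],[-93,-130,133],[-93,-130,133],[-93,-130,133],[-93,-130,133],[-93,-130,133]], turn=[[0,0,0],[0,0,0],[0,0,0],[0,0,0],[0,0,0],[0,0,0],[0,0,0],[0,0,0]])

```text
time_s: 44.28
position: [0.5201, 0.0964, 0.2877]
tcp_rot: [[0.004, -0.189, 0.982], [-0.002, 0.982, 0.189], [-1.0, -0.003, 0.003]]
force: [0.4, 1.0, -0.6]
opening: 0.594
```

```bash
cat > prof.py <<'E'
from h import *
import sys
tag=sys.argv[1]; rot=float(sys.argv[2]) if len(sys.argv)>2 else 11.
s=st();c=cap("wrist","wrist%s.png"%tag);P=cloud(c);C=np.array([.5223,.2202]);a=np.radians(rot)
D=(P[...,:2]-C)@np.array([[np.cos(a),-np.sin(a)],[np.sin(a),np.cos(a)]])*1000
zt=np.median(P[np.hypot(D[...,0],D[...,1])<12][:,2]);print("tray z",zt);Z=(P[...,2]-zt)*1000+44
for name,ra,rb in(("+x'",0,1),("-x'",180,1),("-y'",270,1),("+y'",90,1)):
    b=np.radians(ra);rad=D[...,0]*np.cos(b)+D[...,1]*np.sin(b);tan=-D[...,0]*np.sin(b)+D[...,1]*np.cos(b)
    m0=(abs(rad-90)<32)&(abs(tan)<78)&(Z>57)&(Z<85)
    print(name,"n",m0.sum(),end=" ")
    if m0.sum()<100: print();continue
    print("tan %.1f..%.1f rad %.1f..%.1f"%(*np.percentile(tan[m0],[.5,99.5]),*np.percentile(rad[m0],[.5,99.5])))
    print("   ",[(y,round(float(np.median(Z[m0&(abs(tan-y)<3)])),1),round(float(np.mean(np.percentile(rad[m0&(abs(tan-y)<3)],[3,97]))),1)) for y in range(-66,70,12) if (m0&(abs(tan-y)<3)).sum()>5])
im=c["img"][0:210,180:460];cv2.imwrite("pics/w%sc.png"%tag,cv2.resize(im,None,fx=2.7,fy=2.7,interpolation=2))
E
python3 prof.py 36
```

```text
44.2833 p [0.5201 0.0964 0.2877] F [ 0.37  0.96 -0.6 ] open 0.594
tray z 0.04867979807260647
+x' n 2374 tan -50.4..49.0 rad 66.6..108.9
    [(-42, 63.6, 87.8), (-30, 63.6, 87.6), (-18, 63.7, 87.7), (-6, 63.6, 87.8), (6, 63.5, 87.9), (18, 62.5, 87.9), (30, 63.7, 87.2), (42, 63.0, 87.5)]
-x' n 2672 tan -65.9..32.6 rad 72.0..116.2
    [(-66, 72.1, 94.1), (-54, 73.7, 93.4), (-42, 72.4, 94.0), (-30, 67.9, 93.5), (-18, 69.8, 94.6), (-6, 68.1, 95.4), (6, 66.6, 95.4), (18, 65.3, 95.3), (30, 62.7, 95.5)]
-y' n 1883 tan -48.8..50.3 rad 67.5..111.2
    [(-42, 63.4, 90.1), (-30, 63.6, 90.4), (-18, 63.6, 89.8), (-6, 63.5, 89.8), (6, 63.8, 89.6), (18, 61.6, 88.5), (30, 63.6, 89.0), (42, 63.6, 89.1)]
+y' n 30
```

View pics/w36c.png

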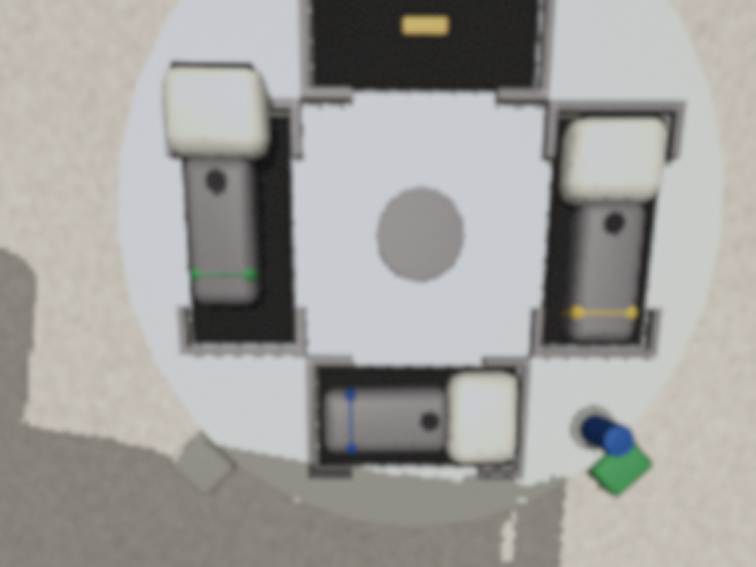

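Call:
send_rows(fingers=[0.6,0.6,0.6,0.6,0.6,0.6,0.6,0.6,0.6,0.6], dp=[[-23,28,-20],[-46,56,-50],[-69,84,-80],[-92,112,-110],[-92,112,-130],[-92,112,-160],[-92,112,-180],[-92,112,-190],[-92,112,-190],[-92,112,-190]], turn=[[0,0,0],[0,0,0],[0,0,0],[0,0,0],[0,0,0],[0,0,0],[0,0,0],[0,0,0],[0,0,0],[0,0,0]])

```text
time_s: 45.17
position: [0.427, 0.2096, 0.0954]
tcp_rot: [[-0.002, -0.192, 0.981], [-0.003, 0.981, 0.192], [-1.0, -0.002, -0.002]]
force: [0.6, 0.5, 0.3]
opening: 0.598
```

```bash
python3 tray.py
```

```text
45.1667 p [0.427  0.2096 0.0954] F [0.63 0.46 0.25] open 0.598
tray xy [-95.6   7.8] jaw 11.06 xax [-0.0017 -0.0027 -1.    ]
```

Call:
send_rows(fingers=[0.6,0.6,0.6,0.6,0,0,0,0,0,0], dp=[[0.5,-1.3,-10],[0.5,-1.3,-25],[0.5,-1.3,-38],[0.5,-1.3,-39],[0.5,-1.3,-39],[0.5,-1.3,-39],[0.5,-1.3,-39],[0.5,-1.3,-39],[0.5,-1.3,-39],[0.5,-1.3,-39]], turn=[[0,0,0],[0,0,0],[0,0,0],[0,0,0],[0,0,0],[0,0,0],[0,0,0],[0,0,0],[0,0,0],[0,0,0]])

```text
time_s: 46.0
position: [0.4282, 0.2085, 0.0572]
tcp_rot: [[0.0, -0.192, 0.981], [-0.002, 0.981, 0.192], [-1.0, -0.002, -0.0]]
force: [-0.2, 0.0, 4.6]
opening: 0.361
```

Call:
send_rows(fingers=[0,0,0,0,0,0,0,0,0,0], dp=[[0,0,0],[0,0,6],[0,0,14],[2,-4,14],[4,-8,14],[6,-12,14],[8.2,-15.7,14],[8.2,-15.7,14],[8.2,-15.7,10],[8.2,-15.7,6]], turn=[[0,0,0],[0,0,0],[0,0,0],[0,0,0],[0,0,0],[0,0,0],[0,0,0],[0,0,0],[0,0,0],[0,0,0]])

```text
time_s: 46.83
position: [0.4364, 0.1927, 0.0629]
tcp_rot: [[0.0, -0.191, 0.982], [-0.002, 0.982, 0.191], [-1.0, -0.002, -0.0]]
force: [-0.7, -0.6, -1.4]
opening: 0.366
```

```bash
python3 tray.py;  python3 look.py 37 wrist; python3 -c "
import cv2
a=cv2.imread('pics/wrist37.png')[130:340,240:400];cv2.imwrite('pics/w37c.png',cv2.resize(a,None,fx=2.8,fy=2.8,interpolation=2))"
```

```text
46.8333 p [0.4364 0.1927 0.0629] F [-0.75 -0.55 -1.43] open 0.366
tray xy [-89.5 -10.6] jaw 11.03 xax [ 4.0e-04 -2.1e-03 -1.0e+00]
46.8333 p [0.4364 0.1927 0.0629] F [-0.75 -0.55 -1.43] open 0.366
jaw 11.02750940785602 xax [ 4.0e-04 -2.1e-03 -1.0e+00] j6 -0.4
wrist
```

View pics/w37c.png

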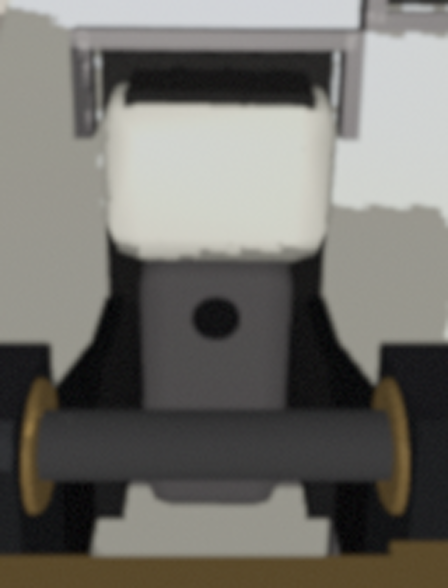

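Call:
send_rows(fingers=[0,0,0,0.6,0.6,0.6,0.6,0.6,0.6,0.6], dp=[[0.2,-1,-4],[0.2,-1,-7],[0.2,-1,-7],[0.2,-1,-7],[0.2,-1,-7],[0.2,-1,-7],[0.2,-1,-7],[0.2,-1,-7],[0.2,-1,20],[0.2,-1,60]], turn=[[0,0,0],[0,0,0],[0,0,0],[0,0,0],[0,0,0],[0,0,0],[0,0,0],[0,0,0],[0,0,0],[0,0,0]])

```text
time_s: 47.72
position: [0.4334, 0.191, 0.12]
tcp_rot: [[-0.01, -0.191, 0.982], [-0.004, 0.982, 0.191], [-1.0, -0.002, -0.011]]
force: [0.5, -0.5, -0.0]
opening: 0.597
```

Call:
send_rows(fingers=[0.6,0.6,0.6,0.6,0.6,0.6,0.6,0.6], dp=[[0,0,40],[28,-32,80],[56,-64,120],[83,-95,160],[83,-95,165],[83,-95,165],[83,-95,165],[83,-95,165]], turn=[[0,0,0],[0,0,0],[0,0,0],[0,0,0],[0,0,0],[0,0,0],[0,0,0],[0,0,0]])

```text
time_s: 48.38
position: [0.5152, 0.0961, 0.2842]
tcp_rot: [[-0.012, -0.19, 0.982], [-0.004, 0.982, 0.19], [-1.0, -0.001, -0.013]]
force: [-1.4, 0.9, -0.6]
opening: 0.601
```

```bash
python3 prof.py 38
```

```text
48.3833 p [0.5152 0.0961 0.2842] F [-1.41  0.88 -0.63] open 0.601
tray z 0.04862076842094043
+x' n 2431 tan -50.4..48.8 rad 66.5..108.8
    [(-42, 63.7, 87.3), (-30, 63.7, 87.6), (-18, 63.4, 87.9), (-6, 63.5, 87.7), (6, 63.7, 87.5), (18, 62.8, 87.5), (30, 63.8, 87.5), (42, 63.2, 87.4)]
-x' n 2373 tan -49.2..49.3 rad 69.9..112.7
    [(-42, 63.4, 91.0), (-30, 63.8, 91.3), (-18, 62.0, 91.6), (-6, 63.7, 90.9), (6, 63.7, 91.5), (18, 63.7, 91.2), (30, 63.4, 91.4), (42, 63.6, 91.0)]
-y' n 1918 tan -48.8..50.2 rad 67.5..110.5
    [(-42, 63.5, 90.2), (-30, 63.5, 90.1), (-18, 63.5, 90.1), (-6, 63.8, 89.7), (6, 63.7, 89.6), (18, 61.7, 88.9), (30, 63.7, 89.3), (42, 63.3, 88.9)]
+y' n 0
```

View pics/w38c.png

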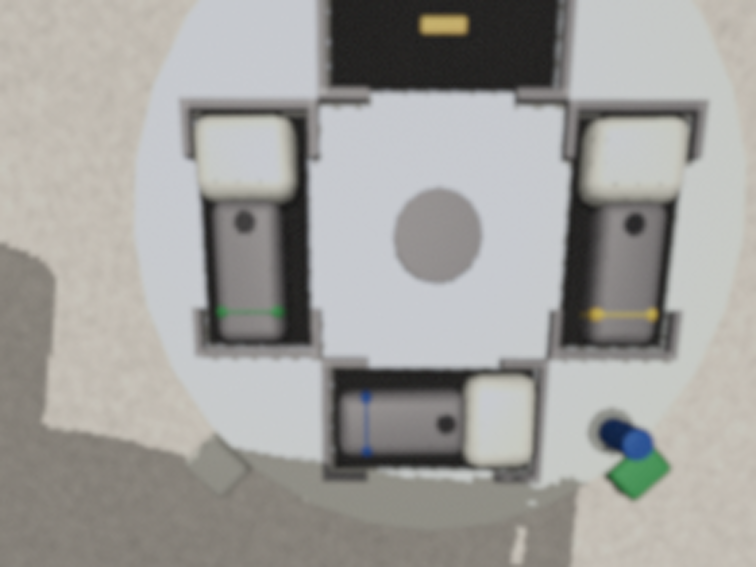

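Call:
send_rows(fingers=[0.4,0.4,0.4,0.4,0.4,0.4,0.4,0.4,0.4,0.4], dp=[[30,12,-20],[60,24,-50],[90,36,-80],[119,48.8,-110],[119,48.8,-130],[119,48.8,-140],[119,48.8,-140],[119,48.8,-140],[119,48.8,-140],[119,48.8,-140]], turn=[[0,0,0.12],[0,0,0.24],[0,0,0.36],[0,0,0.48],[0,0,0.6],[0,0,0.7],[0.004,-0.012,0.773],[0.004,-0.012,0.773],[0.004,-0.012,0.773],[0.004,-0.012,0.773]])

```text
time_s: 49.27
position: [0.632, 0.1462, 0.1427]
tcp_rot: [[-0.001, -0.822, 0.57], [-0.005, 0.57, 0.822], [-1.0, -0.002, -0.004]]
force: [-0.3, -0.7, 0.7]
opening: 0.402
```

```bash
python3 arc.py | head -2;python3 tray.py; python3 look.py 39 wrist
```

```text
49.2667 p [0.632  0.1462 0.1427] F [-0.29 -0.74  0.72] open 0.402
r 132.31232227979768 ang -34.01058067688151 jaw 55.27545351975698
49.2667 p [0.632  0.1462 0.1427] F [-0.29 -0.74  0.72] open 0.402
tray xy [ 93.5 -93.6] jaw 55.28 xax [-6.0e-04 -4.9e-03 -1.0e+00]
49.2667 p [0.632  0.1462 0.1427] F [-0.29 -0.74  0.72] open 0.402
jaw 55.27545351975698 xax [-6.0e-04 -4.9e-03 -1.0e+00] j6 -51.8
wrist
```

View pics/wrist39.png

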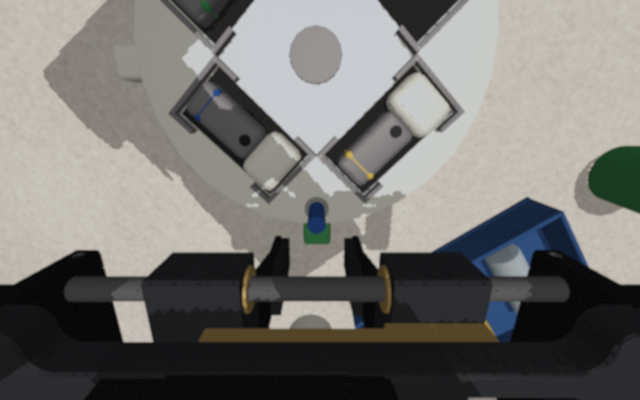

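Descend on the post and grip (z ≈ 62 mm).

Call:
send_rows(fingers=[0.4,0.4,0.4,0.4,0.4,0,0,0,0,0], dp=[[2,-1.3,-25],[2,-1.3,-50],[2,-1.3,-70],[2,-1.3,-80],[2,-1.3,-80],[2,-1.3,-80],[2,-1.3,-80],[2,-1.3,-80],[2,-1.3,-80],[2,-1.3,-80]], turn=[[0,0,0],[0,0,0],[0,0,0],[0,0,0],[0,0,0],[0,0,0],[0,0,0],[0,0,0],[0,0,0],[0,0,0]])

```text
time_s: 50.15
position: [0.6349, 0.1438, 0.0648]
tcp_rot: [[0.002, -0.822, 0.569], [-0.006, 0.569, 0.822], [-1.0, -0.005, -0.004]]
force: [-0.8, -3.6, 6.3]
opening: 0.173
```

```bash
sed -i 's/np.arange(-90,-23,6)/np.arange(-124,-33,6)/' arc.py; python3 arc.py
```

```text
50.15 p [0.6349 0.1438 0.0648] F [-0.83 -3.55  6.29] open 0.173
r 136.09605500624141 ang -34.13676560064661 jaw 55.31839533921325
-124 dp [-187.7  -35. ] turn -1.568
-118 dp [-175.7  -42.2] turn -1.464
-112 dp [-163.   -48.1] turn -1.359
-106 dp [-149.7  -52.7] turn -1.254
-100 dp [-136.   -55.9] turn -1.15
-94 dp [-122.   -57.6] turn -1.045
-88 dp [-108.   -57.8] turn -0.94
-82 dp [-94.  -56.6] turn -0.835
-76 dp [-80.2 -53.9] turn -0.731
-70 dp [-66.7 -49.8] turn -0.626
-64 dp [-53.8 -44.3] turn -0.521
-58 dp [-41.5 -37.5] turn -0.416
-52 dp [-30.  -29.5] turn -0.312
-46 dp [-19.4 -20.2] turn -0.207
-40 dp [ -9.8 -10. ] turn -0.102
-34 dp [-1.3  1.3] turn 0.002
```

Call:
send_rows(fingers=[0,0,0,0,0,0,0,0,0,0], dp=[[-9.8,-10,0],[-19.4,-20.2,0],[-30,-29.5,0],[-41.5,-37.5,0],[-53.8,-44.3,0],[-66.7,-49.8,0],[-80.2,-53.9,0],[-94,-56.6,0],[-94,-56.6,0],[-94,-56.6,0]], turn=[[0,0,-0.102],[0,0,-0.207],[0,0,-0.312],[0,0,-0.416],[0,0,-0.521],[0,0,-0.626],[0,0,-0.731],[0,0,-0.835],[0,0,-0.835],[0,0,-0.835]])

```text
time_s: 50.98
position: [0.5403, 0.0858, 0.0648]
tcp_rot: [[-0.004, -0.131, 0.991], [-0.008, 0.991, 0.131], [-1.0, -0.007, -0.005]]
force: [0.2, -5.9, -4.0]
opening: 0.175
```

```bash
python3 arc.py
```

```text
50.9833 p [0.5403 0.0858 0.0648] F [ 0.21 -5.92 -4.04] open 0.175
r 135.60734822374786 ang -82.3739734935065 jaw 7.499304744695011
-124 dp [-93.1  23.1] turn -0.727
-118 dp [-81.   15.8] turn -0.622
-112 dp [-68.3   9.9] turn -0.517
-106 dp [-55.    5.3] turn -0.412
-100 dp [-41.3   2.1] turn -0.308
-94 dp [-27.4   0.4] turn -0.203
-88 dp [-13.3   0.2] turn -0.098
-82 dp [0.7 1.4] turn 0.007
-76 dp [14.5  4.1] turn 0.111
-70 dp [27.9  8.2] turn 0.216
-64 dp [40.9 13.7] turn 0.321
-58 dp [53.2 20.5] turn 0.425
-52 dp [64.7 28.6] turn 0.53
-46 dp [75.3 37.8] turn 0.635
-40 dp [84.9 48.1] turn 0.74
-34 dp [93.3 59.3] turn 0.844
```

Call:
send_rows(fingers=[0,0,0,0,0,0,0,0,0,0], dp=[[-13.3,0.2,0],[-27.4,0.4,0],[-41.3,2.1,0],[-55,5.3,0],[-68.3,9.9,0],[-81,15.8,0],[-93.1,23.1,0],[-93.1,23.1,0],[-93.1,23.1,0],[-93.1,23.1,0]], turn=[[0,0,-0.098],[0,0,-0.203],[0,0,-0.308],[0,0,-0.412],[0,0,-0.517],[0,0,-0.622],[0,0,-0.727],[0,0,-0.727],[0,0,-0.727],[0,0,-0.727]])

```text
time_s: 51.82
position: [0.4465, 0.1083, 0.0648]
tcp_rot: [[-0.011, 0.558, 0.83], [-0.004, 0.83, -0.558], [-1.0, -0.009, -0.007]]
force: [-2.6, -3.2, -2.1]
opening: 0.175
```

```bash
python3 arc.py; python3 look.py 40 wrist
```

```text
51.8167 p [0.4465 0.1083 0.0648] F [-2.64 -3.18 -2.06] open 0.175
r 135.1528090500404 ang -124.13376143366726 jaw -33.93285463504508
-124 dp [0.7 0.5] turn 0.002
-118 dp [12.8 -6.7] turn 0.107
-112 dp [ 25.5 -12.7] turn 0.212
-106 dp [ 38.8 -17.2] turn 0.316
-100 dp [ 52.5 -20.4] turn 0.421
-94 dp [ 66.5 -22.1] turn 0.526
-88 dp [ 80.5 -22.3] turn 0.631
-82 dp [ 94.5 -21.1] turn 0.735
-76 dp [108.3 -18.4] turn 0.84
-70 dp [121.8 -14.3] turn 0.945
-64 dp [134.7  -8.8] turn 1.05
-58 dp [147.  -2.] turn 1.154
-52 dp [158.5   6. ] turn 1.259
-46 dp [169.1  15.3] turn 1.364
-40 dp [178.7  25.5] turn 1.468
-34 dp [187.2  36.8] turn 1.573
51.8167 p [0.4465 0.1083 0.0648] F [-2.64 -3.18 -2.06] open 0.175
jaw -33.93285463504508 xax [-0.0107 -0.0037 -0.9999] j6 34.1
wrist
```

View pics/wrist40.png

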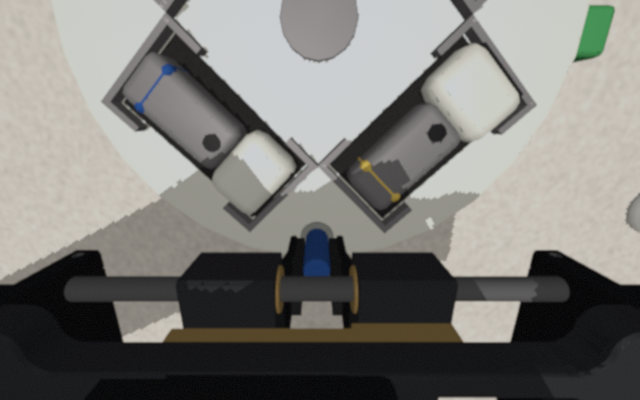

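Call:
send_rows(fingers=[0,0,0,0,0,0,0,0,0,0], dp=[[0,0,0],[12.8,-6.7,0],[25.5,-12.7,0],[38.8,-17.2,0],[52.5,-20.4,0],[66.5,-22.1,0],[80.5,-22.3,0],[94.5,-21.1,0],[94.5,-21.1,0],[94.5,-21.1,0]], turn=[[0,0,0],[0,0,0.107],[0,0,0.212],[0,0,0.316],[0,0,0.421],[0,0,0.526],[0,0,0.631],[0,0,0.735],[0,0,0.735],[0,0,0.735]])

```text
time_s: 52.7
position: [0.5471, 0.087, 0.0649]
tcp_rot: [[0.006, -0.142, 0.99], [-0.01, 0.99, 0.142], [-1.0, -0.011, 0.004]]
force: [6.9, -0.2, -9.6]
opening: 0.17
```

```bash
python3 arc.py
```

```text
52.7 p [0.5471 0.087  0.0649] F [ 6.93 -0.17 -9.56] open 0.17
r 135.51826956675671 ang -79.46673684211278 jaw 8.18274079865751
-124 dp [-99.9  21.9] turn -0.777
-118 dp [-87.8  14.7] turn -0.673
-112 dp [-75.1   8.7] turn -0.568
-106 dp [-61.8   4.1] turn -0.463
-100 dp [-48.1   1. ] turn -0.358
-94 dp [-34.1  -0.7] turn -0.254
-88 dp [-20.1  -1. ] turn -0.149
-82 dp [-6.1  0.2] turn -0.044
-76 dp [7.7 2.9] turn 0.061
-70 dp [21.2  7. ] turn 0.165
-64 dp [34.1 12.5] turn 0.27
-58 dp [46.4 19.3] turn 0.375
-52 dp [57.9 27.4] turn 0.479
-46 dp [68.5 36.6] turn 0.584
-40 dp [78.1 46.9] turn 0.689
-34 dp [86.6 58.1] turn 0.794
```

Call:
send_rows(fingers=[0,0,0,0,0,0,0,0,0,0], dp=[[7.7,2.9,0],[21.2,7,0],[34.1,12.5,0],[46.4,19.3,0],[57.9,27.4,0],[68.5,36.6,0],[78.1,46.9,0],[86.6,58.1,0],[86.6,58.1,0],[86.6,58.1,0]], turn=[[0,0,0.061],[0,0,0.165],[0,0,0.27],[0,0,0.375],[0,0,0.479],[0,0,0.584],[0,0,0.689],[0,0,0.794],[0,0,0.794],[0,0,0.794]])

```text
time_s: 53.53
position: [0.6355, 0.1447, 0.0649]
tcp_rot: [[0.015, -0.805, 0.593], [-0.004, 0.593, 0.805], [-1.0, -0.014, 0.006]]
force: [3.3, -3.9, -4.5]
opening: 0.175
```

```bash
python3 arc.py|head -2
```

```text
53.5333 p [0.6355 0.1447 0.0649] F [ 3.27 -3.93 -4.47] open 0.175
r 136.05607023060088 ang -33.699924692214225 jaw 53.62387636374584
```

Call:
send_rows(fingers=[0.4,0.4,0.4,0.4,0.4,0.4,0.4,0.4,0.5,0.6], dp=[[0,0,0],[0,0,0],[0,0,0],[0,0,0],[0,0,20],[0,0,60],[0,0,100],[0,0,140],[0,0,170],[0,0,190]], turn=[[0,0,0],[0,0,0],[0,0,0],[0,0,0],[0,0,0],[0,0,0],[0,0,0],[0,0,0],[0,0,-0.1],[0,0,-0.2]])

```text
time_s: 54.37
position: [0.6367, 0.145, 0.2598]
tcp_rot: [[0.02, -0.667, 0.745], [-0.006, 0.745, 0.667], [-1.0, -0.018, 0.011]]
force: [0.9, -0.0, 0.1]
opening: 0.482
```

Call:
send_rows(fingers=[0.6,0.6,0.6,0.6,0.6,0.6,0.6,0.6,0.6], dp=[[-40,-15,15],[-80,-30,30],[-116,-48,30],[-116,-48,30],[-116,-48,30],[-116,-48,30],[-116,-48,30],[-116,-48,30],[-116,-48,30]], turn=[[0,0,-0.12],[0,0,-0.24],[0,0,-0.36],[0,0,-0.48],[0,0,-0.57],[0,0,-0.57],[0,0,-0.57],[0,0,-0.57],[0,0,-0.57]])

```text
time_s: 55.12
position: [0.521, 0.0971, 0.2895]
tcp_rot: [[0.014, -0.161, 0.987], [-0.016, 0.987, 0.161], [-1.0, -0.018, 0.011]]
force: [-0.1, 0.7, 0.4]
opening: 0.602
```

```bash
python3 prof.py 41;python3 tray.py
```

```text
55.1167 p [0.521  0.0971 0.2895] F [-0.13  0.69  0.37] open 0.602
tray z 0.04865325175056978
+x' n 2377 tan -50.2..48.3 rad 66.5..108.8
    [(-54, 57.7, 82.3), (-42, 63.7, 87.5), (-30, 63.4, 87.7), (-18, 63.3, 87.9), (-6, 63.6, 87.5), (6, 63.5, 87.9), (18, 62.7, 87.4), (30, 63.6, 87.7), (42, 63.0, 87.2)]
-x' n 2388 tan -49.7..48.9 rad 69.9..112.6
    [(-42, 63.3, 90.8), (-30, 63.7, 90.8), (-18, 62.1, 91.5), (-6, 63.7, 91.4), (6, 63.6, 91.1), (18, 63.6, 91.2), (30, 63.6, 91.0), (42, 63.5, 91.2)]
-y' n 1874 tan -48.6..50.0 rad 67.7..110.2
    [(-42, 63.5, 90.0), (-30, 63.6, 90.3), (-18, 63.6, 89.4), (-6, 63.8, 89.8), (6, 63.8, 88.9), (18, 61.8, 89.0), (30, 63.6, 88.7), (42, 63.5, 88.7)]
+y' n 0 
55.1667 p [0.521  0.0971 0.2895] F [ 0.06  0.08 -0.16] open 0.601
tray xy [ -24.7 -120.6] jaw 9.26 xax [ 0.0138 -0.0158 -0.9998]
```

View pics/w41c.png

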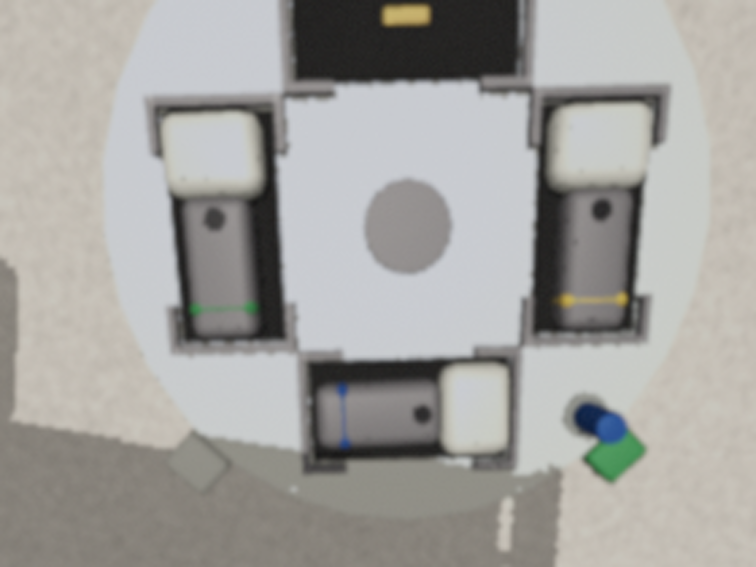

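Call:
send_rows(fingers=[0.6,0.6,0.6,0.6,0.6,0.6,0.6,0.6,0.6,0.6], dp=[[10,-37,0],[20,-75,0],[30,-112,-10],[50,-150,-20],[70,-185,-40],[90,-220,-60],[110,-255,-84],[130,-290,-84],[148,-329.5,-84],[148,-329.5,-84]], turn=[[0,0,0],[0,0,0],[0.016,0.014,-0.1],[0.016,0.014,-0.162],[0.016,0.014,-0.162],[0.016,0.014,-0.162],[0.016,0.014,-0.162],[0.016,0.014,-0.162],[0.016,0.014,-0.162],[0.016,0.014,-0.162]])

```text
time_s: 56.0
position: [0.6712, -0.2387, 0.2033]
tcp_rot: [[-0.0, 0.003, 1.0], [-0.004, 1.0, -0.003], [-1.0, -0.004, -0.0]]
force: [0.6, -0.2, -0.3]
opening: 0.602
```

Call:
send_rows(fingers=[0.6,0.6,0.6], dp=[[0,0,0],[0,0,0],[0,0,0]], turn=[[0,0,0],[0,0,0],[0,0,0]])

```text
time_s: 56.25
position: [0.6704, -0.2374, 0.2025]
tcp_rot: [[-0.003, 0.003, 1.0], [-0.002, 1.0, -0.003], [-1.0, -0.002, -0.003]]
force: [-0.0, 1.1, 0.3]
opening: 0.602
```

```bash
python3 look.py 42 wrist
```

```text
56.25 p [ 0.6704 -0.2374  0.2025] F [-0.03  1.15  0.28] open 0.602
jaw -0.15036975632374094 xax [-0.0025 -0.0018 -1.    ] j6 -28.2
wrist
```

Call:
send_rows(fingers=[0.6,0.6,0.6,0.6,0.6,0.6,0.6,0.6,0.6,0.6], dp=[[-1.4,4.8,0],[-1.4,4.8,0],[-1.4,4.8,-30],[-1.4,4.8,-60],[-1.4,4.8,-75],[-1.4,4.8,-95],[-1.4,4.8,-115],[-1.4,4.8,-125],[-1.4,4.8,-129],[-1.4,4.8,-129]], turn=[[0,0,0],[0,0,0],[0,0,0],[0,0,0],[0,0,0],[0,0,0],[0,0,0],[0,0,0],[0,0,0],[0,0,0]])

```text
time_s: 57.13
position: [0.6686, -0.2311, 0.0734]
tcp_rot: [[-0.004, 0.001, 1.0], [-0.001, 1.0, -0.001], [-1.0, -0.001, -0.004]]
force: [-0.1, -0.0, 0.1]
opening: 0.599
```

Call:
send_rows(fingers=[0,0,0,0,0,0,0,0,0,0], dp=[[0,0,0],[0,0,0],[0,0,0],[0,0,0],[0,0,0],[0,0,0],[0,0,0],[0,0,0],[0,0,0],[0,0,0]], turn=[[0,0,0],[0,0,0],[0,0,0],[0,0,0],[0,0,0],[0,0,0],[0,0,0],[0,0,0],[0,0,0],[0,0,0]])

```text
time_s: 57.97
position: [0.6691, -0.2313, 0.0741]
tcp_rot: [[-0.002, 0.001, 1.0], [-0.002, 1.0, -0.001], [-1.0, -0.002, -0.002]]
force: [-0.4, -0.1, 4.6]
opening: 0.252
```

Call:
send_rows(fingers=[0,0,0,0,0,0,0,0], dp=[[0,0,10],[0,0,25],[0,0,45],[0,0,65],[0,0,85],[0,0,100],[0,0,100],[0,0,100]], turn=[[0,0,0],[0,0,0],[0,0,0],[0,0,0],[0,0,0],[0,0,0],[0,0,0],[0,0,0]])

```text
time_s: 58.63
position: [0.6691, -0.2314, 0.1746]
tcp_rot: [[-0.002, 0.001, 1.0], [-0.002, 1.0, -0.001], [-1.0, -0.002, -0.002]]
force: [0.4, -0.5, -1.6]
opening: 0.251
```

```bash
python3 bar.py;python3 look.py 43 wrist
```

```text
58.6333 p [ 0.6691 -0.2314  0.1746] F [ 0.37 -0.53 -1.6 ] open 0.251
t 153.8 n 114.9 tipz 107.9 jaw -0.06 xax [-0.0016 -0.0024 -1.    ] mom [-0.01 -0.11  0.01] Ft 0.32
58.6333 p [ 0.6691 -0.2314  0.1746] F [ 0.37 -0.53 -1.6 ] open 0.251
jaw -0.05898743570697367 xax [-0.0016 -0.0024 -1.    ] j6 -27.9
wrist
```

View pics/wrist43.png

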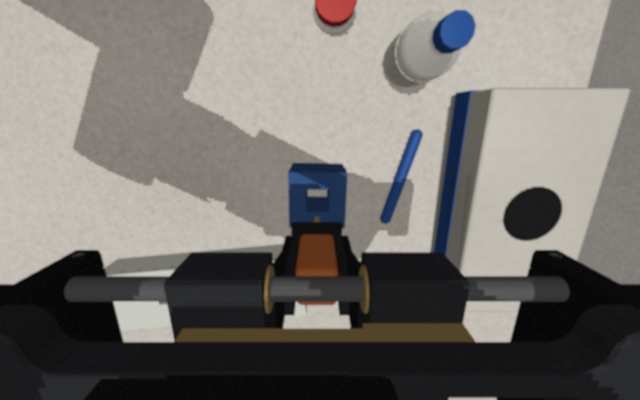

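Call:
send_rows(fingers=[0,0,0,0,0,0,0,0,0,0], dp=[[-30,-22,0],[-60,-44,0],[-90,-66,0],[-120,-88,0],[-150,-110,0],[-177,-131.5,0],[-177,-131.5,0],[-177,-131.5,-20],[-177,-131.5,-40],[-177,-131.5,-54]], turn=[[0,0,0.02],[0,0,0.05],[0,0,0.096],[0,0,0.096],[0,0,0.096],[0,0,0.096],[0,0,0.096],[0,0,0.096],[0,0,0.096],[0,0,0.096]])

```text
time_s: 59.52
position: [0.4898, -0.3612, 0.1164]
tcp_rot: [[-0.007, -0.094, 0.996], [0.002, 0.996, 0.094], [-1.0, 0.003, -0.007]]
force: [-0.5, 0.2, -0.8]
opening: 0.253
```

```bash
python3 bar.py
```

```text
59.5167 p [ 0.4898 -0.3612  0.1164] F [-0.5   0.24 -0.83] open 0.253
t -37.1 n 2.9 tipz 49.7 jaw 5.38 xax [-0.007   0.0022 -1.    ] mom [-0.01 -0.1   0.  ] Ft -0.47
```

Call:
send_rows(fingers=[0,0,0,0,0,0,0,0,0,0], dp=[[1.5,-1.6,0],[1.5,-1.6,0],[1.5,-1.6,-4],[1.5,-1.6,-8],[1.5,-1.6,-11],[1.5,-1.6,-13],[1.5,-1.6,-14.5],[1.5,-1.6,-16],[1.5,-1.6,-16],[1.5,-1.6,-16]], turn=[[-0.002,-0.007,0],[-0.002,-0.007,0],[-0.002,-0.007,0],[-0.002,-0.007,0],[-0.002,-0.007,0],[-0.002,-0.007,0],[-0.002,-0.007,0],[-0.002,-0.007,0],[-0.002,-0.007,0],[-0.002,-0.007,0]])

```text
time_s: 60.35
position: [0.4916, -0.363, 0.1009]
tcp_rot: [[0.001, -0.094, 0.996], [-0.0, 0.996, 0.094], [-1.0, -0.0, 0.001]]
force: [0.4, 0.6, 2.6]
opening: 0.25
```

```bash
python3 bar.py; python3 - <<'E'
from h import *
c=cap("side");cv2.imwrite("pics/s44.png",cv2.resize(c["img"][305:345,280:360],None,fx=9,fy=9,interpolation=0))
E
```

```text
60.35 p [ 0.4916 -0.363   0.1009] F [0.36 0.61 2.64] open 0.25
t -35.5 n 0.9 tipz 34.2 jaw 5.38 xax [ 6.e-04 -3.e-04 -1.e+00] mom [ 0.19 -0.08 -0.02] Ft 0.42
```

View pics/s44.png

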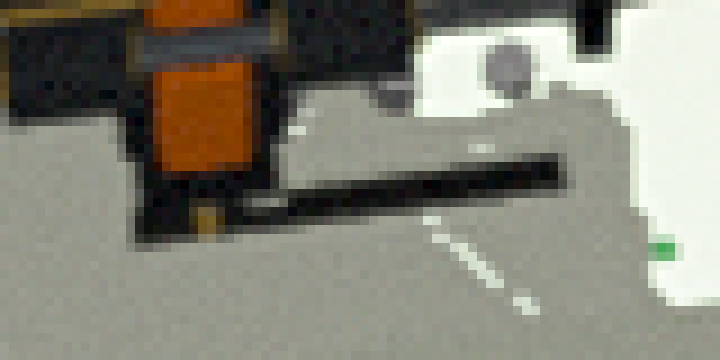

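Tip presses on the groove floor; slide to the hole (previously felt at t ≈ −23).

Call:
send_rows(fingers=[0,0,0,0,0,0,0,0,0,0], dp=[[1,0.1,0],[2,0.2,0],[3,0.3,0],[4,0.4,0],[5,0.5,0],[6,0.6,0],[7,0.7,0],[8,0.8,0],[9,0.9,0],[10,0.95,0]], turn=[[0,0,0],[0,0,0],[0,0,0],[0,0,0],[0,0,0],[0,0,0],[0,0,0],[0,0,0],[0,0,0],[0,0,0]])

```text
time_s: 61.23
position: [0.5023, -0.362, 0.1009]
tcp_rot: [[0.002, -0.093, 0.996], [-0.0, 0.996, 0.093], [-1.0, -0.001, 0.002]]
force: [-0.2, 0.5, 1.3]
opening: 0.25
```

```bash
python3 bar.py
```

```text
61.2333 p [ 0.5023 -0.362   0.1009] F [-0.18  0.46  1.26] open 0.25
t -24.7 n 0.9 tipz 34.2 jaw 5.35 xax [ 2.1e-03 -5.0e-04 -1.0e+00] mom [ 0.03  0.03 -0.03] Ft -0.13
```

Call:
send_rows(fingers=[0,0,0,0,0,0], dp=[[1,0.1,0],[2,0.2,0],[3,0.3,0],[3,0.3,0],[3,0.3,0],[3,0.3,0]], turn=[[0,0,0],[0,0,0],[0,0,0],[0,0,0],[0,0,0],[0,0,0]])

```text
time_s: 61.73
position: [0.5053, -0.3616, 0.1007]
tcp_rot: [[0.002, -0.093, 0.996], [-0.0, 0.996, 0.093], [-1.0, -0.0, 0.002]]
force: [1.0, -0.2, -2.1]
opening: 0.25
```

```bash
python3 bar.py
```

```text
61.7333 p [ 0.5053 -0.3616  0.1007] F [ 1.03 -0.21 -2.12] open 0.25
t -21.7 n 1.0 tipz 34.0 jaw 5.35 xax [ 2.e-03 -3.e-04 -1.e+00] mom [-0.02 -0.09  0.03] Ft 1.01
```

Dropped in (Fz from +2.6 to about −1.6). Press and hold.

Call:
send_rows(fingers=[0,0,0,0,0,0,0,0,0,0], dp=[[0,0,-2],[0,0,-4],[0,0,-6],[0,0,-8],[0,0,-10],[0,0,-12],[0,0,-14],[0,0,-16],[0,0,-17.5],[0,0,-17.5]], turn=[[0,0,0],[0,0,0],[0,0,0],[0,0,0],[0,0,0],[0,0,0],[0,0,0],[0,0,0],[0,0,0],[0,0,0]])

```text
time_s: 62.57
position: [0.5054, -0.3617, 0.0837]
tcp_rot: [[0.002, -0.093, 0.996], [-0.001, 0.996, 0.093], [-1.0, -0.001, 0.002]]
force: [-0.6, 1.9, 5.2]
opening: 0.248
```

Call:
send_rows(fingers=[0,0,0,0,0,0,0,0,0,0], dp=[[0,0,0],[0,0,0],[0,0,0],[0,0,0],[0,0,0],[0,0,0],[0,0,0],[0,0,0],[0,0,0],[0,0,0]], turn=[[0,0,0],[0,0,0],[0,0,0],[0,0,0],[0,0,0],[0,0,0],[0,0,0],[0,0,0],[0,0,0],[0,0,0]])

```text
time_s: 63.4
position: [0.5055, -0.3617, 0.0838]
tcp_rot: [[0.002, -0.093, 0.996], [-0.001, 0.996, 0.093], [-1.0, -0.001, 0.002]]
force: [-1.2, 2.7, 4.5]
opening: 0.254
```

Call:
send_rows(fingers=[0,0,0,0,0,0,0,0,0,0], dp=[[0,0,0],[0,0,0],[0,0,0],[0,0,0],[0,0,0],[0,0,0],[0,0,0],[0,0,0],[0,0,0],[0,0,0]], turn=[[0,0,0],[0,0,0],[0,0,0],[0,0,0],[0,0,0],[0,0,0],[0,0,0],[0,0,0],[0,0,0],[0,0,0]])

```text
time_s: 64.23
position: [0.5055, -0.3617, 0.0838]
tcp_rot: [[0.002, -0.093, 0.996], [-0.001, 0.996, 0.093], [-1.0, -0.001, 0.002]]
force: [-1.4, 1.4, 5.6]
opening: 0.252
```

```bash
python3 bar.py
```

```text
64.2333 p [ 0.5055 -0.3617  0.0838] F [-1.37  1.36  5.6 ] open 0.252
t -21.6 n 0.8 tipz 17.1 jaw 5.36 xax [ 2.3e-03 -6.0e-04 -1.0e+00] mom [0.19 0.15 0.02] Ft -1.24
```

Call:
send_rows(fingers=[0,0,0,0,0,0,0,0,0,0], dp=[[0,0,3],[0,0,6],[-0.1,0.8,8],[-0.1,0.8,8],[-0.1,0.8,8],[-0.1,0.8,5],[-0.1,0.8,3],[-0.1,0.8,1.5],[-0.1,0.8,1],[-0.1,0.8,1]], turn=[[0,0,0],[0,0,0],[0,0,0],[0,0,0],[0,0,0],[0,0,0],[0,0,0],[0,0,0],[0,0,0],[0,0,0]])

```text
time_s: 65.07
position: [0.5055, -0.3612, 0.0847]
tcp_rot: [[0.003, -0.093, 0.996], [-0.001, 0.996, 0.093], [-1.0, -0.001, 0.002]]
force: [-0.3, -0.4, 3.1]
opening: 0.255
```

```bash
python3 bar.py
```

```text
65.0667 p [ 0.5055 -0.3612  0.0847] F [-0.34 -0.41  3.08] open 0.255
t -21.5 n 1.4 tipz 18.0 jaw 5.36 xax [ 0.0025 -0.001  -1.    ] mom [-0.22 -0.01 -0.02] Ft -0.38
```

Call:
send_rows(fingers=[0,0,0,0,0,0,0,0,0,0], dp=[[0,0,0],[0,0,0],[0,0,0],[0,0,0],[0,0,0],[0,0,0],[0,0,0],[0,0,0],[0,0,0],[0,0,0]], turn=[[0,0,0],[0,0,0],[0,0,0],[0,0,0],[0,0,0],[0,0,0],[0,0,0],[0,0,0],[0,0,0],[0,0,0]])

```text
time_s: 65.9
position: [0.5055, -0.3612, 0.0847]
tcp_rot: [[0.003, -0.093, 0.996], [-0.001, 0.996, 0.093], [-1.0, -0.001, 0.002]]
force: [-1.1, -2.0, 2.8]
opening: 0.25
```

```bash
python3 bar.py
```

```text
65.9 p [ 0.5055 -0.3612  0.0847] F [-1.13 -1.98  2.8 ] open 0.25
t -21.5 n 1.4 tipz 18.0 jaw 5.36 xax [ 0.0025 -0.001  -1.    ] mom [-0.2   0.1  -0.02] Ft -1.31
```

Call:
send_rows(fingers=[0,0,0,0,0,0,0,0,0,0], dp=[[0,0,-0.5],[0,0,-0.5],[0,0,-0.5],[0,0,-0.5],[0,0,-0.5],[0,0,-0.5],[0,0,-0.5],[0,0,-0.5],[0,0,10],[0,0,25]], turn=[[0,0,0],[0,0,0],[0,0,0],[0,0,0],[0,0,0],[0,0,0],[0,0,0],[0,0,0],[0,0,0],[0,0,0]])

```text
time_s: 66.73
position: [0.5044, -0.3597, 0.1085]
tcp_rot: [[-0.001, -0.093, 0.996], [0.003, 0.996, 0.093], [-1.0, 0.003, -0.0]]
force: [0.2, -0.1, -1.0]
opening: 0.248
```

Call:
send_rows(fingers=[0,0,0,0,0], dp=[[0,0,20],[0,0,45],[0,0,65],[0,0,65],[0,0,65]], turn=[[0,0,0],[0,0,0],[0,0,0],[0,0,0],[0,0,0]])

```text
time_s: 67.15
position: [0.5047, -0.3595, 0.1744]
tcp_rot: [[0.001, -0.093, 0.996], [0.002, 0.996, 0.093], [-1.0, 0.002, 0.001]]
force: [-0.3, 0.2, -2.4]
opening: 0.25
```

```bash
python3 bar.py
```

```text
67.15 p [ 0.5047 -0.3595  0.1744] F [-0.26  0.23 -2.43] open 0.25
t -22.1 n 3.1 tipz 107.7 jaw 5.34 xax [ 9.0e-04  2.4e-03 -1.0e+00] mom [ 0.   -0.07  0.03] Ft -0.24
```

Call:
send_rows(fingers=[0,0,0,0,0,0,0,0,0,0], dp=[[32,25,0],[64,50,0],[96,75,0],[128,100,0],[150,117,0],[164.4,128.1,0],[164.4,128.1,0],[164.4,128.1,0],[164.4,128.1,0],[164.4,128.1,0]], turn=[[0,0,-0.02],[0,0,-0.05],[0,0,-0.093],[0,0,-0.093],[0,0,-0.093],[0,0,-0.093],[0,0,-0.093],[0,0,-0.093],[0,0,-0.093],[0,0,-0.093]])

```text
time_s: 67.98
position: [0.6676, -0.232, 0.1733]
tcp_rot: [[-0.001, 0.001, 1.0], [0.003, 1.0, -0.001], [-1.0, 0.003, -0.001]]
force: [-0.0, 0.4, -0.7]
opening: 0.254
```

```bash
python3 look.py 45 wrist;python3 - <<'E'
import cv2
a=cv2.imread("pics/wrist45.png")[140:290,240:400];cv2.imwrite("pics/w45c.png",cv2.resize(a,None,fx=4,fy=4,interpolation=2))
E
```

```text
67.9833 p [ 0.6676 -0.232   0.1733] F [-0.03  0.39 -0.73] open 0.254
jaw -0.06313091412314348 xax [-0.0015  0.0033 -1.    ] j6 -28.2
wrist
```

View pics/w45c.png

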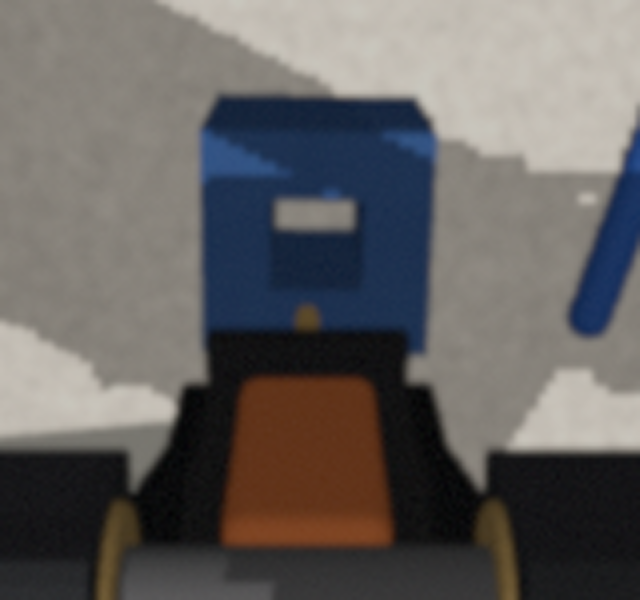

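Call:
send_rows(fingers=[0,0,0,0,0,0,0,0,0,0], dp=[[1.5,0.6,0],[1.5,0.6,-15],[1.5,0.6,-35],[1.5,0.6,-45],[1.5,0.6,-55],[1.5,0.6,-70],[1.5,0.6,-80],[1.5,0.6,-90],[1.5,0.6,-97],[1.5,0.6,-98.5]], turn=[[0,0,0],[0,0,0],[0,0,0],[0,0,0],[0,0,0],[0,0,0],[0,0,0],[0,0,0],[0,0,0],[0,0,0]])

```text
time_s: 68.87
position: [0.669, -0.2317, 0.0742]
tcp_rot: [[-0.002, 0.002, 1.0], [0.003, 1.0, -0.002], [-1.0, 0.003, -0.002]]
force: [0.5, 0.3, -1.2]
opening: 0.249
```

Call:
send_rows(fingers=[0,0,0.6,0.6,0.6,0.6,0.6,0.6,0.6,0.6], dp=[[0,0,-0.5],[0,0,-0.5],[0,0,-0.5],[0,0,-0.5],[0,0,-0.5],[0,0,-0.5],[0,0,-0.5],[0,0,-0.5],[0,0,-0.5],[0,0,-0.5]], turn=[[0,0,0],[0,0,0],[0,0,0],[0,0,0],[0,0,0],[0,0,0],[0,0,0],[0,0,0],[0,0,0],[0,0,0]])

```text
time_s: 69.7
position: [0.669, -0.2317, 0.0737]
tcp_rot: [[-0.002, 0.002, 1.0], [0.003, 1.0, -0.002], [-1.0, 0.003, -0.002]]
force: [0.0, -0.3, 0.4]
opening: 0.597
```

Call:
send_rows(fingers=[0.6,0.6,0.6,0.6,0.6,0.6,0.6,0.6,0.6,0.6], dp=[[0,0,15],[0,0,40],[0,0,70],[0,0,110],[0,0,150],[-30,0,180],[-60,20,215],[-90,60,215],[-120,100,215],[-150,140,215]], turn=[[0,0,0],[0,0,0],[0,0,0],[0,0,0],[0,0,0],[0,0,0],[0,0,0],[0,0,0],[0,0,0],[0,0,0]])

```text
time_s: 70.53
position: [0.5369, -0.1162, 0.2896]
tcp_rot: [[0.001, 0.003, 1.0], [0.003, 1.0, -0.003], [-1.0, 0.003, 0.001]]
force: [0.3, 1.1, 0.1]
opening: 0.601
```

Call:
send_rows(fingers=[0.6,0.6,0.6,0.6,0.6,0.6,0.6,0.6], dp=[[0,40,0],[0,80,0],[0,120,0],[0,160,0],[0,190,0],[0,190,0],[0,190,0],[0,190,0]], turn=[[0,0,0.1],[0,0,0.192],[0,0,0.192],[0,0,0.192],[0,0,0.192],[0,0,0.192],[0,0,0.192],[0,0,0.192]])

```text
time_s: 71.2
position: [0.537, 0.0735, 0.2897]
tcp_rot: [[0.0, -0.188, 0.982], [0.002, 0.982, 0.188], [-1.0, 0.002, 0.001]]
force: [-0.4, -0.1, 0.1]
opening: 0.598
```

```bash
python3 prof.py 46; python3 look.py 46 side top
```

```text
71.2 p [0.537  0.0735 0.2897] F [-0.36 -0.13  0.08] open 0.598
tray z 0.04867795253234608
+x' n 2482 tan -51.1..48.3 rad 66.5..109.2
    [(-54, 58.8, 88.0), (-42, 63.5, 87.7), (-30, 63.6, 87.5), (-18, 63.5, 87.5), (-6, 63.5, 87.5), (6, 63.5, 87.9), (18, 62.5, 87.6), (30, 63.5, 87.5), (42, 63.0, 87.6)]
-x' n 2478 tan -49.5..49.6 rad 70.0..112.4
    [(-42, 63.4, 90.9), (-30, 63.7, 91.3), (-18, 61.8, 91.2), (-6, 63.8, 91.2), (6, 63.7, 91.1), (18, 63.6, 91.1), (30, 63.6, 91.7), (42, 63.6, 91.1)]
-y' n 1963 tan -48.9..50.2 rad 67.5..111.1
    [(-42, 63.7, 90.0), (-30, 63.5, 90.3), (-18, 63.7, 90.4), (-6, 63.6, 90.4), (6, 63.9, 89.8), (18, 61.6, 89.2), (30, 63.5, 89.2), (42, 63.3, 89.2)]
+y' n 0 
71.25 p [0.537  0.0729 0.2896] F [ 0.32 -0.13 -0.32] open 0.599
jaw 10.784248824875968 xax [ 2.0e-04  2.2e-03 -1.0e+00] j6 -15.0
side
scan c=(847.7,269.5) 45x102 head ang -11.3 n=152 px(401,155) hue [103.   76.5  80.5]
scan c=(270.0,-424.8) 46x103 head ang 118.5 n=845 px(200,368) hue [140.5 194.   95.5]
top
scan c=(849.5,263.0) 30x106 head ang -15.1 n=117 px(213,83) hue [109.5  78.   40. ]
scan c=(853.7,208.4) 107x35 head ang 1.1 n=124 px(235,83) hue [ 21.  194.  100.5]
scan c=(778.6,-659.2) 82x41 head ang -150.3 n=124 px(530,107) hue [18. 49. 34.]
scan c=(672.7,-657.0) 81x38 head ang 20.5 n=104 px(531,142) hue [18.5 40.  34.5]
scan c=(271.4,-425.6) 47x102 head ang 122.6 n=493 px(457,281) hue [143.  129.   77.5]
```

View pics/w46c.png

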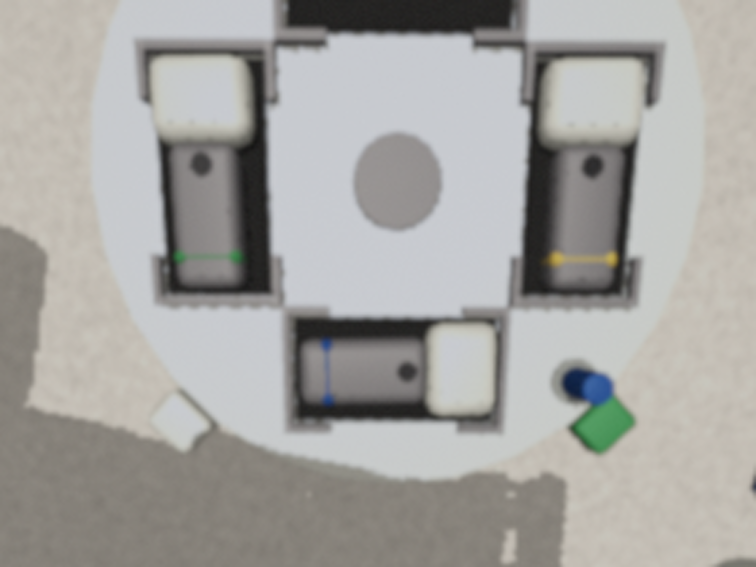

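View pics/side46.png

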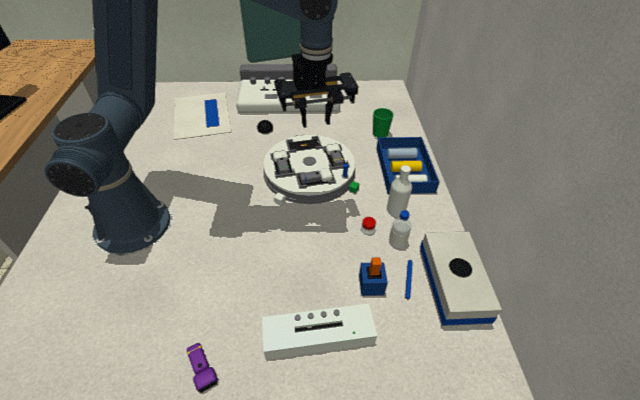

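```bash
python3 - <<'E'
from h import *
c=cap("top");P=cloud(c);o=(P[...,2]>.1)&(np.hypot(P[...,0]-.67,P[...,1]+.233)<.04);print("probe top",np.median(P[o],0),o.sum())
print(bot.hand_in())
E
```

```text
probe top [ 0.67078301 -0.23421504  0.11291246] 76
the job is handed in; nothing more can be done
None
```

The job is handed in, and every check after the last moves passed. I had to do part of it twice. No red scanner was visible on the table.

- **Scanners:** The yellow, blue and green scanners each lie flat in their own nest. The depth profile along each one is level, and each is centred to within about 3 mm.
- **Carousel:** It stands a quarter turn counter-clockwise, with the post at the green block.
- **Probe:** It slid along the groove and dropped into the hole about 22 mm from the bar's centre. I pressed the switch with about 4 N for more than a second. The probe is back upright in its stand, its top 113 mm above the table.
- **Bystanders:** Both bottles and the jar were still standing in the last pictures.

**What failed the first time:** After the first full pass, the yellow scanner's head was sitting on the rim of its nest. Most likely it had been placed that way. The green scanner was also on its rim, about 17 mm along from the nest's centre. It seems to have been knocked there during the run. I reseated both, then turned the carousel back to the load position and forward again to the second click, and repeated the probe press. The required order therefore holds for the second pass, but the first turn and press happened with a scanner badly seated.

**A reading that disagreed:** In the second press the vertical force first read about 6 N, probably because the shank was rubbing the groove wall. I moved the probe about 0.6 mm sideways, pressed again, and it settled at about 4 N. I had no direct reading of the switch, so "pressed" is inferred from the force and the depth.

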